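# Refill the label-core spacer magazine and set its tally

### The arm

A 6-joint arm with a two-finger parallel gripper is mounted at the origin on the work surface. World frame = base frame: x ahead of the robot, y to its left, z up, the work surface at z = 0. Lengths are in m, angles in rad, forces in N, time in s.
With the tool pointing down it reaches from about 0.225 to 0.875 m from the base axis. Payload 3.4 kg.
Tool frame: the origin (TCP) lies between the finger pads; the fingertips stand 25 mm ahead of it and the grasp point (between the pads) lies 6 mm ahead of it (manip.tips_ahead is the distance from the TCP to the fingertips, in m); z points along the fingers, x is the direction in which the jaws open and shut, and the axes are right-handed (so a half turn about z gives the same grasp; the last joint's range is limited). The gripper opens to 85 mm and grips with 20 to 120 N. Pads are 22 mm wide; open, the fingers measure 114 mm over their backs; the gripper's body (76 mm by 85 mm) begins 54 mm behind the grasp point. The pads swing forward as they close: fully open they stand 13 mm farther back than shut.
Start: joints at [-1.411, 0.276, 1.505, -0, 1.361, -0.121], TCP at [0.159, -0.553, 0.236] pointing down, gripper open.
Joint ranges: [-2.89, 2.89], [-0.75, 2.08], [0.22, 2.7], [-1.18, 4.32], [0.11, 2.71], [-2.7, 2.7]. Speed limits (rad/s): [2.57, 2.57, 3.14, 3.14, 3.14, 3.14].

### API

Orientations are given as a unit quaternion [w, x, y, z].
In Python, from rig import manip gives the robot as it stands. The module is installed in compiled form; this text tells all that it offers.
- The arm moves only by the tool send_rows, never from a script. Its argument "plan" is a list of rows, each an object with "linear": the shift along the tool's x, y, z in m, a list of three; "delta_rot": the turn, a rotation vector about the tool's x, y, z in degrees, a list of three; "fingers": the finger opening in m, from 0 to 0.0854. A call has 1 to 12 rows; each row shifts and turns the pose as measured when the row begins, along the tool's axes as they then stand; what a row does not reach is not made up. A row lasts 1/12 s, in which the tool goes at most 41.7 mm and 7.16 degrees, less where a joint would pass 70% of its speed; a pose out of reach is approached as far as the arm can. A call with a gripper value outside its range is refused whole. The fingers move at their own pace and stop on an object; "force" is the grip in N (left out, the last holds). Time passes only in rows, so rows that do not move let the fingers close. It gives the time, the measured TCP pose, the force and the opening at its end, in the units of the state.
- manip.get_state(): the state, without advancing time (a new reading comes with each control period).
- manip.get_image(name): name is "scene" or "top" or "wrist"; returns the picture (480x640x3 uint8, red, green, blue); there is no depth.
- manip.camera_info(name): a dict with "K" (3x3 intrinsics, pixels), "rvec" (rotation vector, rad) and "tvec" (3), from world to camera coordinates, as OpenCV has them. Camera axes: x right, y down, z forward; pixel columns grow to the right and rows downward; lengths in m; the calibration is good to about 2 mm. A picture is of the moment at which its call begins: read the wrist's pose just before it. camera_info takes no time and is no camera call; for the wrist camera it gives the pose at the moment of the call.
- manip.sign_off(): hands the job in, once; it reports no verdict.
Trained networks look in the newest picture that a camera, given by its name, has taken for a name from the list of things; names that differ only in an ending like _2 or _b are one class to them, and where a whole thing is asked for, a point or a joint stands for the part that bears it (a point fixed in the world has none). Each returns a list of dicts, best first, with "p" (0 to 1); they miss things now and then, are a little off and sometimes report something else, mostly with a low value. They report only what shows in the picture. A call takes as long as a camera call. They do not tell look-alikes from the thing itself.
- manip.find_in(thing, camera): "extent" ([left, top, right, bottom] in pixels, round what is visible of it).
- manip.masks_of(thing, camera): "pixels" (480x640 bool, what is visible of it) and "extent" ([left, top, right, bottom] in pixels, round what is visible of it).
The state is a dict: "clock": time; "qpos": joint angles; "qd": joint speeds; "effort": joint torques, N m; "position": TCP position; "ee_rot": TCP orientation; "contact_force": force on the tool from outside, world axes, zero at the start; "moment": the same for the moment, N m; "width": finger opening in m.
Only numpy, scipy, OpenCV 4.12 (cv2) and the standard library are available. Lean on these libraries where they do the work, as an engineer would, in place of code of your own. Each camera call takes 0.05 s, during which the arm holds its last target. There are 200 camera calls.

### The job

The small black spacer rings for the label printer have been left about on the counter: swing the magazine's hold-down arm right over until it stays open, drop every one of the small rings flat into the tube so they lie as one column, then swing the arm back down until you feel its ball rest on the column, and let go. On the tally block roll the left drum (as seen from the robot) until its uppermost face shows, in pips like a die, how many rings are now in the tube, and the right drum until two pips are squarely on top, for shelf bay two. Leave the two wider rings and everything else on the counter where they are.

Things in the scene. Friction and masses are not known exactly. Their poses are not given: they have to be found in the camera images.
- magazine: the spacer magazine, fixed to the counter: grey base plate 100 x 200 x 12 mm carrying an upright aluminium tube and, 100 mm to its +y side, a dark pivot post (two 8 mm cheeks, 24 mm wide, 100 mm high). Origin on the tube's axis at counter height, z up, x away from the robot (yaw within 0.35 rad). Tube: 45 mm inside, 53 mm outside, floor 12 mm above the counter, straight to 88 mm, then a steep mouth flaring to 53 mm inside and about 61 mm outside at 100 mm; polished inside
- tube_mouth (a point): point on the tube's axis level with the top of its flared mouth, 100 mm above the counter (88 mm above the tube's floor)
- holder (a joint): hinge angle of the hold-down arm, rad, 0 to 1.95. 0 = down at its lower stop with the grey ball (32 mm across) hanging in the empty tube; it grows as the arm swings up and over to the magazine's +y side; beyond about 1.5 it falls open by itself to its stop at 1.95 and stays there, leaving the tube mouth free; below about 1.35 it falls down by its weight (120 g). Resting on a column of 4, 5 or 6 rings it reads about 0.13, 0.25 or 0.36
- holder_hinge (a point): point on the arm's hinge axis (which runs along the magazine's x), 100 mm to the +y side of the tube's axis and 87 mm above the counter
- holder_grip (a point): grip point on the arm: the middle of the free part of a level steel rod, 10 mm thick, that sticks out from the arm's elbow along the magazine's -x for 62 mm (this point is 40 mm from the elbow). With the arm at 0 it is 40 mm to the -x side of the tube's axis and 152 mm above the counter; it moves on an arc of 119 mm radius about the hinge axis and starts 0.576 rad above the level, on the tube's side
- tally: the tally block, fixed to the counter: grey base 90 x 130 x 20 mm with two white drums side by side on one axle along its y, 34 mm above the counter. Origin at the centre of its underside, z up, x away from the robot (yaw within 0.35 rad)
- drum_left (a joint): angle of the drum on the tally's +y side (left as seen from the robot), rad, -0.3 to 5.55. Drum 60 mm in diameter, 28 mm wide, upper half open, with six faces of 1 to 6 black pips round it, parted by thin grey lines; face n is squarely on top at (n-1) x 1.047. It grows as its top is rolled away from the robot (the tally's +x). It turns stiffly (about 1 N at the rim) and stays where it is left; it can be rolled by pressing a fingertip lightly on its top and drawing it along x
- drum_right (a joint): angle of the like drum on the tally's -y side (right as seen from the robot); same sizes, faces and sense. Two pips are on top at 1.047
- drum_left_top (a point): fixed point at the top of the left drum's rim, 64 mm above the counter, 29 mm to the tally's +y
- drum_right_top (a point): fixed point at the top of the right drum's rim, 64 mm above the counter, 29 mm to the tally's -y
- ring1: a flat black plastic spacer ring, 40 mm outside diameter, 12 mm hole, 12 mm thick, about 25 g, slippery, lying flat on the counter; origin at the centre of its underside, z along its axis; it may be absent (4 to 6 of the six are there), and both faces are alike
- ring2: another small spacer ring, just like ring1 (or absent)
- ring3: another small spacer ring, just like ring1 (or absent)
- ring4: another small spacer ring, just like ring1 (or absent)
- ring5: another small spacer ring, just like ring1 (or absent)
- ring6: another small spacer ring, just like ring1 (or absent)
- core_a: a wider black ring that does not belong in the tube (58 mm outside, 38 mm hole, 16 mm high), lying among the small rings; origin at the centre of its underside; leave it alone
- core_b: another such wider black ring, 58 mm outside, 16 mm high; leave it alone
- tape: a roll of paper tape lying flat, 90 mm outside, 24 mm high; origin at the centre of its underside; leave it alone
- stapler: a black desk stapler, 130 x 34 x 49 mm, long side along its x; origin under its centre; leave it alone
- mug: a white mug, 80 mm wide, 95 mm high; origin at the centre of its underside; leave it alone
- carton: a small cardboard carton, 110 x 75 x 50 mm; origin at the centre of its underside; leave it alone
There are look-alikes about, which are no part of the job. Leave any purple or yellow look-alike of the tally alone.

How it is judged:
On the way, in this order (a step that is already met when the one before it is completed fails the run):
1. the hold-down arm is swung right open (value of joint holder above 1.7 rad), for 0.2 s.
2. every small ring lies flat in the tube while the arm is open (horizontal distance between each of ring1, ring2, ring3, ring4, ring5, ring6 and tube_mouth below 0.005 m and z of each of ring1, ring2, ring3, ring4, ring5, ring6 in the frame of magazine below 0.088 m and angle between the z axis of each of ring1, ring2, ring3, ring4, ring5, ring6 and the z axis of magazine, either way round below 0.12 rad and value of joint holder above 1.3 rad), for 0.2 s.
3. the arm is back down with its ball resting on the column ((value of joint holder between 0.081 and 0.171 rad or value of joint holder between 0.198 and 0.288 rad or value of joint holder between 0.315 and 0.405 rad)), for 0.2 s.
At the end, for the whole second after the job is handed in: All small rings flat in the tube (5 mm off-axis, 0.12 rad); arm down on the column (within 0.045 rad of 0.126, 0.243, 0.360 for 4, 5, 6 rings), left drum showing that number and right drum two (each within 0.25 rad); all at rest (horizontal distance between each of ring1, ring2, ring3, ring4, ring5, ring6 and tube_mouth below 0.005 m and z of each of ring1, ring2, ring3, ring4, ring5, ring6 in the frame of magazine below 0.088 m and angle between the z axis of each of ring1, ring2, ring3, ring4, ring5, ring6 and the z axis of magazine, either way round below 0.12 rad and linear speed of each of ring1, ring2, ring3, ring4, ring5, ring6 below 0.03 m/s and ((value of joint holder between 0.081 and 0.171 rad and value of joint drum_left between 2.892 and 3.392 rad) or (value of joint holder between 0.198 and 0.288 rad and value of joint drum_left between 3.939 and 4.439 rad) or (value of joint holder between 0.315 and 0.405 rad and value of joint drum_left between 4.986 and 5.486 rad)) and value of joint drum_right between 0.797 and 1.297 rad and velocity of joint holder between -0.1 and 0.1 rad/s and velocity of joint drum_left between -0.1 and 0.1 rad/s and velocity of joint drum_right between -0.1 and 0.1 rad/s); the robot touches nothing.
It fails at once if a wider ring is moved more than 40 mm (distance of any of core_a, core_b from where it was at the start of the episode above 0.04 m).
It fails at once if the tape roll, stapler, mug or carton is moved more than 40 mm (distance of any of tape, stapler, mug, carton from where it was at the start of the episode above 0.04 m).
Of ring1, ring2, ring3, ring4, ring5, ring6 only 4 to 6 are there at a start; the rules pass over those that are not, and their reading is None.
At some moment in a run one of ring1, ring2, ring3, ring4, ring5, ring6 may be knocked a few centimetres aside while the robot is not near it.
Once in a run the grip may slacken for a moment while it holds something.
It also fails if it takes over 210 s, if anything falls off the work surface, if the arm or the gripper's body presses on something with over 40 N, if the wrist force passes 120 N, or if a joint passes its speed limit or range.

## Working session

There is one attempt and no reset: what is moved stays moved. The work goes in short steps, Python scripts to look and compute and a tool call to move; the robot and the scene stay as the last step left them, time stands still between calls to the robot, and variables do not carry over. Pictures are saved under pics/ and viewed, about 12 in all and at most 16, crops included, and the job is handed in when it is done.

Besides the shell and the picture viewer there is one more tool, called after "Call:" as name(argument=value, ...) on one line, values as JSON. send_rows: Moves the arm, as the interface text tells. Its arguments: {"type":"object","properties":{"plan":{"type":"array","items":{"type":"object","properties":{"linear":{"type":"array","items":{"type":"number"}},"delta_rot":{"type":"array","items":{"type":"number"}},"fingers":{"type":"number"}}}},"force":{"type":"number"}},"required":["plan"]}

```bash
ls; mkdir -p pics; cat > h.py <<'E'
import numpy as np, cv2
from rig import manip
from scipy.spatial.transform import Rotation as R
def cam(n):
    c=manip.camera_info(n); Rm=cv2.Rodrigues(np.array(c['rvec'],float))[0]; return np.array(c['K'],float),Rm,np.array(c['tvec'],float).ravel()
def ray(n,uv,z,c=None):
    K,Rm,t=c or cam(n); o=-Rm.T@t; d=Rm.T@np.linalg.inv(K)@np.array([uv[0],uv[1],1.]); return o+d*(z-o[2])/d[2]
def proj(n,P,c=None):
    K,Rm,t=c or cam(n); p=(K@(Rm@np.atleast_2d(P).T+t[:,None])).T; return p[:,:2]/p[:,2:]
def save(n,f,box=None,s=1):
    im=manip.get_image(n)
    o=im
    if box: o=im[box[1]:box[3],box[0]:box[2]]
    o=cv2.resize(o,None,fx=s,fy=s,interpolation=cv2.INTER_CUBIC)
    cv2.imwrite('pics/'+f,o[:,:,::-1]); return im
def st():
    s=manip.get_state(); return s
E
python3 - <<'E'
from h import *
a=save('top','top1.png');b=save('scene','scene1.png')
print(manip.get_state(), manip.tips_ahead)
for n in('top','scene'):
    K,Rm,t=cam(n); print(n,K.tolist(),(-Rm.T@t).round(3),Rm.round(2).tolist())
for n in ('top',):
  for th in ['magazine','holder_grip','tally','ring1','core_a','tape','stapler','mug','carton']:
    print(n,th,[(np.round(d['p'],2),np.round(d['extent']).tolist(),ray(n,[(d['extent'][0]+d['extent'][2])/2,(d['extent'][1]+d['extent'][3])/2],0.01)[:2].round(3).tolist()) for d in manip.find_in(th,n)])
E
```

```text
pics
{'clock': 0.1, 'qpos': array([-1.41102606e+00,  2.76498521e-01,  1.50598875e+00, -4.40926408e-06,
        1.36069471e+00, -1.20992634e-01]), 'qd': array([ 0.00047699, -0.00248765, -0.00224682, -0.0005243 ,  0.00062104,
        0.00095229]), 'effort': array([ 1.27304695e-03, -4.17698979e+01, -2.46405047e+01, -2.67325195e-04,
        5.77625455e-03,  6.45958806e-06]), 'position': array([ 0.15925045, -0.55203342,  0.23515224]), 'ee_rot': array([-5.49357942e-04,  7.99089743e-01, -6.01211236e-01, -5.74194333e-04]), 'contact_force': array([ 0.90096038, -0.89496098, -0.30258449]), 'moment': array([-0.05281836,  0.01518329, -0.01609444]), 'width': 0.0852358866537364} 0.025
top [[449.68976433838424, 0.0, 318.3634486395833], [0.0, 449.68976433838424, 238.507955504692], [0.0, 0.0, 1.0]] [ 0.407 -0.11   1.205] [[-0.03, -1.0, -0.02], [-0.99, 0.03, -0.12], [0.12, 0.02, -0.99]]
scene [[459.4609054500591, 0.0, 318.9693587488918], [0.0, 459.4609054500591, 238.6861395469569], [0.0, 0.0, 1.0]] [ 1.06  -0.441  0.824] [[0.53, 0.85, 0.0], [0.63, -0.39, -0.67], [-0.56, 0.36, -0.74]]
top magazine [(np.
[... 716 characters left out ...]
[319.0, 266.0, 341.0, 280.0], [0.455, -0.113]), (np.float64(0.29), [263.0, 175.0, 286.0, 198.0], [0.694, 0.03])]
top core_a [(np.float64(0.46), [281.0, 195.0, 303.0, 218.0], [0.638, -0.016]), (np.float64(0.46), [262.0, 178.0, 286.0, 196.0], [0.692, 0.032])]
top tape [(np.float64(0.82), [397.0, 156.0, 428.0, 191.0], [0.716, -0.344])]
top stapler [(np.float64(0.88), [418.0, 300.0, 469.0, 327.0], [0.34, -0.405]), (np.float64(0.31), [400.0, 248.0, 418.0, 269.0], [0.486, -0.323])]
top mug [(np.float64(0.63), [288.0, 124.0, 331.0, 165.0], [0.809, -0.067])]
top carton [(np.float64(0.81), [202.0, 148.0, 248.0, 194.0], [0.743, 0.166]), (np.float64(0.25), [262.0, 179.0, 285.0, 197.0], [0.689, 0.034])]
```

```bash
python3 - <<'E'
import cv2
a=cv2.imread('pics/top1.png'); cv2.imwrite('pics/top1c.png',cv2.resize(a[110:390,140:520],(760,560),interpolation=cv2.INTER_CUBIC))
E
```

```text
(no output)
```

View pics/top1c.png

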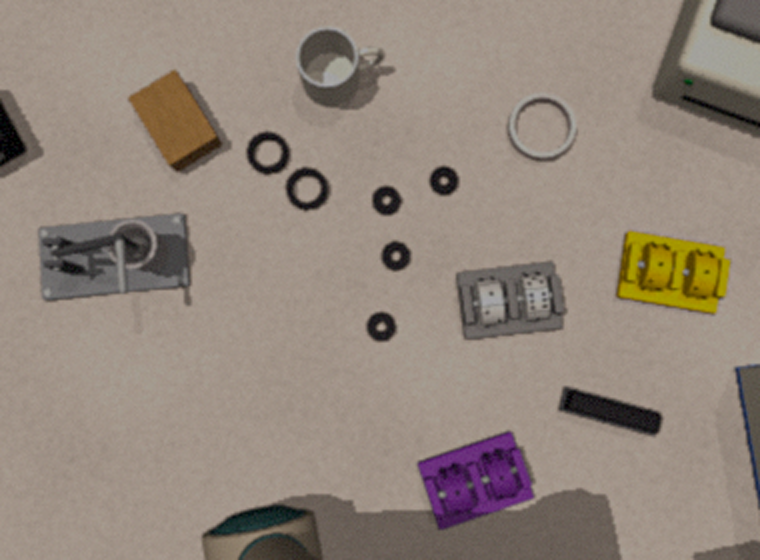

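View pics/scene1.png

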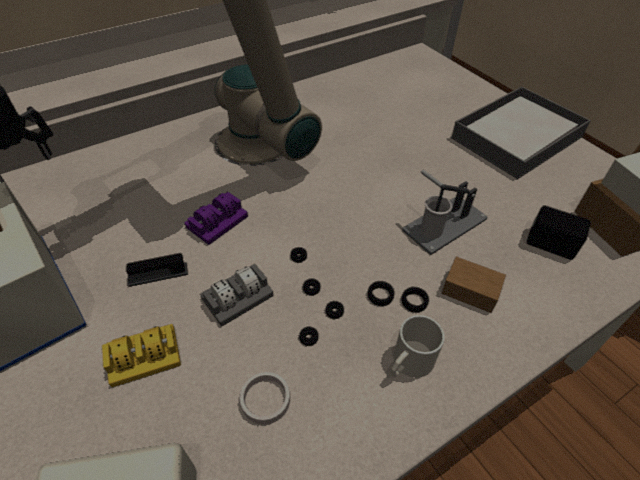

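Both views show 4 small rings, at crop pixels (444,180), (387,200), (396,256) and (381,326). The wide rings are at (268,152) and (307,188). The grey/white tally is at (510,300), with purple and yellow look-alikes, and the magazine is at (113,255).

```bash
cat >> h.py <<'E'
def rings(n,im,c,z=0.006,roi=None):
    K,Rm,t=c; g=im.max(2); m=(g<60).astype(np.uint8)
    N,l,s,ce=cv2.connectedComponentsWithStats(m,connectivity=8); out=[]
    for i in range(1,N):
        x,y,w,h,a=s[i]
        hull=cv2.convexHull(np.argwhere(l==i)[:,::-1].astype(np.int32)); M=cv2.moments(hull)
        if M['m00']<20: continue
        uv=(M['m10']/M['m00'],M['m01']/M['m00']); P=ray(n,uv,z,c)
        d=np.linalg.norm(P-(-Rm.T@t)); dia=np.sqrt(M['m00']*4/np.pi)*d/K[0,0]
        if .025<dia<.07 and .6<w/h<1.7: out.append((P[:2].round(4).tolist(),round(float(dia),4),np.round(uv,1).tolist(),int(a)))
    return out
E
python3 - <<'E'
from h import *
for n in('top','scene'):
    im=cv2.imread(f'pics/{n}1.png')[:,:,::-1]; c=cam(n)
    print(n,*rings(n,im,c),sep='\n')
c=cam('top')
f=lambda x,y,z: ray('top',(x/2+140-.25,y/2+110-.25),z,c)[:3].round(4)
print('mag plate',[f(x,y,.012)[:2].tolist() for x,y in((38,228),(186,213),(189,285),(43,300))])
print('mouth',f(133,243,.1), 'rod end',f(123,292,.152),'rod elbow',f(120,238,.152))
print('tally base',[f(x,y,.02)[:2].tolist() for x,y in((457,270),(554,261),(565,328),(466,339))])
E
```

```text
top
([0.6854, -0.9236], 0.0481, [629.5, 178.1], 183)
([0.6955, 0.0334], 0.0541, [273.6, 186.2], 162)
([0.6969, 0.1304], 0.0315, [238.3, 186.9], 101)
([0.6443, -0.0192], 0.0535, [293.3, 204.0], 161)
([0.6494, -0.2049], 0.0343, [361.7, 200.0], 119)
([0.6244, -0.1262], 0.0339, [332.9, 210.0], 120)
([0.549, -0.1367], 0.0342, [337.7, 237.5], 118)
([0.4548, -0.1133], 0.0335, [330.1, 273.0], 117)
([-0.0345, 0.0], 0.0447, [291.4, 467.3], 120)
([-0.0606, -0.848], 0.035, [631.2, 471.6], 70)
scene
([0.023, -0.6224], 0.0533, [30.3, 224.1], 200)
([0.4554, -0.114], 0.0358, [298.2, 254.8], 199)
([0.5492, -0.1369], 0.037, [310.9, 286.9], 234)
([0.643, -0.0182], 0.0562, [380.2, 293.2], 395)
([0.6948, 0.0343], 0.0574, [414.4, 299.4], 409)
([0.6253, -0.1262], 0.0379, [334.1, 309.7], 259)
([0.6501, -0.2047], 0.0384, [308.3, 336.1], 283)
mag plate [[0.6007, 0.3461], [0.6149, 0.1447], [0.5172, 0.1412], [0.5029, 0.338]]
mouth [0.5637 0.1926 0.1   ] rod end [0.4982 0.1901 0.152 ] rod elbow [0.5628 0.1939 0.152 ]
tally base [[0.5257, -0.2164], [0.5337, -0.3445], [0.4452, -0.3542], [0.4346, -0.2245]]
```

Call:
send_rows(plan=[{"linear": [0,0,-0.01],"delta_rot": [0,0,6],"fingers": 0.04},{"linear": [0,0,-0.01],"delta_rot": [0,0,6],"fingers": 0.04},{"linear": [-0.03,-0.0174,-0.001],"delta_rot": [0,0,0],"fingers": 0.04},{"linear": [-0.03,-0.0174,-0.001],"delta_rot": [0,0,0],"fingers": 0.04},{"linear": [-0.03,-0.0174,-0.001],"delta_rot": [0,0,0],"fingers": 0.04},{"linear": [-0.03,-0.0174,-0.001],"delta_rot": [0,0,0],"fingers": 0.04},{"linear": [-0.03,-0.0174,-0.001],"delta_rot": [0,0,0],"fingers": 0.04},{"linear": [-0.03,-0.0174,-0.001],"delta_rot": [0,0,0],"fingers": 0.04},{"linear": [-0.03,-0.0174,-0.001],"delta_rot": [0,0,0],"fingers": 0.04},{"linear": [-0.03,-0.0174,-0.001],"delta_rot": [0,0,0],"fingers": 0.04},{"linear": [-0.03,-0.0174,-0.001],"delta_rot": [0,0,0],"fingers": 0.04},{"linear": [-0.03,-0.0174,-0.001],"delta_rot": [0,0,0],"fingers": 0.04}])

```text
clock: 1.55
position: [0.3181, -0.2379, 0.2652]
ee_rot: [0.001, 0.723, -0.69, 0.003]
contact_force: [1.3, 0.0, 1.1]
width: 0.04
```

Call:
send_rows(plan=[{"linear": [-0.03,-0.0174,-0.001],"delta_rot": [0,0,0],"fingers": 0.04},{"linear": [-0.03,-0.0174,-0.001],"delta_rot": [0,0,0],"fingers": 0.04},{"linear": [-0.03,-0.0174,-0.001],"delta_rot": [0,0,0],"fingers": 0.04},{"linear": [-0.03,-0.0174,-0.001],"delta_rot": [0,0,0],"fingers": 0.04},{"linear": [-0.03,-0.0174,-0.001],"delta_rot": [0,0,0],"fingers": 0.04},{"linear": [-0.03,-0.0174,-0.001],"delta_rot": [0,0,0],"fingers": 0.04},{"linear": [-0.03,-0.0174,-0.001],"delta_rot": [0,0,0],"fingers": 0.04},{"linear": [-0.03,-0.0174,-0.001],"delta_rot": [0,0,0],"fingers": 0.04},{"linear": [-0.03,-0.0174,-0.001],"delta_rot": [0,0,0],"fingers": 0.04},{"linear": [-0.03,-0.0174,-0.001],"delta_rot": [0,0,0],"fingers": 0.04},{"linear": [-0.03,-0.0174,-0.001],"delta_rot": [0,0,0],"fingers": 0.04}])

```text
clock: 2.47
position: [0.4986, 0.1203, 0.2788]
ee_rot: [-0.001, 0.724, -0.69, 0.008]
contact_force: [-0.2, 0.1, -0.3]
width: 0.0403
```

```bash
cat >> h.py <<'E'
def to(P,yaw=None):
    """tool-frame shift (m) to TCP target P, after turning about tool z so tool x has world angle yaw (rad)"""
    s=st(); q=np.array(s['ee_rot']); Rt=R.from_quat([q[1],q[2],q[3],q[0]]).as_matrix()
    p=np.array(s['position']); d=Rt.T@(np.array(P)-p)
    a=np.arctan2(Rt[1,0],Rt[0,0]); print('t',round(s['clock'],2),'tcp',p.round(4),'toolx yaw',round(a,3),'tilt',Rt[2].round(3),'w',round(s['width'],4),'F',s['contact_force'].round(1),'-> d_tool',d.round(4))
    return d
E
python3 - <<'E'
from h import *
to([.5238,.1898,.158])
im=save('wrist','w1.png')
K,Rm,t=cam('wrist'); print((-Rm.T@t).round(3),Rm.round(2).tolist(),K[0,0])
print(proj('wrist',[[.5637,.1926,.1],[.5238,.1898,.152]]).round(0))
E
```

```text
t 2.47 tcp [0.4986 0.1203 0.2788] toolx yaw -1.524 tilt [ 0.011 -0.012 -1.   ] w 0.0403 F [-0.2  0.1 -0.3] -> d_tool [-0.0696 -0.027   0.1204]
[0.566 0.13  0.417] [[0.05, -1.0, 0.0], [-0.97, -0.05, 0.25], [-0.25, -0.02, -0.97]] 334.30823578363544
[[250. 154.]
 [240. 205.]]
```

View pics/w1.png

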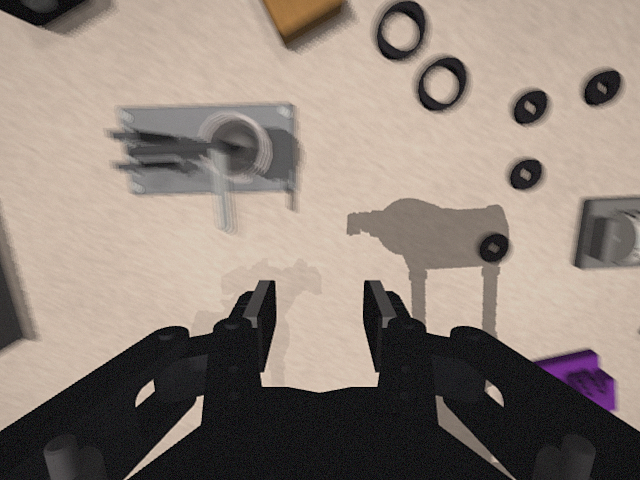

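The view is motion-blurred: mouth near (235,146), rod end near (226,222). I'll move above the rod and look again at rest.

Call:
send_rows(plan=[{"linear": [-0.023,-0.009,0.015],"delta_rot": [0.6,0.6,-0.6],"fingers": 0.04},{"linear": [-0.023,-0.009,0.015],"delta_rot": [0,0,-0.6],"fingers": 0.04},{"linear": [-0.0236,-0.009,0.015],"delta_rot": [0,0,0],"fingers": 0.04},{"linear": [0,0,0],"delta_rot": [0,0,0],"fingers": 0.04},{"linear": [0,0,0],"delta_rot": [0,0,0],"fingers": 0.04}])

```text
clock: 2.93
position: [0.5291, 0.2037, 0.2326]
ee_rot: [-0.006, 0.734, -0.679, 0.016]
contact_force: [0.2, -0.2, 0.3]
width: 0.0399
```

```bash
python3 - <<'E'
from h import *
to([.5238,.1898,.158])
im=save('wrist','w2.png')
print(proj('wrist',[[.5637,.1926,.1],[.5238,.1898,.152],[.5013,.1882,.152]]).round(0))
E
```

```text
t 2.93 tcp [0.5291 0.2037 0.2326] toolx yaw -1.492 tilt [ 0.015 -0.031 -0.999] w 0.0399 F [ 0.2 -0.2  0.3] -> d_tool [0.0123 0.0088 0.0745]
[[334. 195.]
 [337. 262.]
 [336. 292.]]
```

View pics/w2.png

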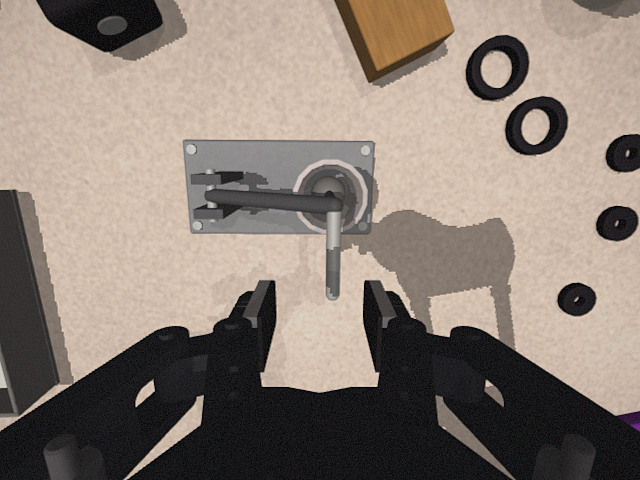

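Call:
send_rows(plan=[{"linear": [0.0125,0.0075,0.004],"delta_rot": [-1.8,-0.9,0],"fingers": 0.03},{"linear": [0,0,0],"delta_rot": [0,0,0],"fingers": 0.03},{"linear": [0,0,0],"delta_rot": [0,0,0],"fingers": 0.03}])

```text
clock: 3.23
position: [0.5224, 0.1884, 0.23]
ee_rot: [-0.001, 0.734, -0.68, -0.0]
contact_force: [0.5, -0.3, 0.7]
width: 0.0303
```

```bash
cat >> h.py <<'E'
def lev(yaw=None):
    s=st(); q=np.array(s['ee_rot']); Rc=R.from_quat([q[1],q[2],q[3],q[0]]); M=Rc.as_matrix()
    if yaw is None: yaw=np.arctan2(M[1,0],M[0,0])
    c,s_=np.cos(yaw),np.sin(yaw); T=np.array([[c,s_,0],[s_,-c,0],[0,0,-1]])
    print('rot deg',np.degrees((Rc.inv()*R.from_matrix(T)).as_rotvec()).round(2))
E
python3 - <<'E'
from h import *
to([.5238,.1898,.158]);lev(-1.501)
E
```

```text
t 3.23 tcp [0.5224 0.1884 0.23  ] toolx yaw -1.494 tilt [-0.001 -0.001 -1.   ] w 0.0303 F [ 0.5 -0.3  0.7] -> d_tool [-0.0012 -0.0014  0.072 ]
rot deg [-0.05  0.06  0.37]
```

Call:
send_rows(plan=[{"linear": [-0.001,-0.001,0.018],"delta_rot": [0,0,0],"fingers": 0.03},{"linear": [0,0,0.018],"delta_rot": [0,0,0],"fingers": 0.03},{"linear": [0,0,0.018],"delta_rot": [0,0,0],"fingers": 0.03},{"linear": [0,0,0.018],"delta_rot": [0,0,0],"fingers": 0.03},{"linear": [0,0,0],"delta_rot": [0,0,0],"fingers": 0.03},{"linear": [0,0,0],"delta_rot": [0,0,0],"fingers": 0.03}])

```text
clock: 3.73
position: [0.5276, 0.1873, 0.163]
ee_rot: [-0.007, 0.731, -0.682, 0.005]
contact_force: [0.1, 0.6, -0.5]
width: 0.0301
```

Call:
send_rows(plan=[{"linear": [-0.0096,0,-0.0113],"fingers": 0.026,"delta_rot": [0,0,0]},{"linear": [-0.0096,0,-0.0113],"fingers": 0.026,"delta_rot": [0,0,0]},{"linear": [-0.012,0,-0.0086],"fingers": 0.026,"delta_rot": [0,0,0]},{"linear": [-0.012,0,-0.0086],"fingers": 0.026,"delta_rot": [0,0,0]},{"linear": [-0.0139,0,-0.0054],"fingers": 0.026,"delta_rot": [0,0,0]},{"linear": [-0.0139,0,-0.0054],"fingers": 0.026,"delta_rot": [0,0,0]}])

```text
clock: 4.23
position: [0.5238, 0.2591, 0.2231]
ee_rot: [-0.011, 0.729, -0.685, 0.008]
contact_force: [0.6, -0.7, -0.4]
width: 0.026
```

```bash
python3 - <<'E'
from h import *
to([.5238,.1898,.158]);lev(-1.501)
save('wrist','w3.png',(200,100,480,320),2)
to([.5238,.1898,.158])
E
```

```text
t 4.23 tcp [0.5238 0.2591 0.2231] toolx yaw -1.509 tilt [-0.003 -0.026 -1.   ] w 0.026 F [ 0.6 -0.7 -0.4] -> d_tool [0.0694 0.006  0.0648]
rot deg [-1.5   0.16 -0.45]
t 4.28 tcp [0.5245 0.2624 0.2248] toolx yaw -1.507 tilt [-0.007 -0.03  -1.   ] w 0.0256 F [0.4 1.6 1.5] -> d_tool [0.0729 0.0073 0.0661]
```

View pics/w3.png

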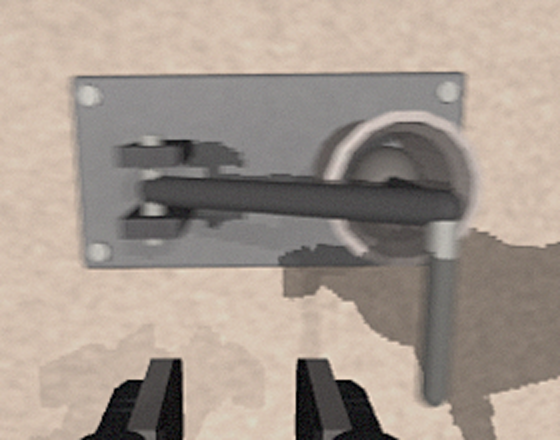

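The rod slipped out under the fingers: they are at crop x 160–310 and the rod is still down at (435,300). I'll go back, go deeper and hold it closer.

Call:
send_rows(plan=[{"linear": [0.0243,0.001,-0.004],"delta_rot": [-1.7,0.3,0],"fingers": 0.03},{"linear": [0.0243,0.001,-0.002],"delta_rot": [0,0,0],"fingers": 0.03},{"linear": [0.0243,0.001,0],"delta_rot": [0,0,0],"fingers": 0.03},{"linear": [0,0,0],"delta_rot": [0,0,0],"fingers": 0.03},{"linear": [0,0,0],"delta_rot": [0,0,0],"fingers": 0.03},{"linear": [0,0,0],"delta_rot": [0,0,0],"fingers": 0.03}])

```text
clock: 4.78
position: [0.528, 0.1928, 0.237]
ee_rot: [-0.005, 0.732, -0.681, 0.002]
contact_force: [-0.1, 0.4, 0.0]
width: 0.0303
```

```bash
python3 - <<'E'
from h import *
to([.5238,.1898,.152]);lev(-1.501)
E
```

```text
t 4.78 tcp [0.528  0.1928 0.237 ] toolx yaw -1.499 tilt [-0.004 -0.01  -1.   ] w 0.0303 F [-0.1  0.4  0. ] -> d_tool [0.0031 0.0052 0.0849]
rot deg [-0.56  0.24  0.11]
```

Call:
send_rows(plan=[{"linear": [0.003,0.0045,0.02],"delta_rot": [-0.6,0.2,0],"fingers": 0.03},{"linear": [0,0,0.02],"delta_rot": [0,0,0],"fingers": 0.03},{"linear": [0,0,0.02],"delta_rot": [0,0,0],"fingers": 0.03},{"linear": [0,0,0.02],"delta_rot": [0,0,0],"fingers": 0.03},{"linear": [0,0,0.004],"delta_rot": [0,0,0],"fingers": 0.03},{"linear": [0,0,0.003],"delta_rot": [0,0,0],"fingers": 0.01},{"linear": [0,0,0],"delta_rot": [0,0,0],"fingers": 0.008},{"linear": [0,0,0],"delta_rot": [0,0,0],"fingers": 0.008},{"linear": [0,0,0],"delta_rot": [0,0,0],"fingers": 0.008}], force=20)

```text
clock: 5.53
position: [0.5263, 0.1936, 0.1522]
ee_rot: [-0.002, 0.734, -0.679, 0.003]
contact_force: [-0.7, 0.3, -2.0]
width: 0.0085
```

```bash
python3 - <<'E'
from h import *
to([.5238,.1898,.152]);lev(-1.501)
E
```

```text
t 5.53 tcp [0.5263 0.1936 0.1522] toolx yaw -1.492 tilt [ 0.002 -0.007 -1.   ] w 0.0085 F [-0.7  0.3 -2. ] -> d_tool [0.0036 0.0028 0.0002]
rot deg [-0.43 -0.14  0.51]
```

```bash
python3 - <<'E'
from h import *
save('wrist','w4.png',(200,100,480,320),2)
to([.5238,.1898,.152])
E
```

```text
t 5.58 tcp [0.5263 0.1937 0.1523] toolx yaw -1.492 tilt [ 0.002 -0.008 -1.   ] w 0.0087 F [-1.5  0.5 -0.8] -> d_tool [0.0037 0.0028 0.0003]
```

View pics/w4.png

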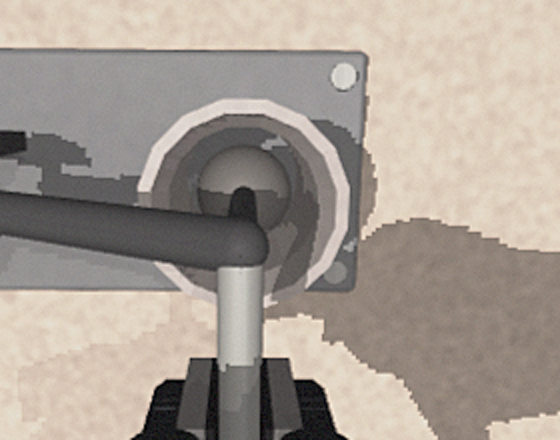

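The rod is between the pads at crop (240,390). Now the arc.

Call:
send_rows(plan=[{"linear": [-0.0096,0,-0.0113],"fingers": 0.008,"delta_rot": [0,0,0]},{"linear": [-0.0096,0,-0.0113],"fingers": 0.008,"delta_rot": [0,0,0]},{"linear": [-0.012,0,-0.0086],"fingers": 0.008,"delta_rot": [0,0,0]},{"linear": [-0.012,0,-0.0086],"fingers": 0.008,"delta_rot": [0,0,0]}])

```text
clock: 5.92
position: [0.5232, 0.2359, 0.193]
ee_rot: [-0.001, 0.733, -0.68, 0.005]
contact_force: [1.6, 4.6, -12.9]
width: 0.0088
```

```bash
cat >> h.py <<'E'
MAG=np.array([.5637,.1926]); YAW=.07
def mag(y,z,x=-.04):
    return [MAG[0]+x*np.cos(YAW)-y*np.sin(YAW),MAG[1]+x*np.sin(YAW)+y*np.cos(YAW),z]
def arc(th): 
    p=.576+th; return mag(.1-.119*np.cos(p),.087+.119*np.sin(p))
E
python3 - <<'E'
from h import *
to(arc(.5));lev(-1.501)
E
```

```text
t 5.92 tcp [0.5232 0.2359 0.193 ] toolx yaw -1.495 tilt [ 0.006 -0.008 -1.   ] w 0.0088 F [  1.6   4.6 -12.9] -> d_tool [0.0026 0.0026 0.0013]
rot deg [-0.43 -0.33  0.36]
```

Call:
send_rows(plan=[{"linear": [-0.012,0,-0.0045],"fingers": 0.008,"delta_rot": [0,0,0]},{"linear": [-0.0139,0,-0.0054],"fingers": 0.008,"delta_rot": [0,0,0]},{"linear": [-0.0147,0,-0.0017],"fingers": 0.008,"delta_rot": [0,0,0]},{"linear": [-0.0147,0,-0.0017],"fingers": 0.008,"delta_rot": [0,0,0]},{"linear": [0,0,0],"fingers": 0.008,"delta_rot": [0,0,0]}])

```text
clock: 6.33
position: [0.5186, 0.2979, 0.2093]
ee_rot: [-0.002, 0.735, -0.678, 0.007]
contact_force: [1.6, 0.1, -3.5]
width: 0.0089
```

```bash
python3 - <<'E'
from h import *
to(arc(1.0));to(arc(1.25));lev(-1.501)
E
```

```text
t 6.33 tcp [0.5186 0.2979 0.2093] toolx yaw -1.491 tilt [ 0.007 -0.011 -1.   ] w 0.0089 F [ 1.6  0.1 -3.5] -> d_tool [0.0076 0.0025 0.0033]
t 6.33 tcp [0.5186 0.2979 0.2093] toolx yaw -1.491 tilt [ 0.007 -0.011 -1.   ] w 0.0089 F [ 1.6  0.1 -3.5] -> d_tool [-0.0219  0.0023  0.007 ]
rot deg [-0.66 -0.41  0.56]
```

Call:
send_rows(plan=[{"linear": [-0.011,0,0.002],"fingers": 0.008,"delta_rot": [0,0,0]},{"linear": [-0.011,0,0.003],"fingers": 0.008,"delta_rot": [0,0,0]},{"linear": [-0.0138,0,0.0055],"fingers": 0.008,"delta_rot": [0,0,0]},{"linear": [-0.0138,0,0.0055],"fingers": 0.008,"delta_rot": [0,0,0]},{"linear": [-0.012,0,0.0085],"fingers": 0.008,"delta_rot": [0,0,0]},{"linear": [-0.012,0,0.0085],"fingers": 0.008,"delta_rot": [0,0,0]},{"linear": [-0.004,0,0.005],"fingers": 0.008,"delta_rot": [0,0,0]},{"linear": [0,0,0],"fingers": 0.008,"delta_rot": [0,0,0]}])

```text
clock: 7.0
position: [0.5124, 0.3846, 0.1691]
ee_rot: [-0.004, 0.735, -0.678, 0.007]
contact_force: [-0.0, -0.1, 0.3]
width: 0.0085
```

```bash
python3 - <<'E'
from h import *
to(arc(1.9));lev(-1.501)
E
```

```text
t 7.0 tcp [0.5124 0.3846 0.1691] toolx yaw -1.49 tilt [ 0.005 -0.015 -1.   ] w 0.0085 F [-0.  -0.1  0.3] -> d_tool [0.0015 0.0024 0.0086]
rot deg [-0.87 -0.3   0.65]
```

Call:
send_rows(plan=[{"linear": [0,0,0],"fingers": 0.04,"delta_rot": [0,0,0]},{"linear": [0,0,0],"fingers": 0.04,"delta_rot": [0,0,0]},{"linear": [0,0,0],"fingers": 0.04,"delta_rot": [0,0,0]},{"linear": [0,0,-0.02],"fingers": 0.05,"delta_rot": [-0.9,-0.3,0.6]},{"linear": [0,0,-0.03],"fingers": 0.06,"delta_rot": [0,0,0]},{"linear": [0,0,-0.03],"fingers": 0.06,"delta_rot": [0,0,0]},{"linear": [0.02,0.006,-0.01],"fingers": 0.06,"delta_rot": [0,0,0]},{"linear": [0.036,0.007,0],"fingers": 0.06,"delta_rot": [0,0,0]},{"linear": [0.038,0.007,0],"fingers": 0.06,"delta_rot": [0,0,0]},{"linear": [0.038,0.007,0],"fingers": 0.06,"delta_rot": [0,0,0]},{"linear": [0.038,0.007,0],"fingers": 0.06,"delta_rot": [0,0,0]},{"linear": [0.038,0.007,0],"fingers": 0.06,"delta_rot": [0,0,0]}])

```text
clock: 8.0
position: [0.4872, 0.171, 0.2649]
ee_rot: [-0.004, 0.733, -0.68, 0.0]
contact_force: [-0.0, -0.5, 0.3]
width: 0.0602
```

Call:
send_rows(plan=[{"linear": [0.038,0.007,0.01],"fingers": 0.06,"delta_rot": [0,0,0]},{"linear": [0.038,0.007,0.01],"fingers": 0.06,"delta_rot": [0,0,0]},{"linear": [0.038,0.007,0.01],"fingers": 0.06,"delta_rot": [0,0,0]},{"linear": [0.038,0.007,0.02],"fingers": 0.06,"delta_rot": [0,0,0]},{"linear": [0.038,0.007,0.03],"fingers": 0.06,"delta_rot": [0,0,0]},{"linear": [0.038,0.007,0.03],"fingers": 0.06,"delta_rot": [0,0,0]},{"linear": [0.015,0.004,0.02],"fingers": 0.06,"delta_rot": [0,0,0]},{"linear": [0,0,0],"fingers": 0.06,"delta_rot": [0,0,0]},{"linear": [0,0,0],"fingers": 0.06,"delta_rot": [0,0,0]}])

```text
clock: 8.75
position: [0.4601, -0.0788, 0.1496]
ee_rot: [-0.009, 0.728, -0.685, 0.01]
contact_force: [-0.1, -0.4, 0.1]
width: 0.06
```

```bash
python3 - <<'E'
from h import *
to([.4551,-.1136,.03]);lev(-1.501)
for n in('top','scene','wrist'):
    c=cam(n); im=save(n,f'{n}2.png'); print(n,*rings(n,im,c),sep='\n')
im=cv2.imread('pics/wrist2.png'); t=cv2.imread('pics/scene2.png')
cv2.imwrite('pics/c2.png',np.hstack([cv2.resize(im,(400,300)),cv2.resize(t[120:280,370:530],(300,300))]))
E
```

```text
t 8.75 tcp [ 0.4601 -0.0788  0.1496] toolx yaw -1.511 tilt [ 0.003 -0.027 -1.   ] w 0.06 F [-0.1 -0.4  0.1] -> d_tool [0.0341 0.0104 0.1194]
rot deg [-1.57 -0.15 -0.54]
top
([0.6853, -0.9237], 0.0479, [629.5, 178.2], 180)
([0.6952, 0.0334], 0.0537, [273.6, 186.3], 162)
([0.6968, 0.1305], 0.0303, [238.2, 186.9], 100)
([0.6443, -0.0191], 0.0535, [293.2, 204.0], 158)
([0.6495, -0.2051], 0.0337, [361.8, 199.9], 118)
([0.6244, -0.1264], 0.034, [333.0, 210.0], 120)
([0.549, -0.1367], 0.0342, [337.7, 237.5], 118)
([0.2894, 0.1142], 0.036, [245.5, 338.5], 82)
([0.2627, -0.1952], 0.0256, [363.7, 345.8], 64)
([0.2306, -0.0598], 0.036, [312.2, 359.8], 77)
([0.1509, -0.7469], 0.0344, [582.0, 385.1], 53)
([0.1015, -0.751], 0.0328, [585.5, 405.1], 41)
scene
([0.713, 0.7974], 0.0254, [635.7, 180.5], 24)
([0.455, -0.1136], 0.0366, [298.2, 254.6], 206)
([0.4608, -0.2194], 0.0337, [258.6, 275.5], 97)
([0.4768, -0.2671], 0.0501, [242.4, 289.7], 205)
([0.5494, -0.1366], 0.0366, [311.0, 286.9], 231)
([0.6433, -0.0181], 0.0557, [380.3, 293.3], 385)
([0.6948, 0.0343], 0.0572, [414.5, 299.4], 404)
([0.6253, -0.1261], 0.0379, [334.1, 309.7], 256)
([0.6499, -0.2047], 0.0382, [308.2, 336.0], 280)
wrist
([0.6241, -0.1256], 0.0504, [395.2, 25.7], 2273)
([0.5491, -0.1358], 0.0436, [397.1, 130.5], 1839)
([0.4548, -0.1133], 0.0394, [358.8, 241.8], 1490)
([0.3394, -0.3772], 0.061, [619.4, 373.3], 1594)
```

View pics/c2.png

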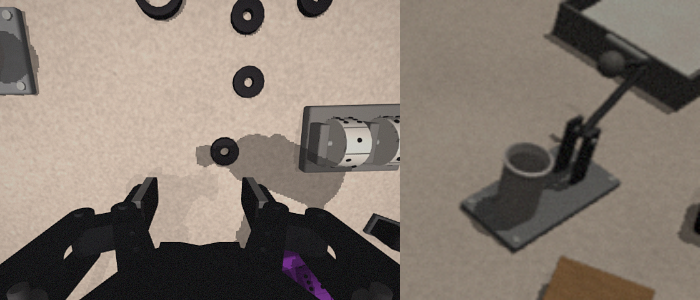

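The holder arm stands open and the mouth is free. All three cameras agree on ring D at (.455,-.1135).

Call:
send_rows(plan=[{"linear": [0.017,0.003,0.02],"delta_rot": [-1.6,0,-0.5],"fingers": 0.06},{"linear": [0.017,0.003,0.02],"delta_rot": [0,0,0],"fingers": 0.06},{"linear": [0,0,0.02],"delta_rot": [0,0,0],"fingers": 0.06},{"linear": [0,0,0.01],"delta_rot": [0,0,0],"fingers": 0.06},{"linear": [0,0,0],"delta_rot": [0,0,0],"fingers": 0.06},{"linear": [0,0,0],"delta_rot": [0,0,0],"fingers": 0.06}])

```text
clock: 9.4
position: [0.4683, -0.1084, 0.0874]
ee_rot: [-0.004, 0.736, -0.676, 0.011]
contact_force: [-0.4, -0.6, 0.0]
width: 0.06
```

```bash
python3 - <<'E'
from h import *
to([.455,-.1134,.03]);lev(-1.501)
E
```

```text
t 9.4 tcp [ 0.4683 -0.1084  0.0874] toolx yaw -1.486 tilt [ 0.01  -0.021 -1.   ] w 0.06 F [-0.4 -0.6  0. ] -> d_tool [0.0033 0.0149 0.0572]
rot deg [-1.21 -0.56  0.86]
```

Call:
send_rows(plan=[{"linear": [0.0033,0.014,0.01],"delta_rot": [-1.2,-0.6,0.8],"fingers": 0.06},{"linear": [0,0.001,0.012],"delta_rot": [0,0,0],"fingers": 0.06},{"linear": [0,0.001,0.012],"delta_rot": [0,0,0],"fingers": 0.06},{"linear": [0,0.001,0.01],"delta_rot": [0,0,0],"fingers": 0.06},{"linear": [0,0,0],"delta_rot": [0,0,0],"fingers": 0.06},{"linear": [0,0,0],"delta_rot": [0,0,0],"fingers": 0.06}])

```text
clock: 9.9
position: [0.4533, -0.1125, 0.0466]
ee_rot: [-0.001, 0.733, -0.68, 0.003]
contact_force: [0.6, -0.7, 0.5]
width: 0.0601
```

```bash
python3 - <<'E'
from h import *
to([.455,-.1134,.03]);lev(-1.501)
E
```

```text
t 9.9 tcp [ 0.4533 -0.1125  0.0466] toolx yaw -1.496 tilt [ 0.002 -0.006 -1.   ] w 0.0601 F [ 0.6 -0.7  0.5] -> d_tool [ 0.0009 -0.0015  0.0166]
rot deg [-0.33 -0.14  0.29]
```

Call:
send_rows(plan=[{"linear": [0.0009,-0.0012,0.008],"delta_rot": [-0.3,0,0],"fingers": 0.06},{"linear": [0,0,0.008],"delta_rot": [0,0,0],"fingers": 0.06},{"linear": [0,0,0],"delta_rot": [0,0,0],"fingers": 0.05},{"linear": [0,0,0],"delta_rot": [0,0,0],"fingers": 0.03},{"linear": [0,0,0],"delta_rot": [0,0,0],"fingers": 0.03},{"linear": [0,0,0],"delta_rot": [0,0,0],"fingers": 0.03},{"linear": [0,0,0],"delta_rot": [0,0,0],"fingers": 0.03}], force=40)

```text
clock: 10.48
position: [0.4563, -0.1141, 0.0314]
ee_rot: [0.0, 0.733, -0.68, 0.003]
contact_force: [-0.5, -0.1, 1.1]
width: 0.03
```

```bash
python3 - <<'E'
from h import *
to([MAG[0],MAG[1],.18]);lev(-1.501)
E
```

```text
t 10.48 tcp [ 0.4563 -0.1141  0.0314] toolx yaw -1.496 tilt [ 0.004 -0.003 -1.   ] w 0.03 F [-0.5 -0.1  1.1] -> d_tool [-0.2971 -0.1306 -0.1495]
rot deg [-0.19 -0.25  0.31]
```

Call:
send_rows(plan=[{"linear": [0,0,-0.005],"delta_rot": [0,0,0],"fingers": 0.06},{"linear": [0,0,0],"delta_rot": [0,0,0],"fingers": 0.06},{"linear": [0,0,0],"delta_rot": [0,0,0],"fingers": 0.06},{"linear": [0,0,0],"delta_rot": [0,0,0],"fingers": 0.06}])

```text
clock: 10.82
position: [0.4568, -0.1143, 0.0376]
ee_rot: [-0.0, 0.733, -0.68, 0.004]
contact_force: [0.7, 0.4, 0.2]
width: 0.0599
```

```bash
python3 - <<'E'
from h import *
to([.455,-.1134,.024]);lev(-1.501)
save('wrist','w5.png')
print(proj('wrist',[.455,-.1134,.012]))
E
```

```text
t 10.82 tcp [ 0.4568 -0.1143  0.0376] toolx yaw -1.496 tilt [ 0.005 -0.005 -1.   ] w 0.0599 F [0.7 0.4 0.2] -> d_tool [-0.0011  0.0018  0.0136]
rot deg [-0.28 -0.29  0.31]
[[317.24401707 283.32853275]]
```

View pics/w5.png

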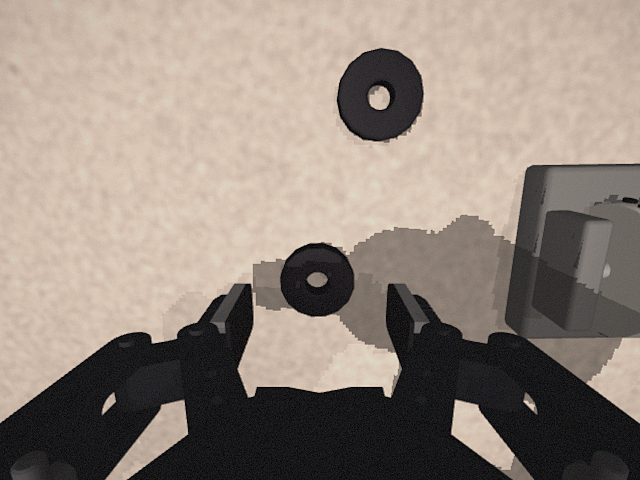

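Ring centre is at (317,280) as predicted (317,283), so it was not disturbed and the fingers just closed above it. I'll go lower.

Call:
send_rows(plan=[{"linear": [-0.001,0.002,0.007],"delta_rot": [-0.3,-0.3,0],"fingers": 0.055},{"linear": [0,0,0.007],"delta_rot": [0,0,0],"fingers": 0.055},{"linear": [0,0,0],"delta_rot": [0,0,0],"fingers": 0.05},{"linear": [0,0,0],"delta_rot": [0,0,0],"fingers": 0.03},{"linear": [0,0,0],"delta_rot": [0,0,0],"fingers": 0.03},{"linear": [0,0,0],"delta_rot": [0,0,0],"fingers": 0.03},{"linear": [0,0,0],"delta_rot": [0,0,0],"fingers": 0.03}], force=40)

```text
clock: 11.45
position: [0.4538, -0.1131, 0.0212]
ee_rot: [0.001, 0.733, -0.68, -0.002]
contact_force: [-0.4, 0.4, 0.5]
width: 0.03
```

```bash
python3 - <<'E'
from h import *
to([MAG[0],MAG[1],.18]);lev(-1.501)
E
```

```text
t 11.45 tcp [ 0.4538 -0.1131  0.0212] toolx yaw -1.496 tilt [-0.002  0.003 -1.   ] w 0.03 F [-0.4  0.4  0.5] -> d_tool [-0.2969 -0.1321 -0.1587]
rot deg [0.17 0.1  0.3 ]
```

```bash
python3 - <<'E'
from h import *
im=save('wrist','w6.png',(160,180,480,420),2)
print(rings('wrist',im,cam('wrist')))
E
```

```text
[([0.5498, -0.136], 0.0477, [391.2, 79.5], 7475)]
```

View pics/w6.png

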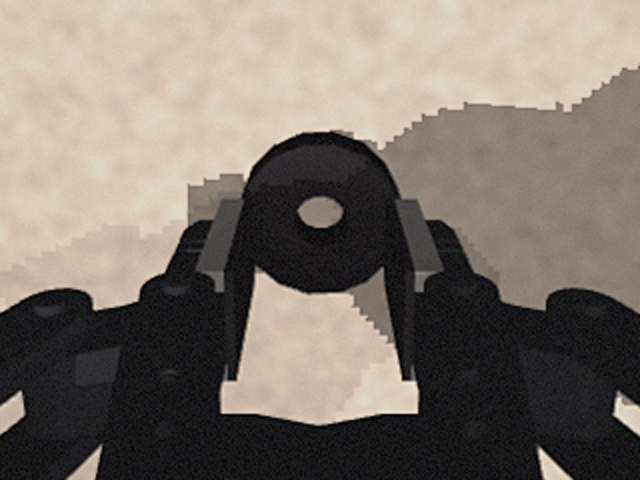

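```bash
python3 - <<'E'
from h import *
s=st(); p=np.array(s['position']); q=s['ee_rot']; M=R.from_quat([q[1],q[2],q[3],q[0]]).as_matrix()
print(p)
for w in(.015,.02):
  for ty in (-.011,.011):
    for tz in(.006,.012,.02,.025):
      print(w,ty,tz,((proj('wrist',p+M@np.array([-w,ty,tz]))[0]-[160,180])*2).round(0))
print('ring',((proj('wrist',[[.4548,-.1133,.012],[.4548,-.1133+.02,.012],[.4548,-.1133,0.]])-[160,180])*2).round(0))
E
```

```text
[ 0.4538265  -0.11310717  0.0212837 ]
0.015 -0.011 0.006 [253. 188.]
0.015 -0.011 0.012 [255. 179.]
0.015 -0.011 0.02 [258. 167.]
0.015 -0.011 0.025 [260. 161.]
0.015 0.011 0.006 [256. 275.]
0.015 0.011 0.012 [258. 263.]
0.015 0.011 0.02 [260. 248.]
0.015 0.011 0.025 [262. 240.]
0.02 -0.011 0.006 [231. 188.]
0.02 -0.011 0.012 [234. 179.]
0.02 -0.011 0.02 [238. 167.]
0.02 -0.011 0.025 [241. 161.]
0.02 0.011 0.006 [234. 275.]
0.02 0.011 0.012 [237. 263.]
0.02 0.011 0.02 [241. 248.]
0.02 0.011 0.025 [243. 240.]
ring [[320. 222.]
 [236. 216.]
 [320. 203.]]
```

Call:
send_rows(plan=[{"linear": [0,0,-0.01],"delta_rot": [0,0,0],"fingers": 0.03},{"linear": [0,0,-0.015],"delta_rot": [0,0,0],"fingers": 0.03},{"linear": [0,0,-0.015],"delta_rot": [0,0,0],"fingers": 0.03},{"linear": [0,0,0],"delta_rot": [0,0,0],"fingers": 0.03}])

```text
clock: 11.83
position: [0.4534, -0.1129, 0.062]
ee_rot: [0.001, 0.733, -0.68, -0.003]
contact_force: [0.5, -1.0, -0.6]
width: 0.0303
```

```bash
python3 - <<'E'
from h import *
to([MAG[0],MAG[1],.18]);lev(-1.501)
im=save('wrist','w7.png',(160,180,480,420),2)
print(rings('wrist',im,cam('wrist')))
print(((proj('wrist',[.4548,-.1133,.012])-[160,180])*2).round(0))
E
```

```text
t 11.83 tcp [ 0.4534 -0.1129  0.062 ] toolx yaw -1.496 tilt [-0.003  0.005 -1.   ] w 0.0303 F [ 0.5 -1.  -0.6] -> d_tool [-0.2967 -0.1324 -0.1178]
rot deg [0.28 0.15 0.31]
[([0.5484, -0.1354], 0.0453, [375.7, 94.3], 4345), ([0.4543, -0.1129], 0.0391, [320.2, 258.6], 3092)]
[[322. 163.]]
```

View pics/w7.png

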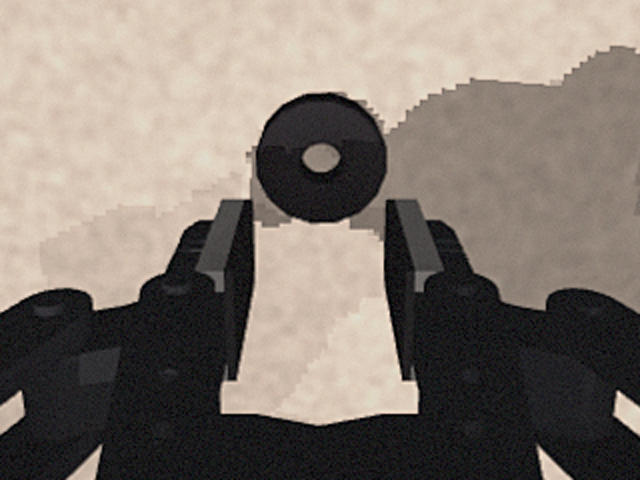

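The ring still lies on the counter at (.4543,-.1129). The pad tips at crop (252,200) project to about the TCP plane, not 25 mm ahead of it, so the true tips are roughly 0 mm ahead. I'll descend further while watching the force.

Call:
send_rows(plan=[{"linear": [0,-0.001,0.015],"delta_rot": [0,0,0],"fingers": 0.055},{"linear": [0,0,0.015],"delta_rot": [0,0,0],"fingers": 0.055},{"linear": [0,0,0.012],"delta_rot": [0,0,0],"fingers": 0.055},{"linear": [0,0,0.006],"delta_rot": [0,0,0],"fingers": 0.055},{"linear": [0,0,0],"delta_rot": [0,0,0],"fingers": 0.055},{"linear": [0,0,0],"delta_rot": [0,0,0],"fingers": 0.055}])

```text
clock: 12.38
position: [0.4527, -0.1121, 0.0093]
ee_rot: [0.001, 0.733, -0.68, -0.003]
contact_force: [0.1, 0.1, 0.3]
width: 0.0549
```

```bash
python3 - <<'E'
from h import *
to([.4545,-.113,.006]);lev(-1.501)
E
```

```text
t 12.38 tcp [ 0.4527 -0.1121  0.0093] toolx yaw -1.496 tilt [-0.003  0.006 -1.   ] w 0.0549 F [0.1 0.1 0.3] -> d_tool [ 0.001  -0.0017  0.0033]
rot deg [0.37 0.19 0.31]
```

Call:
send_rows(plan=[{"linear": [0.001,-0.0015,0.003],"delta_rot": [0.4,0,0],"fingers": 0.055},{"linear": [0,0,0.003],"delta_rot": [0,0,0],"fingers": 0.055},{"linear": [0,0,0],"delta_rot": [0,0,0],"fingers": 0.055},{"linear": [0,0,0],"delta_rot": [0,0,0],"fingers": 0.03},{"linear": [0,0,0],"delta_rot": [0,0,0],"fingers": 0.03},{"linear": [0,0,0],"delta_rot": [0,0,0],"fingers": 0.03},{"linear": [0,0,0],"delta_rot": [0,0,0],"fingers": 0.03},{"linear": [0,0,0],"delta_rot": [0,0,0],"fingers": 0.03}], force=40)

```text
clock: 13.05
position: [0.4559, -0.1137, 0.0044]
ee_rot: [-0.002, 0.733, -0.68, 0.001]
contact_force: [0.5, -0.1, -0.4]
width: 0.038
```

```bash
python3 - <<'E'
from h import *
to([MAG[0],MAG[1],.19]);lev(-1.501)
E
```

```text
t 13.05 tcp [ 0.4559 -0.1137  0.0044] toolx yaw -1.496 tilt [-0.002 -0.005 -1.   ] w 0.038 F [ 0.5 -0.1 -0.4] -> d_tool [-0.2977 -0.1314 -0.1844]
rot deg [-0.28  0.09  0.3 ]
```

Call:
send_rows(plan=[{"linear": [0,0,-0.015],"delta_rot": [0,0,0],"fingers": 0.03},{"linear": [0,0,-0.025],"delta_rot": [0,0,0],"fingers": 0.03},{"linear": [-0.02,-0.01,-0.03],"delta_rot": [0,0,0],"fingers": 0.03},{"linear": [-0.03,-0.0135,-0.03],"delta_rot": [0,0,0],"fingers": 0.03},{"linear": [-0.03,-0.0135,-0.03],"delta_rot": [0,0,0],"fingers": 0.03},{"linear": [-0.03,-0.0135,-0.02],"delta_rot": [0,0,0],"fingers": 0.03},{"linear": [-0.033,-0.0146,-0.01],"delta_rot": [0,0,0],"fingers": 0.03},{"linear": [-0.033,-0.0146,0],"delta_rot": [0,0,0],"fingers": 0.03},{"linear": [-0.033,-0.0146,0],"delta_rot": [0,0,0],"fingers": 0.03},{"linear": [-0.033,-0.0146,0],"delta_rot": [0,0,0],"fingers": 0.03},{"linear": [-0.03,-0.0146,0],"delta_rot": [0,0,0],"fingers": 0.03},{"linear": [-0.01,-0.005,0],"delta_rot": [0,0,0],"fingers": 0.03}])

```text
clock: 14.05
position: [0.5663, 0.1858, 0.1737]
ee_rot: [-0.006, 0.73, -0.683, 0.001]
contact_force: [1.0, 0.2, -0.4]
width: 0.0382
```

Call:
send_rows(plan=[{"linear": [0,0,0],"delta_rot": [0,0,0],"fingers": 0.03},{"linear": [0,0,0],"delta_rot": [0,0,0],"fingers": 0.03}])

```text
clock: 14.22
position: [0.5665, 0.1885, 0.173]
ee_rot: [-0.006, 0.732, -0.681, 0.001]
contact_force: [-0.6, -0.3, -0.0]
width: 0.0379
```

```bash
python3 - <<'E'
from h import *
to([MAG[0],MAG[1],.106]);lev(-1.501)
im=save('wrist','w8.png'); print(rings('wrist',im,cam('wrist')))
E
```

```text
t 14.22 tcp [0.5665 0.1885 0.173 ] toolx yaw -1.499 tilt [-0.006 -0.01  -1.   ] w 0.0379 F [-0.6 -0.3 -0. ] -> d_tool [-0.0039  0.0032  0.067 ]
rot deg [-0.57  0.35  0.12]
[]
```

View pics/w8.png

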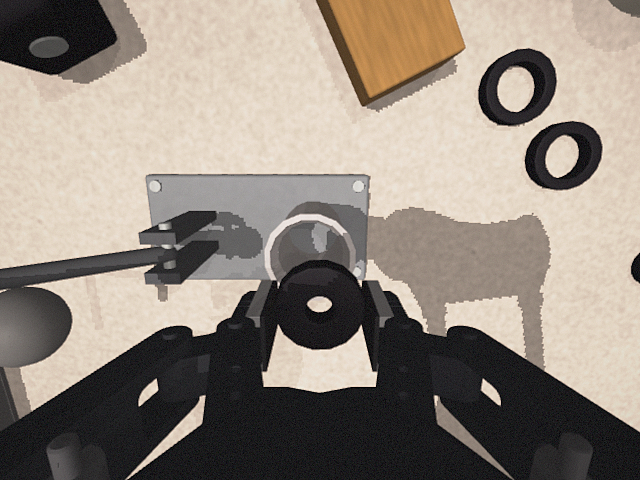

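Ring is held flat, hole at (319,303). The mouth rim spans (264–356, 213–), and the ball hangs aside at (30,325).

Call:
send_rows(plan=[{"linear": [-0.004,0.002,0.012],"delta_rot": [-0.6,0.35,0],"fingers": 0.03},{"linear": [0,0,0.014],"delta_rot": [0,0,0],"fingers": 0.03},{"linear": [0,0,0.014],"delta_rot": [0,0,0],"fingers": 0.03},{"linear": [0,0,0.012],"delta_rot": [0,0,0],"fingers": 0.03},{"linear": [0,0,0],"delta_rot": [0,0,0],"fingers": 0.03},{"linear": [0,0,0],"delta_rot": [0,0,0],"fingers": 0.03}])

```text
clock: 14.77
position: [0.5595, 0.1834, 0.1161]
ee_rot: [0.005, 0.728, -0.685, -0.001]
contact_force: [-0.6, -0.3, -0.6]
width: 0.038
```

```bash
python3 - <<'E'
from h import *
to([MAG[0]+.0014,MAG[1],.105]);lev(-1.501)
im=save('wrist','w9.png')
print('mouth',proj('wrist',[MAG[0],MAG[1],.1]).round(1), [proj('wrist',mag(.0305*np.cos(a),.1,.0305*np.sin(a))).round(0).tolist() for a in np.linspace(0,2*np.pi,8,endpoint=False)])
P=np.array(st()['position']); print('ringctr top',proj('wrist',P+[-.0014,0,.0076]).round(1))
E
```

```text
t 14.77 tcp [0.5595 0.1834 0.1161] toolx yaw -1.51 tilt [ 0.005  0.009 -1.   ] w 0.038 F [-0.6 -0.3 -0.6] -> d_tool [-0.0089 -0.0062  0.011 ]
rot deg [ 0.5  -0.26 -0.49]
mouth [[300.8 277.7]] [[[239.0, 278.0]], [[254.0, 236.0]], [[299.0, 217.0]], [[345.0, 235.0]], [[363.0, 277.0]], [[344.0, 317.0]], [[302.0, 333.0]], [[259.0, 318.0]]]
ringctr top [[319.3 312.6]]
```

View pics/w9.png

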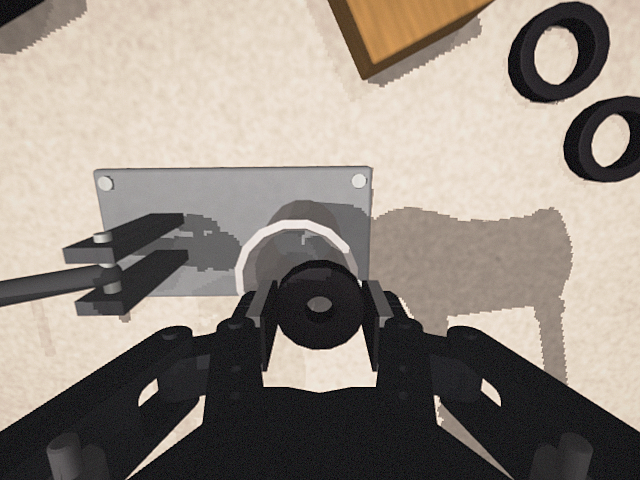

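Call:
send_rows(plan=[{"linear": [-0.0085,-0.0045,0],"delta_rot": [0.5,-0.3,-0.4],"fingers": 0.03},{"linear": [0,0,0],"delta_rot": [0,0,0],"fingers": 0.03},{"linear": [0,0,0],"delta_rot": [0,0,0],"fingers": 0.03}])

```text
clock: 15.07
position: [0.5643, 0.1917, 0.1174]
ee_rot: [-0.001, 0.73, -0.683, 0.0]
contact_force: [-0.2, -0.3, -0.3]
width: 0.0382
```

```bash
python3 - <<'E'
from h import *
to([MAG[0]+.0005,MAG[1],.105]);lev(-1.501)
E
```

```text
t 15.07 tcp [0.5643 0.1917 0.1174] toolx yaw -1.504 tilt [-0.001 -0.002 -1.   ] w 0.0382 F [-0.2 -0.3 -0.3] -> d_tool [-0.0009  0.0001  0.0124]
rot deg [-0.12  0.07 -0.18]
```

Centred. Lower to about .105 and release.

Call:
send_rows(plan=[{"linear": [-0.001,0,0.006],"delta_rot": [0,0,0],"fingers": 0.03},{"linear": [0,0,0.006],"delta_rot": [0,0,0],"fingers": 0.03},{"linear": [0,0,0],"delta_rot": [0,0,0],"fingers": 0.03},{"linear": [0,0,0],"delta_rot": [0,0,0],"fingers": 0.03}])

```text
clock: 15.4
position: [0.5653, 0.1935, 0.1059]
ee_rot: [-0.003, 0.731, -0.683, 0.001]
contact_force: [-0.5, -0.0, -0.1]
width: 0.0381
```

Call:
send_rows(plan=[{"linear": [0,0,0],"delta_rot": [0,0,0],"fingers": 0.055},{"linear": [0,0,0],"delta_rot": [0,0,0],"fingers": 0.055},{"linear": [0,0,0],"delta_rot": [0,0,0],"fingers": 0.055},{"linear": [0,0,-0.015],"delta_rot": [0,0,0],"fingers": 0.055},{"linear": [0,0,-0.02],"delta_rot": [0,0,0],"fingers": 0.055},{"linear": [0,0.02,-0.02],"delta_rot": [0,0,0],"fingers": 0.055},{"linear": [0,0.02,-0.01],"delta_rot": [0,0,0],"fingers": 0.055},{"linear": [0,0,0],"delta_rot": [0,0,0],"fingers": 0.055}])

```text
clock: 16.07
position: [0.5242, 0.1904, 0.1718]
ee_rot: [-0.001, 0.73, -0.683, 0.0]
contact_force: [0.6, 0.1, 0.7]
width: 0.0551
```

```bash
python3 - <<'E'
from h import *
to([.549,-.1367,.1]);lev(-1.501)
c=proj('wrist',[MAG[0],MAG[1],.05])[0]; print(c)
x,y=int(c[0]),int(c[1]); im=save('wrist','w10.png',(max(0,x-80),max(0,y-80),x+80,y+80),3)
for n in('top','scene'):
    k=cam(n); print(n,*[r for r in rings(n,manip.get_image(n),k) if .4<r[0][0]<.8 and -.3<r[0][1]<.1],sep='\n')
E
```

```text
t 16.07 tcp [0.5242 0.1904 0.1718] toolx yaw -1.504 tilt [-0.001 -0.003 -1.   ] w 0.0551 F [0.6 0.1 0.7] -> d_tool [ 0.3281 -0.0026  0.0715]
rot deg [-0.15  0.06 -0.16]
[319.95346784 185.17149637]
top
([0.6952, 0.0333], 0.0536, [273.7, 186.3], 159)
([0.6444, -0.0193], 0.0532, [293.3, 204.0], 152)
([0.6494, -0.2045], 0.0337, [361.5, 200.0], 114)
([0.6243, -0.1261], 0.0338, [332.9, 210.0], 119)
([0.549, -0.1366], 0.034, [337.7, 237.5], 115)
scene
([0.4693, -0.2208], 0.0267, [259.8, 278.4], 79)
([0.4716, -0.2655], 0.057, [242.0, 287.7], 220)
([0.5494, -0.1366], 0.0367, [311.0, 286.9], 232)
([0.6431, -0.0181], 0.0557, [380.3, 293.3], 385)
([0.6948, 0.0343], 0.0574, [414.5, 299.4], 408)
([0.6252, -0.126], 0.0375, [334.1, 309.6], 251)
([0.6501, -0.2047], 0.0383, [308.2, 336.1], 281)
```

View pics/w10.png

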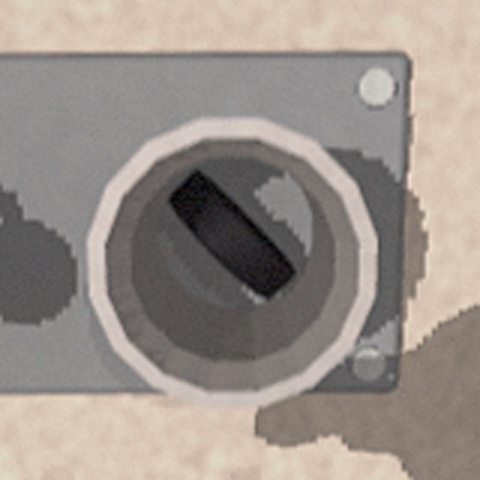

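The ring dropped in but stands on edge in the tube: dark bar in the crop from (190,190) to (280,280), plane about 45° to x. I need to topple it with a fingertip. First I'll refine the tube axis from the rim.

```bash
python3 - <<'E'
from h import *
c=cam('wrist'); im=save('wrist','w11.png')
uv=proj('wrist',[MAG[0],MAG[1],.1],c)[0]; x,y=uv.astype(int)
hsv=cv2.cvtColor(im,cv2.COLOR_RGB2HSV)
sub=im[y-60:y+60,x-60:x+60].astype(int); 
rr=np.hypot(*(np.mgrid[-60:60,-60:60]))
m=((sub.min(2)>170)&(rr<58)).astype(np.uint8); 
print('rim px',m.sum(), sub[60, :].min(1)[::4])
# match against outline of annulus: maximise brightness contrast over shifts
from scipy.optimize import minimize
g=cv2.GaussianBlur(im.min(2),(0,0),1).astype(np.float32)
a=np.linspace(0,2*np.pi,120)
def samp(p,r):
    P=np.stack([p[0]+r*np.cos(a),p[1]+r*np.sin(a),np.full_like(a,.1)],1); q=proj('wrist',P,c).astype(np.float32)
    return cv2.remap(g,q[:,0],q[:,1],cv2.INTER_LINEAR).ravel()
best=max(((samp((MAG[0]+dx,MAG[1]+dy),r).mean()-.5*samp((MAG[0]+dx,MAG[1]+dy),r-.004).mean()-.5*samp((MAG[0]+dx,MAG[1]+dy),r+.0035).mean(),dx,dy,r) for dx in np.arange(-.005,.0051,.0005) for dy in np.arange(-.005,.0051,.0005) for r in(.0275,.0285,.0295)))
print(best)
# standing ring: dark pixels inside the tube
uv=proj('wrist',[MAG[0],MAG[1],.05],c)[0]; x,y=uv.astype(int)
d=(im[y-25:y+25,x-25:x+25].max(2)<45).astype(np.uint8); pts=np.argwhere(d)[:,::-1].astype(np.float32)+[x-25,y-25]
rc=cv2.minAreaRect(pts.astype(np.float32)); print(rc); print(ray('wrist',rc[0],.052,c), ray('wrist',rc[0],.032,c))
print([ray('wrist',q,.045,c)[:2].round(4).tolist() for q in cv2.boxPoints(rc)])
E
```

```text
rim px 1903 [ 84  82 153 197  98 101  83  81  74  90  91  78  80  86  31  34  30  36
  30  18  75  96  93 123 121 191 183  97  84 118]
(np.float32(70.684326), np.float64(-0.0010000000000000035), np.float64(0.0024999999999999935), 0.0285)
((315.5000305175781, 187.50001525878906), (48.08325958251953, 16.970561981201172), 45.0)
[0.5650248  0.19585289 0.052     ] [0.56287773 0.19593767 0.032     ]
[[0.5715, 0.2142], [0.5812, 0.2054], [0.5569, 0.1773], [0.5467, 0.186]]
```

Call:
send_rows(plan=[{"linear": [0,0,0],"delta_rot": [0,0,-6.5],"fingers": 0.045},{"linear": [0,0,0],"delta_rot": [0,0,-6.5],"fingers": 0.045},{"linear": [0,0,0],"delta_rot": [0,0,-6.5],"fingers": 0.045},{"linear": [0,0,0],"delta_rot": [0,0,-6.5],"fingers": 0.045},{"linear": [0,0,0],"delta_rot": [0,0,-6.5],"fingers": 0.045},{"linear": [0,0,0],"delta_rot": [0,0,-6.5],"fingers": 0.045},{"linear": [0,0,0],"delta_rot": [0,0,-6.5],"fingers": 0.045},{"linear": [0,0,0],"delta_rot": [0,0,0],"fingers": 0.045},{"linear": [0,0,0],"delta_rot": [0,0,0],"fingers": 0.045}])

```text
clock: 17.02
position: [0.5316, 0.1895, 0.159]
ee_rot: [0.003, 0.943, -0.332, -0.004]
contact_force: [-0.6, -0.4, -0.7]
width: 0.0448
```

```bash
sed -i 's/^MAG=.*;/MAG=np.array([.5627,.1951]);/' h.py; python3 - <<'E'
from h import *
to([.5921,.1695,.125]);lev(-.715)
E
```

```text
t 17.02 tcp [0.5316 0.1895 0.159 ] toolx yaw -0.676 tilt [-0.005  0.007 -1.   ] w 0.0448 F [-0.6 -0.4 -0.7] -> d_tool [ 0.0599 -0.0225  0.0336]
rot deg [0.42 0.29 2.22]
```

Call:
send_rows(plan=[{"linear": [0.02,-0.0075,0],"delta_rot": [0.4,0.3,2.2],"fingers": 0.045},{"linear": [0.02,-0.0075,0],"delta_rot": [0,0,0],"fingers": 0.045},{"linear": [0.019,-0.008,0],"delta_rot": [0,0,0],"fingers": 0.045},{"linear": [0,0,0],"delta_rot": [0,0,0],"fingers": 0.045},{"linear": [0,0,0],"delta_rot": [0,0,0],"fingers": 0.045},{"linear": [0,0,0],"delta_rot": [0,0,0],"fingers": 0.045}])

```text
clock: 17.52
position: [0.5934, 0.168, 0.1545]
ee_rot: [0.002, 0.934, -0.358, -0.003]
contact_force: [-0.7, 0.1, -0.9]
width: 0.0449
```

```bash
python3 - <<'E'
from h import *
to([.5921,.1695,.115]);lev(-.715)
E
```

```text
t 17.52 tcp [0.5934 0.168  0.1545] toolx yaw -0.732 tilt [-0.004  0.005 -1.   ] w 0.0449 F [-0.7  0.1 -0.9] -> d_tool [-0.0019 -0.0004  0.0395]
rot deg [ 0.28  0.23 -0.95]
```

Call:
send_rows(plan=[{"linear": [-0.002,0,0.012],"delta_rot": [0.3,0.2,-0.9],"fingers": 0.045},{"linear": [0,0,0.015],"delta_rot": [0,0,0],"fingers": 0.045},{"linear": [0,0,0.012],"delta_rot": [0,0,0],"fingers": 0.045},{"linear": [0,0,0],"delta_rot": [0,0,0],"fingers": 0.045},{"linear": [0,0,0],"delta_rot": [0,0,0],"fingers": 0.045}])

```text
clock: 17.93
position: [0.5881, 0.1709, 0.1144]
ee_rot: [-0.0, 0.936, -0.352, -0.001]
contact_force: [-0.4, -0.2, 0.2]
width: 0.0451
```

```bash
python3 - <<'E'
from h import *
to([.5921,.1695,.075]);lev(-.715)
save('wrist','w12.png')
E
```

```text
t 17.93 tcp [0.5881 0.1709 0.1144] toolx yaw -0.718 tilt [-0.003  0.001 -1.   ] w 0.0451 F [-0.4 -0.2  0.2] -> d_tool [ 0.004  -0.0016  0.0394]
rot deg [ 0.04  0.15 -0.2 ]
```

View pics/w12.png

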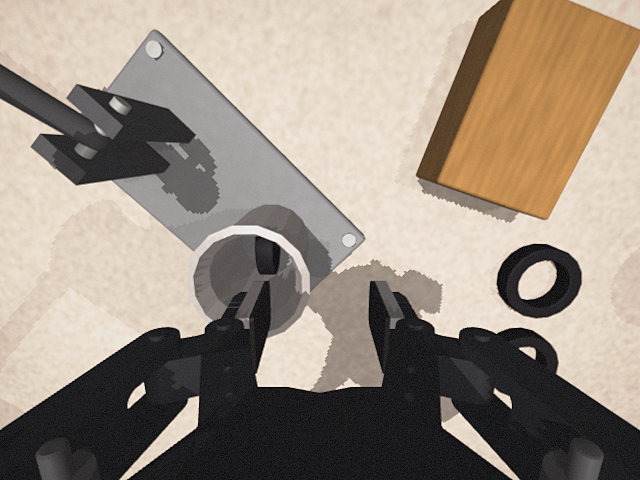

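The ring edge shows at (267,255), along the jaw-normal plane as planned, and the left fingertip (255,290) is just inside the rim. I'll shift outward a few mm and descend.

Call:
send_rows(plan=[{"linear": [0.005,-0.0015,0.004],"delta_rot": [0,0,0],"fingers": 0.045},{"linear": [0,0,0],"delta_rot": [0,0,0],"fingers": 0.045},{"linear": [0,0,0],"delta_rot": [0,0,0],"fingers": 0.045}])

```text
clock: 18.23
position: [0.5935, 0.1691, 0.1121]
ee_rot: [-0.001, 0.936, -0.351, -0.0]
contact_force: [-0.5, 0.0, -0.1]
width: 0.0451
```

```bash
python3 - <<'E'
from h import *
to([.5933,.1685,.06]);lev(-.715)
E
```

```text
t 18.23 tcp [0.5935 0.1691 0.1121] toolx yaw -0.718 tilt [-0.001 -0.001 -1.   ] w 0.0451 F [-0.5  0.  -0.1] -> d_tool [0.0003 0.0007 0.0521]
rot deg [-0.07  0.07 -0.19]
```

Call:
send_rows(plan=[{"linear": [0,0.0005,0.01],"delta_rot": [0,0,0],"fingers": 0.045},{"linear": [0,0,0.012],"delta_rot": [0,0,0],"fingers": 0.045},{"linear": [0,0,0.012],"delta_rot": [0,0,0],"fingers": 0.045},{"linear": [0,0,0.01],"delta_rot": [0,0,0],"fingers": 0.045},{"linear": [0,0,0],"delta_rot": [0,0,0],"fingers": 0.045}])

```text
clock: 18.65
position: [0.5936, 0.169, 0.0671]
ee_rot: [-0.002, 0.936, -0.352, 0.001]
contact_force: [-0.1, -0.4, -0.1]
width: 0.045
```

```bash
python3 - <<'E'
from h import *
to([.5933,.1685,.045]);lev(-.715)
E
```

```text
t 18.65 tcp [0.5936 0.169  0.0671] toolx yaw -0.719 tilt [-0.    -0.004 -1.   ] w 0.045 F [-0.1 -0.4 -0.1] -> d_tool [0.     0.0006 0.022 ]
rot deg [-0.2   0.01 -0.23]
```

Call:
send_rows(plan=[{"linear": [0,0.0005,0.008],"delta_rot": [0,0,0],"fingers": 0.045},{"linear": [0,0,0.008],"delta_rot": [0,0,0],"fingers": 0.045},{"linear": [0,0,0.006],"delta_rot": [0,0,0],"fingers": 0.045},{"linear": [0,0,0],"delta_rot": [0,0,0],"fingers": 0.045}])

```text
clock: 18.98
position: [0.5943, 0.1685, 0.0429]
ee_rot: [-0.002, 0.936, -0.352, 0.001]
contact_force: [0.3, -0.2, -0.1]
width: 0.0448
```

```bash
python3 - <<'E'
from h import *
to([.5933,.1685,.042]);lev(-.715)
E
```

```text
t 18.98 tcp [0.5943 0.1685 0.0429] toolx yaw -0.719 tilt [ 0.001 -0.005 -1.   ] w 0.0448 F [ 0.3 -0.2 -0.1] -> d_tool [-0.0008  0.0006  0.0009]
rot deg [-0.26 -0.06 -0.24]
```

Call:
send_rows(plan=[{"linear": [-0.005,0,0],"delta_rot": [0,0,0],"fingers": 0.045},{"linear": [-0.005,0,0],"delta_rot": [0,0,0],"fingers": 0.045},{"linear": [-0.005,0,0],"delta_rot": [0,0,0],"fingers": 0.045},{"linear": [-0.005,0,0],"delta_rot": [0,0,0],"fingers": 0.045},{"linear": [0,0,0],"delta_rot": [0,0,0],"fingers": 0.045}])

```text
clock: 19.4
position: [0.5911, 0.1725, 0.0474]
ee_rot: [0.001, 0.937, -0.348, 0.017]
contact_force: [-1.6, 0.2, -0.7]
width: 0.0449
```

```bash
python3 - <<'E'
from h import *
to([.5933,.1685,.042]);lev(-.715)
c=cam('wrist'); im=save('wrist','w13.png'); uv=proj('wrist',[MAG[0],MAG[1],.03],c)[0]; print(uv)
x,y=uv.astype(int); s=im[y-40:y+40:4,max(0,x-50):x+50:4].max(2); print('\n'.join(' '.join('%3d'%v for v in r) for r in s))
E
```

```text
t 19.4 tcp [0.5911 0.1725 0.0474] toolx yaw -0.712 tilt [ 0.032 -0.009 -0.999] w 0.0449 F [-1.6  0.2 -0.7] -> d_tool [0.0041 0.0017 0.0055]
rot deg [-0.51 -1.83  0.2 ]
[245.80674878 290.41901159]
146 145 146 151 114 117 122 115 114 109 116 117 117 113 107 110 112 109 110 111  94 100  99  98 119
145 148 151 114 120 122 116 113 110 111 117 115 113 106 105 108 109 113 114 113  99 100  98 102  96
147 147 118 116 119 118 112 112 114 116 111 112 107 111 108 107 104 110 114 107 101 105 100  98  97
151 121 116 115 117 115 111 111 115 119 114 116 107 108 104 107 103 110 111 101 100 103 101  97  98
115 116 118 117 110 116 112 110 116 116 111 105 109 108 108 107 110 108 110  98 100 104 100 103  93
116 119 119 110 115 111 113 116 115 114 112 109 101 103 105 109 109 107 100  97  91  92 105 104  97
116 122 118 115 111 113 117 115 114 110 103 109 108 104 109 106 106 111  94  97  95 100  97 100  95
121 113 114 113 112 115  89 117  96 110 111  88 105 102  86  98 107 104 100  94  95  98  96 103  90
107 111 104 113  86  94  92  91 100  88  94  90  87  89  92 108 113  89  93  91  94 101  92  94  88
 78 
[... 395 characters left out ...]

225 214 220 207 198 215 245 234 233 234 234 234 236 233 235 245 127  88  88  93  86  94  92  91  87
 91  89  90  90  90  28  23  17 231 239 234 234 235 234 235 230 222 170  86  87  94  93  92  88  88
 89  91  87  89  92  18  16  25  34  27  39 238 237 234 227 230 220 221 201  88  94  89  91  87  89
 91  89  88  85  91  30  28  35  32  36  41  85  89 125 232 223 220 218 218 222  86  93  95  87  89
 87  93  88  86  90  44  31  37  33  35  53 143 151 168  47 192 219 219 219 217 224  82  94  91  92
 88  87  91  92  36  35  29  27  30  42  38  30 107 123  51  26 154 217 217 217 221 224  93  86  91
 89  87  90  33  43  23  54  46  46  25  35  32  48 121  37  30  23  90 220 219 221 220 222 118  90
```

Call:
send_rows(plan=[{"linear": [-0.006,0,0.003],"delta_rot": [-0.5,-1.8,0],"fingers": 0.045},{"linear": [-0.008,0,0],"delta_rot": [0,0,0],"fingers": 0.045}])

```text
clock: 19.62
position: [0.5895, 0.1743, 0.0481]
ee_rot: [0.003, 0.939, -0.345, 0.011]
contact_force: [13.6, -25.0, 6.6]
width: 0.0454
```

```bash
python3 - <<'E'
from h import *
to([.5933,.1685,.042]);lev(-.715); print(st()['moment'])
E
```

```text
t 19.62 tcp [0.5895 0.1743 0.0481] toolx yaw -0.704 tilt [ 0.023 -0.002 -1.   ] w 0.0454 F [ 13.6 -25.    6.6] -> d_tool [0.0065 0.002  0.0062]
rot deg [-0.14 -1.3   0.62]
[-2.85950671 -1.57650636  0.20064148]
```

The push is blocked after a few mm (28 N): the outer finger link meets the rim, not the ring. I'll back off 5 mm, then tilt the tool about the mouth so only the tip swings into the ring.

Call:
send_rows(plan=[{"linear": [0.005,0.001,0.002],"delta_rot": [0,-1.3,0],"fingers": 0.04},{"linear": [0.001,0,0.002],"delta_rot": [0,0,0],"fingers": 0.04},{"linear": [0,0,0],"delta_rot": [0,0,0],"fingers": 0.04}])

```text
clock: 19.87
position: [0.593, 0.1699, 0.046]
ee_rot: [-0.002, 0.939, -0.345, 0.001]
contact_force: [-0.4, 0.7, -0.3]
width: 0.0401
```

Call:
send_rows(plan=[{"linear": [-0.0035,0,0.0015],"delta_rot": [0,-3.5,0],"fingers": 0.04},{"linear": [-0.0035,0,0.0015],"delta_rot": [0,-3.5,0],"fingers": 0.04}])

```text
clock: 20.03
position: [0.5849, 0.1775, 0.0438]
ee_rot: [-0.024, 0.937, -0.343, -0.058]
contact_force: [0.4, -1.0, -0.5]
width: 0.0401
```

```bash
cat >> h.py <<'E'
def A():
    s=st(); q=s['ee_rot']; M=R.from_quat([q[1],q[2],q[3],q[0]]).as_matrix(); n=np.array([.755,-.656,0])
    a=np.array(s['position'])-M[:,0]*s['width']/2
    print('A inner tip n',round(float((a-[*MAG,0])@n)*1e3,1),'z',round(a[2]*1e3,1),'tilt deg',round(float(np.degrees(M[2,0])),1),'F.n',round(float(s['contact_force']@n),1))
E
python3 - <<'E'
from h import *
to([.5933,.1685,.042]);lev(-.715); A()
E
```

```text
t 20.03 tcp [0.5849 0.1775 0.0438] toolx yaw -0.701 tilt [-0.126 -0.004 -0.992] w 0.0401 F [ 0.4 -1.  -0.5] -> d_tool [0.0123 0.0014 0.0002]
rot deg [-0.18  7.22  0.8 ]
A inner tip n 8.5 z 46.3 tilt deg -7.2 F.n 0.9
```

Moves freely now. Continue.

Call:
send_rows(plan=[{"linear": [-0.0035,0,0.002],"delta_rot": [0,-3.5,0],"fingers": 0.04},{"linear": [-0.0035,0,0.002],"delta_rot": [0,-3.5,0],"fingers": 0.04},{"linear": [-0.0035,0,0.002],"delta_rot": [0,-3.5,0],"fingers": 0.04}])

```text
clock: 20.28
position: [0.5747, 0.1883, 0.0405]
ee_rot: [-0.057, 0.928, -0.338, -0.147]
contact_force: [-0.1, -0.6, 0.3]
width: 0.0402
```

```bash
python3 - <<'E'
from h import *
to([.5933,.1685,.042]); A()
E
```

```text
t 20.28 tcp [0.5747 0.1883 0.0405] toolx yaw -0.697 tilt [-0.311 -0.007 -0.95 ] w 0.0402 F [-0.1 -0.6  0.3] -> d_tool [ 0.0251  0.0032 -0.0098]
A inner tip n -5.5 z 46.8 tilt deg -17.8 F.n 0.3
```

Call:
send_rows(plan=[{"linear": [0.0045,0,-0.002],"delta_rot": [0,3.5,0],"fingers": 0.04},{"linear": [0.0045,0,-0.002],"delta_rot": [0,3.5,0],"fingers": 0.04},{"linear": [0.0045,0,-0.002],"delta_rot": [0,3.5,0],"fingers": 0.04},{"linear": [0.0045,0,-0.0015],"delta_rot": [0,3.5,0],"fingers": 0.04},{"linear": [0.0045,0,-0.0015],"delta_rot": [0,3.5,0],"fingers": 0.04},{"linear": [0,0,0],"delta_rot": [0,0,0],"fingers": 0.04}])

```text
clock: 20.78
position: [0.589, 0.1731, 0.0399]
ee_rot: [-0.001, 0.939, -0.344, -0.005]
contact_force: [-0.2, -0.4, -0.7]
width: 0.0395
```

```bash
python3 - <<'E'
from h import *
to([.5933,.1685,.18]); A(); lev(-.715)
E
```

```text
t 20.78 tcp [0.589  0.1731 0.0399] toolx yaw -0.702 tilt [-0.01   0.002 -1.   ] w 0.0395 F [-0.2 -0.4 -0.7] -> d_tool [ 0.0049  0.001  -0.1401]
A inner tip n 14.5 z 40.1 tilt deg -0.6 F.n 0.1
rot deg [0.12 0.58 0.75]
```

Call:
send_rows(plan=[{"linear": [0.001,0,-0.02],"delta_rot": [0,0.3,0],"fingers": 0.04},{"linear": [0,0,-0.03],"delta_rot": [0,0,0],"fingers": 0.04},{"linear": [0,0,-0.03],"delta_rot": [0,0,0],"fingers": 0.04},{"linear": [0,0,-0.03],"delta_rot": [0,0,0],"fingers": 0.05},{"linear": [-0.03,0.02,-0.02],"delta_rot": [0,0,6.5],"fingers": 0.055},{"linear": [-0.02,0.02,0],"delta_rot": [0,0,6.5],"fingers": 0.055},{"linear": [0,0.02,0],"delta_rot": [0,0,6.5],"fingers": 0.055},{"linear": [0,0.01,0],"delta_rot": [0,0,6.5],"fingers": 0.055},{"linear": [0,0,0],"delta_rot": [0,0,6.5],"fingers": 0.055},{"linear": [0,0,0],"delta_rot": [0,0,6.5],"fingers": 0.055},{"linear": [0,0,0],"delta_rot": [0,0,6.5],"fingers": 0.055},{"linear": [0,0,0],"delta_rot": [0,0,0],"fingers": 0.055}])

```text
clock: 21.78
position: [0.496, 0.1676, 0.1757]
ee_rot: [-0.001, 0.723, -0.691, -0.011]
contact_force: [-0.8, -0.4, -0.3]
width: 0.0552
```

```bash
cat >> h.py <<'E'
def tube(f):
    c=cam('wrist'); im=save('wrist',f); 
    # dark (ring) vs floor pixels, mapped per height onto the tube interior
    u0=proj('wrist',[*MAG,.03],c)[0]; x,y=u0.round().astype(int); s=im[y-30:y+32:4,x-30:x+32:3].max(2)
    print(u0.round(0)); print('\n'.join(''.join('%4d'%v for v in r) for r in s))
E
python3 - <<'E'
from h import *
to([.549,-.1367,.1]);lev(-1.501); tube('w14.png')
for n in('top','scene'):
    k=cam(n); print(n,*[r for r in rings(n,manip.get_image(n),k) if .4<r[0][0]<.8 and -.24<r[0][1]<.1],sep='\n')
E
```

```text
t 21.78 tcp [0.496  0.1676 0.1757] toolx yaw -1.527 tilt [-0.017  0.013 -1.   ] w 0.0552 F [-0.8 -0.4 -0.3] -> d_tool [ 0.3076 -0.0404  0.07  ]
rot deg [ 0.76  0.98 -1.46]
[292. 144.]
 104  90  86  89  89  84  87  77  84  82  81  82  77  83 127 127 127 176 211 209 184
  87  85  88  85  81  87  88  87  85  85  83  84  83  80  79 112 125 120 125 208 209
  88  84  86  78  86  83  83  75  13  23  28  32  35  80  83  85 103 127 125 187 204
  87  83  88  85  85  58  24  29  25  32  31  32  39  51  40  67 144 117 128 124 207
  88  88  90  87  46  33  28  30  30  28  30  51  45  53  42  48  33  78 131 128 172
  82  86  83  54  25  25  40  30  30  32  36  48  47  54  47  48  48  50 102 129 121
  86  88  87  28  22  37  29  36  35  17  42  36  48  52  54  49  42  41  84 134 133
  89  85  80  30  33  34  37  39  11  90  82 119 130  51  58  53  53  49  63 137 127
  88  86  86  24  32  32  38  34  50  92 104 142 141  41  53  47  49  43  49 137 129
  85  90  95  19  21  30  36  31  15  97 115 148  96  60  55  45  49  46  60 137 130
  94  87  86  46  35  33  34  40  37  40  43  50  51  58  50  50  
[... 236 characters left out ...]
9  56  48  46 112 100 143 136 151 210
  82  85  83  89  90  89  84  88  84  88  76  87  87 100 106  98 139 136 134 218 215
 116 101  84  89  88  87  88  82  88  82  83  86  97  98 110 140 133 146 206 210 162
top
([0.6955, 0.0333], 0.054, [273.7, 186.2], 161)
([0.6441, -0.019], 0.0532, [293.2, 204.1], 152)
([0.6493, -0.2045], 0.0338, [361.5, 200.0], 116)
([0.6244, -0.1261], 0.0337, [332.9, 210.0], 118)
([0.5491, -0.1366], 0.034, [337.7, 237.5], 116)
scene
([0.5493, -0.1366], 0.0366, [311.0, 286.9], 230)
([0.6431, -0.0181], 0.0558, [380.3, 293.3], 385)
([0.6949, 0.0343], 0.0574, [414.5, 299.5], 408)
([0.6254, -0.1259], 0.0376, [334.2, 309.7], 253)
([0.65, -0.2047], 0.0384, [308.2, 336.0], 283)
```

The ring now lies flat: a round annulus with the floor showing through the hole, near the axis. Next is ring C at (.549,-.1366).

Call:
send_rows(plan=[{"linear": [0.015,0,0],"delta_rot": [0.8,1.0,-1.4],"fingers": 0.055},{"linear": [0.03,-0.003,0],"delta_rot": [0,0,0],"fingers": 0.055},{"linear": [0.03,-0.0035,0],"delta_rot": [0,0,0],"fingers": 0.055},{"linear": [0.03,-0.0035,0],"delta_rot": [0,0,0],"fingers": 0.055},{"linear": [0.03,-0.0035,0],"delta_rot": [0,0,0],"fingers": 0.055},{"linear": [0.03,-0.0035,0],"delta_rot": [0,0,0],"fingers": 0.055},{"linear": [0.03,-0.0035,0.01],"delta_rot": [0,0,0],"fingers": 0.055},{"linear": [0.03,-0.0035,0.02],"delta_rot": [0,0,0],"fingers": 0.055},{"linear": [0.03,-0.0035,0.02],"delta_rot": [0,0,0],"fingers": 0.055},{"linear": [0.025,-0.0035,0.02],"delta_rot": [0,0,0],"fingers": 0.055},{"linear": [0.01,0,0.01],"delta_rot": [0,0,0],"fingers": 0.055},{"linear": [0,0,0],"delta_rot": [0,0,0],"fingers": 0.055}])

```text
clock: 22.93
position: [0.5602, -0.1287, 0.0918]
ee_rot: [-0.004, 0.744, -0.668, 0.002]
contact_force: [-1.0, -0.0, 0.2]
width: 0.0551
```

```bash
python3 - <<'E'
from h import *
to([.5492,-.1366,.005]);lev(-1.501)
E
```

```text
t 22.93 tcp [ 0.5602 -0.1287  0.0918] toolx yaw -1.463 tilt [-0.003 -0.008 -1.   ] w 0.0551 F [-1.  -0.   0.2] -> d_tool [0.0069 0.0125 0.0867]
rot deg [-0.47  0.15  2.17]
```

Call:
send_rows(plan=[{"linear": [0.0071,0.0115,0],"delta_rot": [-0.5,0.2,2.1],"fingers": 0.055},{"linear": [0,0,0],"delta_rot": [0,0,0],"fingers": 0.055},{"linear": [0,0,0.012],"delta_rot": [0,0,0],"fingers": 0.055},{"linear": [0,0.0005,0.014],"delta_rot": [0,0,0],"fingers": 0.055},{"linear": [0,0.0005,0.014],"delta_rot": [0,0,0],"fingers": 0.055},{"linear": [0,0.0005,0.01],"delta_rot": [0,0,0],"fingers": 0.055},{"linear": [0,0,0],"delta_rot": [0,0,0],"fingers": 0.055},{"linear": [0,0,0],"delta_rot": [0,0,0],"fingers": 0.055}])

```text
clock: 23.6
position: [0.5478, -0.1305, 0.047]
ee_rot: [-0.002, 0.733, -0.68, 0.002]
contact_force: [-0.1, -1.5, 0.4]
width: 0.0548
```

```bash
python3 - <<'E'
from h import *
to([.5492,-.1366,.005]);lev(-1.501)
k=cam('wrist'); print(rings('wrist',manip.get_image('wrist'),k))
E
```

```text
t 23.6 tcp [ 0.5478 -0.1305  0.047 ] toolx yaw -1.496 tilt [ 0.    -0.006 -1.   ] w 0.0548 F [-0.1 -1.5  0.4] -> d_tool [ 0.0061 -0.0007  0.042 ]
rot deg [-0.33 -0.02  0.31]
[([0.6501, -0.2042], 0.0518, [483.9, 85.2], 5687), ([0.6255, -0.1253], 0.0428, [320.4, 125.2], 4097), ([0.5487, -0.1355], 0.0397, [328.1, 269.2], 3598)]
```

Call:
send_rows(plan=[{"linear": [0.006,-0.0005,0.004],"delta_rot": [-0.3,0,0],"fingers": 0.055},{"linear": [0,0,0.012],"delta_rot": [0,0,0],"fingers": 0.055},{"linear": [0,0,0.012],"delta_rot": [0,0,0],"fingers": 0.055},{"linear": [0,0,0.008],"delta_rot": [0,0,0],"fingers": 0.055},{"linear": [0,0,0],"delta_rot": [0,0,0],"fingers": 0.055},{"linear": [0,0,0],"delta_rot": [0,0,0],"fingers": 0.055}])

```text
clock: 24.15
position: [0.5534, -0.1387, 0.0143]
ee_rot: [-0.002, 0.734, -0.679, 0.005]
contact_force: [1.1, 0.7, 0.4]
width: 0.0554
```

```bash
python3 - <<'E'
from h import *
to([.549,-.1363,.005]);lev(-1.501)
E
```

```text
t 24.15 tcp [ 0.5534 -0.1387  0.0143] toolx yaw -1.494 tilt [ 0.005 -0.009 -1.   ] w 0.0554 F [1.1 0.7 0.4] -> d_tool [-0.0028  0.0043  0.0092]
rot deg [-0.53 -0.3   0.41]
```

Call:
send_rows(plan=[{"linear": [-0.0025,0.0045,0],"delta_rot": [-0.5,-0.3,0],"fingers": 0.055},{"linear": [0,0,0],"delta_rot": [0,0,0],"fingers": 0.055},{"linear": [0,0,0.005],"delta_rot": [0,0,0],"fingers": 0.055},{"linear": [0,0,0.004],"delta_rot": [0,0,0],"fingers": 0.055},{"linear": [0,0,0],"delta_rot": [0,0,0],"fingers": 0.055}])

```text
clock: 24.57
position: [0.5497, -0.1372, 0.0066]
ee_rot: [-0.001, 0.734, -0.679, 0.001]
contact_force: [-0.0, 0.1, -0.4]
width: 0.0545
```

```bash
python3 - <<'E'
from h import *
to([.549,-.1363,.005]);lev(-1.501)
E
```

```text
t 24.57 tcp [ 0.5497 -0.1372  0.0066] toolx yaw -1.494 tilt [ 0.001 -0.003 -1.   ] w 0.0545 F [-0.   0.1 -0.4] -> d_tool [-0.0009  0.0007  0.0016]
rot deg [-0.17 -0.07  0.4 ]
```

Close, lift and travel toward the tube.

Call:
send_rows(plan=[{"linear": [0,0.0006,0.0015],"delta_rot": [0,0,0],"fingers": 0.055},{"linear": [0,0,0],"delta_rot": [0,0,0],"fingers": 0.03},{"linear": [0,0,0],"delta_rot": [0,0,0],"fingers": 0.03},{"linear": [0,0,0],"delta_rot": [0,0,0],"fingers": 0.03},{"linear": [0,0,0],"delta_rot": [0,0,0],"fingers": 0.03},{"linear": [0,0,0],"delta_rot": [0,0,0],"fingers": 0.03}], force=45)

```text
clock: 25.07
position: [0.5493, -0.1373, 0.0053]
ee_rot: [-0.001, 0.734, -0.679, 0.002]
contact_force: [-0.5, -0.2, 0.0]
width: 0.0377
```

```bash
python3 - <<'E'
from h import *
to([*MAG,.14]);lev(-1.501)
E
```

```text
t 25.07 tcp [ 0.5493 -0.1373  0.0053] toolx yaw -1.494 tilt [ 0.002 -0.004 -1.   ] w 0.0377 F [-0.5 -0.2  0. ] -> d_tool [-0.3301 -0.0393 -0.1351]
rot deg [-0.21 -0.09  0.41]
```

Call:
send_rows(plan=[{"linear": [0,0,-0.015],"delta_rot": [0,0,0],"fingers": 0.03},{"linear": [0,0,-0.03],"delta_rot": [0,0,0],"fingers": 0.03},{"linear": [-0.02,-0.002,-0.03],"delta_rot": [0,0,0],"fingers": 0.03},{"linear": [-0.033,-0.004,-0.03],"delta_rot": [0,0,0],"fingers": 0.03},{"linear": [-0.035,-0.004,-0.03],"delta_rot": [0,0,0],"fingers": 0.03},{"linear": [-0.035,-0.004,-0.01],"delta_rot": [0,0,0],"fingers": 0.03},{"linear": [-0.035,-0.004,0],"delta_rot": [0,0,0],"fingers": 0.03},{"linear": [-0.035,-0.004,0],"delta_rot": [0,0,0],"fingers": 0.03},{"linear": [-0.035,-0.004,0],"delta_rot": [0,0,0],"fingers": 0.03},{"linear": [-0.035,-0.004,0],"delta_rot": [0,0,0],"fingers": 0.03},{"linear": [-0.035,-0.004,0],"delta_rot": [0,0,0],"fingers": 0.03},{"linear": [-0.02,-0.004,0],"delta_rot": [0,0,0],"fingers": 0.03}])

```text
clock: 26.07
position: [0.5647, 0.1877, 0.1542]
ee_rot: [-0.003, 0.73, -0.683, 0.002]
contact_force: [-0.1, -0.7, 0.5]
width: 0.0374
```

Call:
send_rows(plan=[{"linear": [0,0,0],"delta_rot": [0,0,0],"fingers": 0.03},{"linear": [0,0,0],"delta_rot": [0,0,0],"fingers": 0.03}])

```text
clock: 26.23
position: [0.5644, 0.1929, 0.1538]
ee_rot: [-0.004, 0.732, -0.681, 0.002]
contact_force: [-0.5, -0.8, -0.6]
width: 0.0374
```

```bash
python3 - <<'E'
from h import *
to([*MAG,.115]);lev(-1.501)
E
```

```text
t 26.23 tcp [0.5644 0.1929 0.1538] toolx yaw -1.498 tilt [-0.002 -0.008 -1.   ] w 0.0374 F [-0.5 -0.8 -0.6] -> d_tool [-0.0022  0.0018  0.0388]
rot deg [-0.44  0.14  0.16]
```

Call:
send_rows(plan=[{"linear": [-0.002,0.0018,0],"delta_rot": [-0.4,0.1,0],"fingers": 0.03},{"linear": [0,0,0.01],"delta_rot": [0,0,0],"fingers": 0.03},{"linear": [0,0,0.014],"delta_rot": [0,0,0],"fingers": 0.03},{"linear": [0,0,0.014],"delta_rot": [0,0,0],"fingers": 0.03},{"linear": [0,0,0.006],"delta_rot": [0,0,0],"fingers": 0.03},{"linear": [0,0,0],"delta_rot": [0,0,0],"fingers": 0.03},{"linear": [0,0,0],"delta_rot": [0,0,0],"fingers": 0.03}])

```text
clock: 26.82
position: [0.5613, 0.1869, 0.1057]
ee_rot: [0.002, 0.73, -0.684, 0.0]
contact_force: [0.0, -0.0, 0.0]
width: 0.0375
```

```bash
python3 - <<'E'
from h import *
to([*MAG,.1]);lev(-1.501)
E
```

```text
t 26.82 tcp [0.5613 0.1869 0.1057] toolx yaw -1.506 tilt [ 0.003  0.003 -1.   ] w 0.0375 F [ 0. -0.  0.] -> d_tool [-0.0081 -0.0019  0.0056]
rot deg [ 0.18 -0.19 -0.26]
```

Call:
send_rows(plan=[{"linear": [-0.008,-0.0018,-0.002],"delta_rot": [0.2,-0.2,-0.2],"fingers": 0.03},{"linear": [0,0,0],"delta_rot": [0,0,0],"fingers": 0.03},{"linear": [0,0,0],"delta_rot": [0,0,0],"fingers": 0.03}])

```text
clock: 27.07
position: [0.5636, 0.1944, 0.1087]
ee_rot: [-0.001, 0.73, -0.683, 0.0]
contact_force: [-0.0, -0.4, -1.1]
width: 0.0373
```

```bash
python3 - <<'E'
from h import *
to([*MAG,.1]);lev(-1.501)
E
```

```text
t 27.07 tcp [0.5636 0.1944 0.1087] toolx yaw -1.504 tilt [-0.001 -0.002 -1.   ] w 0.0373 F [-0.  -0.4 -1.1] -> d_tool [-0.0008  0.0009  0.0087]
rot deg [-0.1   0.04 -0.18]
```

Call:
send_rows(plan=[{"linear": [-0.001,0.001,0.004],"delta_rot": [0,0,0],"fingers": 0.03},{"linear": [-0.0005,0,0.004],"delta_rot": [0,0,0],"fingers": 0.03},{"linear": [0,0,0],"delta_rot": [0,0,0],"fingers": 0.03},{"linear": [0,0,0],"delta_rot": [0,0,0],"fingers": 0.03}])

```text
clock: 27.4
position: [0.564, 0.1959, 0.1034]
ee_rot: [-0.003, 0.731, -0.683, 0.003]
contact_force: [0.1, -0.9, 0.5]
width: 0.0377
```

```bash
python3 - <<'E'
from h import *
to([*MAG,.1]);lev(-1.501)
E
```

```text
t 27.4 tcp [0.564  0.1959 0.1034] toolx yaw -1.502 tilt [ 0.    -0.007 -1.   ] w 0.0377 F [ 0.1 -0.9  0.5] -> d_tool [0.0007 0.0014 0.0034]
rot deg [-0.42 -0.03 -0.08]
```

Call:
send_rows(plan=[{"linear": [0.0005,0.0014,0.0025],"delta_rot": [-0.4,0,0],"fingers": 0.03},{"linear": [0,0,0],"delta_rot": [0,0,0],"fingers": 0.03},{"linear": [0,0,0],"delta_rot": [0,0,0],"fingers": 0.03},{"linear": [0,0,0],"delta_rot": [0,0,0],"fingers": 0.039},{"linear": [0,0,0],"delta_rot": [0,0,0],"fingers": 0.041},{"linear": [0,0,0],"delta_rot": [0,0,0],"fingers": 0.044},{"linear": [0,0,0],"delta_rot": [0,0,0],"fingers": 0.055},{"linear": [0,0,0],"delta_rot": [0,0,0],"fingers": 0.055},{"linear": [0,0,-0.02],"delta_rot": [0,0,0],"fingers": 0.055},{"linear": [0,0.02,-0.02],"delta_rot": [0,0,0],"fingers": 0.055},{"linear": [0,0.02,-0.02],"delta_rot": [0,0,0],"fingers": 0.055},{"linear": [0,0,0],"delta_rot": [0,0,0],"fingers": 0.055}])

```text
clock: 28.4
position: [0.522, 0.1934, 0.1606]
ee_rot: [0.001, 0.731, -0.683, -0.001]
contact_force: [0.2, -1.0, 0.2]
width: 0.0547
```

```bash
python3 - <<'E'
from h import *
to([.6248,-.1261,.08]);lev(-1.501); tube('w15.png')
for n in('top',):
    k=cam(n); print(n,*[r for r in rings(n,manip.get_image(n),k) if .4<r[0][0]<.8 and -.24<r[0][1]<.1],sep='\n')
E
```

```text
t 28.4 tcp [0.522  0.1934 0.1606] toolx yaw -1.503 tilt [-0.001  0.003 -1.   ] w 0.0547 F [ 0.2 -1.   0.2] -> d_tool [ 0.3258 -0.0812  0.0801]
rot deg [ 0.17  0.04 -0.11]
[321. 181.]
 217 216 218 206 115 104 109  98 114 114 116 117 116 121 116 116 122 208 215 209 212
 219 158  93 111 110 115 105  43  14  32  26  18  17  82 109 119 121 124 121 150 213
 109 105 107 104  85  27  26  33  34  38  38  37  31  41  37  61  84 113 122 119 126
 110 107  94  50  31  35  27  29  30  35  34  51  45  46  49  42  45  83 106 126 125
 108  81  82  32  34  33  26  35  27  37  48  51  55  52  52  48  47  45  91  96 126
  87  96  24  31  30  40  34  35  29  44  33  45  46  52  52  51  43  40  89  95  96
  84  84  28  33  32  35  35  32  34  84  94 110  31  49  48  45  48  48  66  82  96
  90  83  28  39  32  30  33  24  96  82 103 143  94  51  58  55  45  49  58  84 101
  88  81  23  32  38  34  41  34  99  98 104 146  23  55  50  51  46  52  77  84 101
  88  91  16  31  38  34  29  56  39  16  19  31  49  47  50  49  52  43  92 104 103
  90  88  73  31  25  35  32  40  55  59  55  54  53  48  51  47  53  62  90 104 103
  88  91  90  75  30  31  34  42  50  50  43  56  45  51  52  48  45  82 105 104  97
  86  90  91  91  80  27  30  22  45  51  53  47  47  47  45  84  87 103 105 106 107
  86  85  88  86  85  82  75  43  31  41  43  38  39 127 117 101  98 104 103 107 103
  88  93  89  88  89  86  87  85  81  87  86  84  98  95 100  99 107 101 103 105 103
 116  87  85  84  88  88  88  89  85  88  88  86  98  98  91  97 102 109 105  98 134
top
([0.6952, 0.0333], 0.0536, [273.7, 186.3], 159)
([0.644, -0.019], 0.0531, [293.2, 204.1], 151)
([0.6495, -0.2047], 0.0341, [361.6, 200.0], 116)
([0.6244, -0.1261], 0.0337, [332.9, 210.0], 118)
```

Second ring lies flat. Now ring B.

Call:
send_rows(plan=[{"linear": [0.015,-0.003,0],"delta_rot": [0,0,0],"fingers": 0.055},{"linear": [0.033,-0.008,0],"delta_rot": [0,0,0],"fingers": 0.055},{"linear": [0.033,-0.008,0],"delta_rot": [0,0,0],"fingers": 0.055},{"linear": [0.033,-0.008,0],"delta_rot": [0,0,0],"fingers": 0.055},{"linear": [0.033,-0.008,0],"delta_rot": [0,0,0],"fingers": 0.055},{"linear": [0.033,-0.008,0],"delta_rot": [0,0,0],"fingers": 0.055},{"linear": [0.033,-0.008,0.01],"delta_rot": [0,0,0],"fingers": 0.055},{"linear": [0.033,-0.008,0.02],"delta_rot": [0,0,0],"fingers": 0.055},{"linear": [0.033,-0.008,0.02],"delta_rot": [0,0,0],"fingers": 0.055},{"linear": [0.028,-0.008,0.02],"delta_rot": [0,0,0],"fingers": 0.055},{"linear": [0.01,-0.003,0.01],"delta_rot": [0,0,0],"fingers": 0.055},{"linear": [0,0,0],"delta_rot": [0,0,0],"fingers": 0.055}])

```text
clock: 29.5
position: [0.6339, -0.1327, 0.0575]
ee_rot: [0.002, 0.732, -0.681, -0.004]
contact_force: [-0.3, 1.0, 0.2]
width: 0.0551
```

Call:
send_rows(plan=[{"linear": [0,0,0],"delta_rot": [0,0,0],"fingers": 0.055},{"linear": [0,0,0],"delta_rot": [0,0,0],"fingers": 0.055}])

```text
clock: 29.67
position: [0.633, -0.1321, 0.0549]
ee_rot: [0.003, 0.731, -0.682, -0.006]
contact_force: [-1.3, -0.3, -0.8]
width: 0.055
```

```bash
python3 - <<'E'
from h import *
to([.6248,-.1258,.005]);lev(-1.501)
E
```

```text
t 29.67 tcp [ 0.633  -0.1321  0.0549] toolx yaw -1.501 tilt [-0.005  0.012 -1.   ] w 0.055 F [-1.3 -0.3 -0.8] -> d_tool [-0.0065  0.0071  0.05  ]
rot deg [ 0.71  0.31 -0.02]
```

Call:
send_rows(plan=[{"linear": [-0.0069,0.0078,0],"delta_rot": [0.7,0.3,0],"fingers": 0.055},{"linear": [0,0,0],"delta_rot": [0,0,0],"fingers": 0.055},{"linear": [0,0,0.01],"delta_rot": [0,0,0],"fingers": 0.055},{"linear": [0,0,0.012],"delta_rot": [0,0,0],"fingers": 0.055},{"linear": [0,0,0.01],"delta_rot": [0,0,0],"fingers": 0.055},{"linear": [0,0,0.006],"delta_rot": [0,0,0],"fingers": 0.055},{"linear": [0,0,0],"delta_rot": [0,0,0],"fingers": 0.055},{"linear": [0,0,0],"delta_rot": [0,0,0],"fingers": 0.055}])

```text
clock: 30.33
position: [0.6279, -0.1177, 0.0195]
ee_rot: [-0.003, 0.734, -0.679, 0.003]
contact_force: [-0.7, -0.1, -0.3]
width: 0.0549
```

```bash
python3 - <<'E'
from h import *
to([.6248,-.1258,.005]);lev(-1.501)
E
```

```text
t 30.33 tcp [ 0.6279 -0.1177  0.0195] toolx yaw -1.492 tilt [ 0.001 -0.008 -1.   ] w 0.0549 F [-0.7 -0.1 -0.3] -> d_tool [0.0078 0.0038 0.0144]
rot deg [-0.48 -0.05  0.53]
```

Call:
send_rows(plan=[{"linear": [0.0078,0.0038,0],"delta_rot": [-0.5,0,0.4],"fingers": 0.058},{"linear": [0,0,0],"delta_rot": [0,0,0],"fingers": 0.058},{"linear": [0,0,0],"delta_rot": [0,0,0],"fingers": 0.058},{"linear": [0,0,0.005],"delta_rot": [0,0,0],"fingers": 0.058},{"linear": [0,0,0.005],"delta_rot": [0,0,0],"fingers": 0.058},{"linear": [0,0,0.004],"delta_rot": [0,0,0],"fingers": 0.058},{"linear": [0,0,0],"delta_rot": [0,0,0],"fingers": 0.058},{"linear": [0,0,0],"delta_rot": [0,0,0],"fingers": 0.058}])

```text
clock: 31.0
position: [0.6257, -0.1278, 0.0053]
ee_rot: [0.0, 0.732, -0.682, 0.001]
contact_force: [-0.5, -0.4, 0.5]
width: 0.0578
```

```bash
python3 - <<'E'
from h import *
to([.6248,-.1258,.005]);lev(-1.501)
E
```

```text
t 31.0 tcp [ 0.6257 -0.1278  0.0053] toolx yaw -1.5 tilt [ 0.002 -0.001 -1.   ] w 0.0578 F [-0.5 -0.4  0.5] -> d_tool [-0.002   0.0007  0.0003]
rot deg [-0.08 -0.12  0.04]
```

Call:
send_rows(plan=[{"linear": [0,0.0006,0],"delta_rot": [0,0,0],"fingers": 0.03},{"linear": [0,0,0],"delta_rot": [0,0,0],"fingers": 0.03},{"linear": [0,0,0],"delta_rot": [0,0,0],"fingers": 0.03},{"linear": [0,0,0],"delta_rot": [0,0,0],"fingers": 0.03},{"linear": [0,0,0],"delta_rot": [0,0,0],"fingers": 0.03},{"linear": [0,0,-0.015],"delta_rot": [0,0,0],"fingers": 0.03},{"linear": [0,0,-0.025],"delta_rot": [0,0,0],"fingers": 0.03},{"linear": [0,0,-0.03],"delta_rot": [0,0,0],"fingers": 0.03},{"linear": [0,0,-0.03],"delta_rot": [0,0,0],"fingers": 0.03},{"linear": [0,0,-0.03],"delta_rot": [0,0,0],"fingers": 0.03},{"linear": [0,0,-0.01],"delta_rot": [0,0,0],"fingers": 0.03},{"linear": [0,0,0],"delta_rot": [0,0,0],"fingers": 0.03}])

```text
clock: 32.0
position: [0.6229, -0.1265, 0.1485]
ee_rot: [0.002, 0.732, -0.682, -0.002]
contact_force: [0.2, -0.1, -1.3]
width: 0.0376
```

Call:
send_rows(plan=[{"linear": [-0.02,0.003,0],"delta_rot": [0,0,0],"fingers": 0.03},{"linear": [-0.032,0.004,0],"delta_rot": [0,0,0],"fingers": 0.03},{"linear": [-0.032,0.004,0],"delta_rot": [0,0,0],"fingers": 0.03},{"linear": [-0.032,0.004,0],"delta_rot": [0,0,0],"fingers": 0.03},{"linear": [-0.032,0.004,0],"delta_rot": [0,0,0],"fingers": 0.03},{"linear": [-0.032,0.004,0],"delta_rot": [0,0,0],"fingers": 0.03},{"linear": [-0.032,0.004,0],"delta_rot": [0,0,0],"fingers": 0.03},{"linear": [-0.032,0.004,0],"delta_rot": [0,0,0],"fingers": 0.03},{"linear": [-0.032,0.004,0],"delta_rot": [0,0,0],"fingers": 0.03},{"linear": [-0.032,0.004,0],"delta_rot": [0,0,0],"fingers": 0.03},{"linear": [-0.015,0.001,0],"delta_rot": [0,0,0],"fingers": 0.03},{"linear": [0,0,0],"delta_rot": [0,0,0],"fingers": 0.03}])

```text
clock: 33.0
position: [0.5497, 0.2033, 0.1287]
ee_rot: [0.011, 0.729, -0.684, -0.01]
contact_force: [-0.1, -0.0, 0.3]
width: 0.0376
```

Call:
send_rows(plan=[{"linear": [0,0,0.01],"delta_rot": [0,0,0],"fingers": 0.03},{"linear": [0,0,0],"delta_rot": [0,0,0],"fingers": 0.03},{"linear": [0,0,0],"delta_rot": [0,0,0],"fingers": 0.03}])

```text
clock: 33.25
position: [0.5472, 0.2023, 0.114]
ee_rot: [0.014, 0.73, -0.683, -0.011]
contact_force: [0.2, 0.2, 1.3]
width: 0.0371
```

```bash
python3 - <<'E'
from h import *
to([*MAG,.108]);lev(-1.501)
E
```

```text
t 33.25 tcp [0.5472 0.2023 0.114 ] toolx yaw -1.504 tilt [ 0.003  0.035 -0.999] w 0.0371 F [0.2 0.2 1.3] -> d_tool [ 0.0082 -0.0152  0.0055]
rot deg [ 2.01 -0.19 -0.2 ]
```

Call:
send_rows(plan=[{"linear": [0.004,-0.0075,-0.003],"delta_rot": [1.0,-0.1,-0.1],"fingers": 0.03},{"linear": [0.004,-0.0075,0],"delta_rot": [1.0,-0.1,-0.1],"fingers": 0.03},{"linear": [0,0,0],"delta_rot": [0,0,0],"fingers": 0.03},{"linear": [0,0,0],"delta_rot": [0,0,0],"fingers": 0.03}])

```text
clock: 33.58
position: [0.5651, 0.1902, 0.1155]
ee_rot: [-0.0, 0.73, -0.684, 0.001]
contact_force: [-0.7, 0.4, -0.8]
width: 0.0374
```

```bash
python3 - <<'E'
from h import *
to([*MAG,.101]);lev(-1.501)
E
```

```text
t 33.58 tcp [0.5651 0.1902 0.1155] toolx yaw -1.506 tilt [ 0.001 -0.002 -1.   ] w 0.0374 F [-0.7  0.4 -0.8] -> d_tool [-0.005   0.0021  0.0145]
rot deg [-0.1  -0.07 -0.27]
```

Call:
send_rows(plan=[{"linear": [-0.0045,0.002,0],"delta_rot": [0,0,-0.2],"fingers": 0.03},{"linear": [0,0,0],"delta_rot": [0,0,0],"fingers": 0.03},{"linear": [0,0,0.004],"delta_rot": [0,0,0],"fingers": 0.03},{"linear": [0,0,0.004],"delta_rot": [0,0,0],"fingers": 0.03},{"linear": [0,0,0.003],"delta_rot": [0,0,0],"fingers": 0.03},{"linear": [0,0,0],"delta_rot": [0,0,0],"fingers": 0.03},{"linear": [0,0,0],"delta_rot": [0,0,0],"fingers": 0.03}])

```text
clock: 34.17
position: [0.5631, 0.1941, 0.1042]
ee_rot: [-0.001, 0.73, -0.683, 0.001]
contact_force: [0.9, 0.1, 0.3]
width: 0.0376
```

```bash
python3 - <<'E'
from h import *
to([*MAG,.101]);lev(-1.501)
E
```

```text
t 34.17 tcp [0.5631 0.1941 0.1042] toolx yaw -1.504 tilt [ 0.001 -0.003 -1.   ] w 0.0376 F [0.9 0.1 0.3] -> d_tool [-0.001   0.0004  0.0032]
rot deg [-0.18 -0.05 -0.15]
```

Call:
send_rows(plan=[{"linear": [-0.0008,0.0003,0.003],"delta_rot": [0,0,0],"fingers": 0.03},{"linear": [0,0,0],"delta_rot": [0,0,0],"fingers": 0.03},{"linear": [0,0,0],"delta_rot": [0,0,0],"fingers": 0.03},{"linear": [0,0,0],"delta_rot": [0,0,0],"fingers": 0.039},{"linear": [0,0,0],"delta_rot": [0,0,0],"fingers": 0.041},{"linear": [0,0,0],"delta_rot": [0,0,0],"fingers": 0.044},{"linear": [0,0,0],"delta_rot": [0,0,0],"fingers": 0.055},{"linear": [0,0,0],"delta_rot": [0,0,0],"fingers": 0.055},{"linear": [0,0,-0.02],"delta_rot": [0,0,0],"fingers": 0.055},{"linear": [0,0.02,-0.02],"delta_rot": [0,0,0],"fingers": 0.055},{"linear": [0,0.02,-0.02],"delta_rot": [0,0,0],"fingers": 0.055},{"linear": [0,0,0],"delta_rot": [0,0,0],"fingers": 0.055}])

```text
clock: 35.17
position: [0.522, 0.1921, 0.1618]
ee_rot: [0.001, 0.731, -0.683, 0.001]
contact_force: [0.3, -0.2, 0.2]
width: 0.055
```

```bash
python3 - <<'E'
from h import *
to([.6497,-.2046,.07]);lev(-1.501); tube('w16.png')
for n in('top','scene'):
    k=cam(n); print(n,*[r for r in rings(n,manip.get_image(n),k) if .4<r[0][0]<.8 and -.27<r[0][1]<.1],sep='\n')
E
```

```text
t 35.17 tcp [0.522  0.1921 0.1618] toolx yaw -1.503 tilt [ 0.002 -0.    -1.   ] w 0.055 F [ 0.3 -0.2  0.2] -> d_tool [ 0.4042 -0.1007  0.0928]
rot deg [-0.02 -0.14 -0.13]
[318. 182.]
 217 214 217 179  98 112 115 115 115 112 117 117 118 120 118 116 107 153 213 208 211
 221 148  97 108 110 111  97  55  21  22  30  15  25  54  93 116 121 122 123 123 211
 109 106 110 100  83  24  24  31  31  32  35  38  55  52  49  42  75  96 126 121 117
 107 110  89  81  22  37  27  25  29  37  49  55  47  47  52  49  47  43  88 128 124
 103  85  90  20  37  35  36  37  49  54  53  48  49  51  48  50  49  48  48  97 122
  88  92  16  28  27  29  36  43  50  55  44  43  53  52  47  49  44  52  43  91  98
  91  89  31  34  28  41  42  50  48  82  87  87  34  41  52  42  50  53  53  38  98
  89  92  28  30  32  35  48  50  56  86  87  82  87  38  51  54  50  45  52  40 107
  91  94  11  31  33  40  54  50  45  99  83  89  30  20  55  53  51  55  51  42  85
  88  93  49  36  29  59  54  50  46  12  21  29  22  57  59  55  46  47  45  56  92
  93  87  91  22  36  33  56  52  53  51  49  51  58  54  47  49  48  48  39  81 104
  85  93  84  79  34  35  53  51  54  46  51  48  49  55  52  45  54  47  64  97  99
  91  89  88  86  83  33  28  49  53  51  46  51  50  48  52  51  39  78 105 102 103
  90  89  85  90  85  84  46  34  48  45  47  45  52  49  34  60 107 106 101  98 105
  96  88  90  87  87  86  90  80  84  69  73  70  81 100 100  99 105 104 103 100  99
 123 102  86  89  86  86  86  86  87  87  88  80  97  98  98 101  99 102 102 109 141
top
([0.6955, 0.0334], 0.054, [273.6, 186.2], 163)
([0.6438, -0.0192], 0.0528, [293.3, 204.2], 149)
([0.6494, -0.2049], 0.0333, [361.7, 200.0], 114)
scene
([0.6433, -0.0183], 0.056, [380.3, 293.3], 387)
([0.6948, 0.0343], 0.0575, [414.5, 299.5], 407)
([0.6499, -0.2047], 0.0382, [308.2, 336.0], 281)
```

Third ring flat. Now ring A at (.6497,-.2046).

Call:
send_rows(plan=[{"linear": [0.015,-0.004,0],"delta_rot": [0,0,0],"fingers": 0.058},{"linear": [0.037,-0.0092,0],"delta_rot": [0,0,0],"fingers": 0.058},{"linear": [0.037,-0.0092,0],"delta_rot": [0,0,0],"fingers": 0.058},{"linear": [0.037,-0.0092,0],"delta_rot": [0,0,0],"fingers": 0.058},{"linear": [0.037,-0.0092,0],"delta_rot": [0,0,0],"fingers": 0.058},{"linear": [0.037,-0.0092,0],"delta_rot": [0,0,0],"fingers": 0.058},{"linear": [0.037,-0.0092,0],"delta_rot": [0,0,0],"fingers": 0.058},{"linear": [0.037,-0.0092,0],"delta_rot": [0,0,0],"fingers": 0.058},{"linear": [0.037,-0.0092,0.01],"delta_rot": [0,0,0],"fingers": 0.058},{"linear": [0.037,-0.0092,0.02],"delta_rot": [0,0,0],"fingers": 0.058},{"linear": [0.033,-0.008,0.02],"delta_rot": [0,0,0],"fingers": 0.058},{"linear": [0.01,-0.003,0.02],"delta_rot": [0,0,0],"fingers": 0.058}])

```text
clock: 36.32
position: [0.6591, -0.205, 0.0738]
ee_rot: [0.003, 0.732, -0.681, -0.0]
contact_force: [0.2, -0.8, 0.3]
width: 0.058
```

Call:
send_rows(plan=[{"linear": [0,0,0.01],"delta_rot": [0,0,0],"fingers": 0.058},{"linear": [0,0,0],"delta_rot": [0,0,0],"fingers": 0.058},{"linear": [0,0,0],"delta_rot": [0,0,0],"fingers": 0.058}])

```text
clock: 36.57
position: [0.6563, -0.2083, 0.0527]
ee_rot: [0.005, 0.73, -0.683, -0.007]
contact_force: [0.8, 0.2, -0.8]
width: 0.0582
```

```bash
python3 - <<'E'
from h import *
to([.6497,-.2044,.005]);lev(-1.501)
E
```

```text
t 36.57 tcp [ 0.6563 -0.2083  0.0527] toolx yaw -1.504 tilt [-0.002  0.017 -1.   ] w 0.0582 F [ 0.8  0.2 -0.8] -> d_tool [-0.0042  0.0056  0.0478]
rot deg [ 0.96  0.14 -0.15]
```

Call:
send_rows(plan=[{"linear": [-0.003,0.006,0],"delta_rot": [0.9,0.1,0],"fingers": 0.058},{"linear": [0,0,0],"delta_rot": [0,0,0],"fingers": 0.058},{"linear": [0,0,0.01],"delta_rot": [0,0,0],"fingers": 0.058},{"linear": [0,0,0.012],"delta_rot": [0,0,0],"fingers": 0.058},{"linear": [0,0,0.01],"delta_rot": [0,0,0],"fingers": 0.058},{"linear": [0,0,0],"delta_rot": [0,0,0],"fingers": 0.058},{"linear": [0,0,0],"delta_rot": [0,0,0],"fingers": 0.058}])

```text
clock: 37.15
position: [0.6522, -0.1992, 0.0206]
ee_rot: [-0.001, 0.733, -0.68, 0.001]
contact_force: [0.2, 0.0, -0.6]
width: 0.0577
```

```bash
python3 - <<'E'
from h import *
to([.6497,-.2044,.005]);lev(-1.501)
E
```

```text
t 37.15 tcp [ 0.6522 -0.1992  0.0206] toolx yaw -1.497 tilt [-0.001 -0.002 -1.   ] w 0.0577 F [ 0.2  0.  -0.6] -> d_tool [0.005  0.0029 0.0156]
rot deg [-0.13  0.04  0.26]
```

Call:
send_rows(plan=[{"linear": [0.005,0.0029,0],"delta_rot": [0,0,0.2],"fingers": 0.058},{"linear": [0,0,0],"delta_rot": [0,0,0],"fingers": 0.058},{"linear": [0,0,0],"delta_rot": [0,0,0],"fingers": 0.058},{"linear": [0,0,0.006],"delta_rot": [0,0,0],"fingers": 0.058},{"linear": [0,0,0.006],"delta_rot": [0,0,0],"fingers": 0.058},{"linear": [0,0,0.003],"delta_rot": [0,0,0],"fingers": 0.058},{"linear": [0,0,0],"delta_rot": [0,0,0],"fingers": 0.058},{"linear": [0,0,0],"delta_rot": [0,0,0],"fingers": 0.058}])

```text
clock: 37.82
position: [0.6503, -0.2056, 0.0045]
ee_rot: [-0.001, 0.731, -0.682, 0.001]
contact_force: [0.2, 0.5, 0.1]
width: 0.0581
```

```bash
python3 - <<'E'
from h import *
to([.6497,-.2044,.005]);lev(-1.501)
E
```

```text
t 37.82 tcp [ 0.6503 -0.2056  0.0045] toolx yaw -1.501 tilt [ 0.    -0.004 -1.   ] w 0.0581 F [0.2 0.5 0.1] -> d_tool [-0.0013  0.0005 -0.0005]
rot deg [-0.21 -0.    0.01]
```

Call:
send_rows(plan=[{"linear": [0,0.0005,0],"delta_rot": [0,0,0],"fingers": 0.03},{"linear": [0,0,0],"delta_rot": [0,0,0],"fingers": 0.03},{"linear": [0,0,0],"delta_rot": [0,0,0],"fingers": 0.03},{"linear": [0,0,0],"delta_rot": [0,0,0],"fingers": 0.03},{"linear": [0,0,0],"delta_rot": [0,0,0],"fingers": 0.03},{"linear": [0,0,-0.015],"delta_rot": [0,0,0],"fingers": 0.03},{"linear": [0,0,-0.025],"delta_rot": [0,0,0],"fingers": 0.03},{"linear": [0,0,-0.03],"delta_rot": [0,0,0],"fingers": 0.03},{"linear": [0,0,-0.03],"delta_rot": [0,0,0],"fingers": 0.03},{"linear": [0,0,-0.03],"delta_rot": [0,0,0],"fingers": 0.03},{"linear": [0,0,-0.01],"delta_rot": [0,0,0],"fingers": 0.03},{"linear": [0,0,0],"delta_rot": [0,0,0],"fingers": 0.03}])

```text
clock: 38.82
position: [0.6475, -0.2047, 0.1476]
ee_rot: [-0.0, 0.732, -0.682, -0.002]
contact_force: [-0.5, 0.4, -0.4]
width: 0.0375
```

Call:
send_rows(plan=[{"linear": [-0.02,0.003,0],"delta_rot": [0,0,0],"fingers": 0.03},{"linear": [-0.037,0.0042,-0.001],"delta_rot": [0.1,0,0],"fingers": 0.03},{"linear": [-0.037,0.0042,-0.001],"delta_rot": [0.1,0,0],"fingers": 0.03},{"linear": [-0.037,0.0042,-0.001],"delta_rot": [0.1,0,0],"fingers": 0.03},{"linear": [-0.037,0.0042,-0.001],"delta_rot": [0.1,0,0],"fingers": 0.03},{"linear": [-0.037,0.0042,-0.001],"delta_rot": [0.1,0,0],"fingers": 0.03},{"linear": [-0.037,0.0042,-0.001],"delta_rot": [0.1,0,0],"fingers": 0.03},{"linear": [-0.037,0.0042,-0.001],"delta_rot": [0.1,0,0],"fingers": 0.03},{"linear": [-0.037,0.0042,-0.001],"delta_rot": [0.1,0,0],"fingers": 0.03},{"linear": [-0.037,0.0042,-0.001],"delta_rot": [0.1,0,0],"fingers": 0.03},{"linear": [-0.03,0.004,0],"delta_rot": [0.1,0,0],"fingers": 0.03},{"linear": [-0.012,0.001,0],"delta_rot": [0,0,0],"fingers": 0.03}])

```text
clock: 39.82
position: [0.5559, 0.205, 0.1359]
ee_rot: [0.004, 0.728, -0.685, -0.009]
contact_force: [0.9, -0.7, 0.3]
width: 0.0377
```

Call:
send_rows(plan=[{"linear": [0,0,0.005],"delta_rot": [0,0,0],"fingers": 0.03},{"linear": [0,0,0],"delta_rot": [0,0,0],"fingers": 0.03},{"linear": [0,0,0],"delta_rot": [0,0,0],"fingers": 0.03}])

```text
clock: 40.07
position: [0.55, 0.2089, 0.1255]
ee_rot: [0.008, 0.731, -0.682, -0.012]
contact_force: [-0.9, -0.3, 0.2]
width: 0.0376
```

```bash
python3 - <<'E'
from h import *
to([*MAG,.108]);lev(-1.501)
E
```

```text
t 40.07 tcp [0.55   0.2089 0.1255] toolx yaw -1.503 tilt [-0.007  0.027 -1.   ] w 0.0376 F [-0.9 -0.3  0.2] -> d_tool [ 0.0148 -0.0122  0.0171]
rot deg [ 1.57  0.41 -0.09]
```

Call:
send_rows(plan=[{"linear": [0.0072,-0.006,0],"delta_rot": [0.8,0.2,0],"fingers": 0.03},{"linear": [0.0072,-0.006,0],"delta_rot": [0.8,0.2,0],"fingers": 0.03},{"linear": [0,0,0],"delta_rot": [0,0,0],"fingers": 0.03},{"linear": [0,0,0.005],"delta_rot": [0,0,0],"fingers": 0.03},{"linear": [0,0,0],"delta_rot": [0,0,0],"fingers": 0.03},{"linear": [0,0,0],"delta_rot": [0,0,0],"fingers": 0.03}])

```text
clock: 40.57
position: [0.5651, 0.1873, 0.1179]
ee_rot: [0.001, 0.728, -0.685, 0.002]
contact_force: [0.2, -0.6, -0.1]
width: 0.0377
```

```bash
python3 - <<'E'
from h import *
to([*MAG,.101]);lev(-1.501)
E
```

```text
t 40.57 tcp [0.5651 0.1873 0.1179] toolx yaw -1.511 tilt [ 0.003 -0.001 -1.   ] w 0.0377 F [ 0.2 -0.6 -0.1] -> d_tool [-0.008   0.0019  0.0169]
rot deg [-0.06 -0.19 -0.55]
```

Call:
send_rows(plan=[{"linear": [-0.0075,0.002,0],"delta_rot": [0,-0.2,-0.5],"fingers": 0.03},{"linear": [0,0,0],"delta_rot": [0,0,0],"fingers": 0.03},{"linear": [0,0,0.005],"delta_rot": [0,0,0],"fingers": 0.03},{"linear": [0,0,0.005],"delta_rot": [0,0,0],"fingers": 0.03},{"linear": [0,0,0.003],"delta_rot": [0,0,0],"fingers": 0.03},{"linear": [0,0,0],"delta_rot": [0,0,0],"fingers": 0.03},{"linear": [0,0,0],"delta_rot": [0,0,0],"fingers": 0.03}])

```text
clock: 41.15
position: [0.5623, 0.1957, 0.1036]
ee_rot: [-0.001, 0.731, -0.682, 0.0]
contact_force: [-0.6, -0.1, -0.4]
width: 0.0376
```

```bash
python3 - <<'E'
from h import *
to([*MAG,.101]);lev(-1.501)
E
```

```text
t 41.15 tcp [0.5623 0.1957 0.1036] toolx yaw -1.501 tilt [-0.001 -0.001 -1.   ] w 0.0376 F [-0.6 -0.1 -0.4] -> d_tool [ 0.0006 -0.0004  0.0026]
rot deg [-0.07  0.06  0.  ]
```

Call:
send_rows(plan=[{"linear": [0,0,0.002],"delta_rot": [0,0,0],"fingers": 0.03},{"linear": [0,0,0],"delta_rot": [0,0,0],"fingers": 0.03},{"linear": [0,0,0],"delta_rot": [0,0,0],"fingers": 0.03},{"linear": [0,0,0],"delta_rot": [0,0,0],"fingers": 0.039},{"linear": [0,0,0],"delta_rot": [0,0,0],"fingers": 0.041},{"linear": [0,0,0],"delta_rot": [0,0,0],"fingers": 0.044},{"linear": [0,0,0],"delta_rot": [0,0,0],"fingers": 0.055},{"linear": [0,0,0],"delta_rot": [0,0,0],"fingers": 0.055},{"linear": [0,0,-0.02],"delta_rot": [0,0,0],"fingers": 0.055},{"linear": [0,0.02,-0.02],"delta_rot": [0,0,0],"fingers": 0.055},{"linear": [0,0.02,-0.03],"delta_rot": [0,0,0],"fingers": 0.045},{"linear": [0,0,-0.02],"delta_rot": [0,0,0],"fingers": 0.035}])

```text
clock: 42.15
position: [0.5188, 0.1918, 0.1893]
ee_rot: [0.004, 0.731, -0.682, -0.003]
contact_force: [1.3, 0.6, -0.2]
width: 0.0355
```

```bash
python3 - <<'E'
from h import *
to(arc(1.95));lev(-1.501); tube('w17.png')
for n in('top','scene'):
    k=cam(n); im=manip.get_image(n); cv2.imwrite(f'pics/{n}5.png',im[:,:,::-1]); print(n,*[r for r in rings(n,im,k) if .3<r[0][0]<.8 and -.6<r[0][1]<.3],sep='\n')
for n in ('top','scene'):
    print(n,[(np.round(d['p'],2),ray(n,[(d['extent'][0]+d['extent'][2])/2,(d['extent'][1]+d['extent'][3])/2],0.01)[:2].round(3).tolist()) for d in manip.find_in('ring1',n)])
E
```

```text
t 42.15 tcp [0.5188 0.1918 0.1893] toolx yaw -1.501 tilt [ 0.001  0.011 -1.   ] w 0.0355 F [ 1.3  0.6 -0.2] -> d_tool [-0.1974 -0.0043  0.0333]
rot deg [ 0.62 -0.06 -0.02]
[319. 173.]
 143 217 215 214 219 199 104  97 114 114 114 113 103 103 132 201 217 215 212 187 150
 220 215 205 110 100  94 111 111 102 102 102 105 108 117 120 117 112 118 212 211 199
 219 155 109 107 106  87  60  12  24  21   8  24  25  30  78  92 120 124 117 186 207
 107 114 110  91  78  20  34  32  41  48  52  54  48  41  26  33  84 111 127 123 153
 105 109  85  63  29  36  43  60  54  55  50  51  53  51  49  29  40  77  94 128 130
 110  84  39  33  30  33  54  49  51  52  48  43  48  52  51  49  31  25  86  98 133
  99  84  33  39  35  54  59  54  45  49  51  50  56  50  52  52  49  33  67  97 121
  88  43  39  35  30  49  54  43  79  82  86  38  54  51  45  54  48  36  54  92  98
  90  11  38  34  56  52  51  37  89  85  86  91  45  54  57  52  49  42  57  90 102
  89  37  35  28  51  53  53  31  42  42  38  28  47  44  55  53  50  42  68  93 102
  87  66  35  35  40  56  48  47  30  26  30  35  50  52  50  53  50  37  79 104  97
  89  95   7  35  38  61  51  49  50  57  53  49  56  48  45  49  49  79  96 105 101
  97  87  86  27  22  45  46  53  47  54  50  54  53  50  44  45  59  83 100 106 119
 111  92  86  93  26  43  49  48  52  52  47  50  49  53  42  76 101 100 102 107 137
 113 110  91  91  87  77  29  47  52  47  43  48  38  79 103 102 105 103  98 142 135
 108 119 122  86  92  89  87  83  85  87  83  93 102  95  97  98 108 102 137 139 135
top
([0.6952, 0.0334], 0.0537, [273.6, 186.3], 162)
([0.6966, 0.1307], 0.0304, [238.1, 187.0], 98)
([0.6443, -0.0192], 0.0535, [293.3, 204.0], 155)
scene
([0.6432, -0.0182], 0.0558, [380.3, 293.3], 388)
([0.6949, 0.0343], 0.0575, [414.5, 299.5], 411)
top [(np.float64(0.64), [0.576, 0.211]), (np.float64(0.23), [0.48, -0.258])]
scene []
```

Four rings are in as a flat column, and no small rings remain outside in either view. Next, grip the rod of the open arm.

Call:
send_rows(plan=[{"linear": [-0.015,0,-0.01],"delta_rot": [0.6,0,0],"fingers": 0.035},{"linear": [-0.03,0,-0.003],"delta_rot": [0,0,0],"fingers": 0.035},{"linear": [-0.036,0,-0.002],"delta_rot": [0,0,0],"fingers": 0.035},{"linear": [-0.036,0,-0.002],"delta_rot": [0,0,0],"fingers": 0.035},{"linear": [-0.036,0,-0.002],"delta_rot": [0,0,0],"fingers": 0.035},{"linear": [-0.03,0,0],"delta_rot": [0,0,0],"fingers": 0.035},{"linear": [-0.01,0,0],"delta_rot": [0,0,0],"fingers": 0.035},{"linear": [0,0,0],"delta_rot": [0,0,0],"fingers": 0.035},{"linear": [0,0,0],"delta_rot": [0,0,0],"fingers": 0.035},{"linear": [0,0,0],"delta_rot": [0,0,0],"fingers": 0.035}])

```text
clock: 43.23
position: [0.5054, 0.3866, 0.1847]
ee_rot: [0.015, 0.729, -0.684, -0.003]
contact_force: [0.7, 0.4, -0.0]
width: 0.0349
```

```bash
python3 - <<'E'
from h import *
p=mag(.1-.119*np.cos(2.526),.146,-.045)
print(p); to(p);lev(-1.501)
E
```

```text
[np.float64(0.5040205996541703), np.float64(0.38862507117595524), 0.146]
t 43.23 tcp [0.5054 0.3866 0.1847] toolx yaw -1.507 tilt [ 0.016  0.027 -1.   ] w 0.0349 F [ 0.7  0.4 -0. ] -> d_tool [-0.0027  0.0002  0.0386]
rot deg [ 1.54 -0.92 -0.37]
```

Call:
send_rows(plan=[{"linear": [-0.002,0.001,0.003],"delta_rot": [1.5,-0.9,-0.3],"fingers": 0.035},{"linear": [0,0,0],"delta_rot": [0,0,0],"fingers": 0.035},{"linear": [0,0,0.012],"delta_rot": [0,0,0],"fingers": 0.035},{"linear": [0,0,0.012],"delta_rot": [0,0,0],"fingers": 0.035},{"linear": [0,0,0.01],"delta_rot": [0,0,0],"fingers": 0.035},{"linear": [0,0,0],"delta_rot": [0,0,0],"fingers": 0.035},{"linear": [0,0,0],"delta_rot": [0,0,0],"fingers": 0.006},{"linear": [0,0,0],"delta_rot": [0,0,0],"fingers": 0.006},{"linear": [0,0,0],"delta_rot": [0,0,0],"fingers": 0.006},{"linear": [0,0,0],"delta_rot": [0,0,0],"fingers": 0.006}], force=20)

```text
clock: 44.07
position: [0.5062, 0.3864, 0.1512]
ee_rot: [-0.005, 0.726, -0.688, -0.006]
contact_force: [0.2, -1.9, -1.9]
width: 0.0093
```

```bash
python3 - <<'E'
from h import *
def arcg(th,g=0):
    p=.576+th; return mag(.1-.119*np.cos(p),.087+.119*np.sin(p),-.045)
s=st()
for th in(1.95,1.7,1.4,1.1): print(th); to(arcg(th))
lev(-1.501)
E
```

```text
1.95
t 44.07 tcp [0.5062 0.3864 0.1512] toolx yaw -1.516 tilt [-0.016  0.001 -1.   ] w 0.0093 F [ 0.2 -1.9 -1.9] -> d_tool [-0.0024  0.0021 -0.0044]
1.7
t 44.07 tcp [0.5062 0.3864 0.1512] toolx yaw -1.516 tilt [-0.016  0.001 -1.   ] w 0.0093 F [ 0.2 -1.9 -1.9] -> d_tool [ 0.0173  0.0018 -0.0266]
1.4
t 44.07 tcp [0.5062 0.3864 0.1512] toolx yaw -1.516 tilt [-0.016  0.001 -1.   ] w 0.0093 F [ 0.2 -1.9 -1.9] -> d_tool [ 0.0472  0.0013 -0.0459]
1.1
t 44.07 tcp [0.5062 0.3864 0.1512] toolx yaw -1.516 tilt [-0.016  0.001 -1.   ] w 0.0093 F [ 0.2 -1.9 -1.9] -> d_tool [ 0.0815  0.0008 -0.0554]
rot deg [ 0.03  0.89 -0.89]
```

Call:
send_rows(plan=[{"linear": [0.0095,0,-0.0115],"delta_rot": [0,0,0],"fingers": 0.006},{"linear": [0.0105,0,-0.0105],"delta_rot": [0,0,0],"fingers": 0.006},{"linear": [0.0145,0,-0.0105],"delta_rot": [0,0,0],"fingers": 0.006},{"linear": [0.0155,0,-0.0085],"delta_rot": [0,0,0],"fingers": 0.006},{"linear": [0.017,0,-0.006],"delta_rot": [0,0,0],"fingers": 0.006},{"linear": [0.017,0,-0.0035],"delta_rot": [0,0,0],"fingers": 0.006}])

```text
clock: 44.57
position: [0.5127, 0.2944, 0.2025]
ee_rot: [-0.004, 0.727, -0.687, -0.004]
contact_force: [5.4, 0.2, -21.1]
width: 0.009
```

```bash
python3 - <<'E'
from h import *
s=st(); d=np.array(s['position'])[:2]-MAG; y=-d[0]*np.sin(YAW)+d[1]*np.cos(YAW); print('theta from y', np.arccos(np.clip((.1-y)/.119,-1,1))-.576)
def arcg(th): p=.576+th; return mag(.1-.119*np.cos(p),.087+.119*np.sin(p)-.004,-.045)
for th in(.8,.5,.3,.13): print(th); to(arcg(th))
lev(-1.501)
E
```

```text
theta from y 1.0164599477560272
0.8
t 44.57 tcp [0.5127 0.2944 0.2025] toolx yaw -1.514 tilt [-0.011 -0.001 -1.   ] w 0.009 F [  5.4   0.2 -21.1] -> d_tool [0.0257 0.0017 0.0024]
0.5
t 44.57 tcp [0.5127 0.2944 0.2025] toolx yaw -1.514 tilt [-0.011 -0.001 -1.   ] w 0.009 F [  5.4   0.2 -21.1] -> d_tool [0.0593 0.0013 0.0141]
0.3
t 44.57 tcp [0.5127 0.2944 0.2025] toolx yaw -1.514 tilt [-0.011 -0.001 -1.   ] w 0.009 F [  5.4   0.2 -21.1] -> d_tool [0.0791 0.0011 0.0272]
0.13
t 44.57 tcp [0.5127 0.2944 0.2025] toolx yaw -1.514 tilt [-0.011 -0.001 -1.   ] w 0.009 F [  5.4   0.2 -21.1] -> d_tool [0.0936 0.0009 0.0412]
rot deg [-0.06  0.63 -0.72]
```

Call:
send_rows(plan=[{"linear": [0.0125,0,0.0015],"delta_rot": [0,0,0],"fingers": 0.006},{"linear": [0.0125,0,0.002],"delta_rot": [0,0,0],"fingers": 0.006},{"linear": [0.0165,0,0.0055],"delta_rot": [0,0,0],"fingers": 0.006},{"linear": [0.0165,0,0.0065],"delta_rot": [0,0,0],"fingers": 0.006},{"linear": [0.0095,0,0.006],"delta_rot": [0,0,0],"fingers": 0.006},{"linear": [0.009,0,0.006],"delta_rot": [0,0,0],"fingers": 0.006},{"linear": [0,0,0],"delta_rot": [0,0,0],"fingers": 0.006}])

```text
clock: 45.15
position: [0.5186, 0.2107, 0.1736]
ee_rot: [-0.01, 0.724, -0.69, -0.006]
contact_force: [2.3, 3.4, -3.4]
width: 0.0088
```

```bash
cat >> h.py <<'E'
def th():
    s=st(); d=np.array(s['position'])[:2]-MAG; y=-d[0]*np.sin(YAW)+d[1]*np.cos(YAW); print('theta(y)', np.arccos(np.clip((.1-y)/.119,-1,1))-.576, 'theta(z)',np.arcsin(np.clip((s['position'][2]+.004-.087)/.119,-1,1))-.576)
def arcg(th): p=.576+th; return mag(.1-.119*np.cos(p),.087+.119*np.sin(p)-.004,-.045)
E
python3 - <<'E'
from h import *
th()
for t in(.13,): to(arcg(t))
lev(-1.501)
E
```

```text
theta(y) 0.2423387773245952 theta(z) 0.28950911125038303
t 45.15 tcp [0.5186 0.2107 0.1736] toolx yaw -1.523 tilt [-0.023 -0.006 -1.   ] w 0.0088 F [ 2.3  3.4 -3.4] -> d_tool [0.0096 0.002  0.0132]
rot deg [-0.38  1.29 -1.24]
```

Call:
send_rows(plan=[{"linear": [0.003,0,0.004],"delta_rot": [0,0,0],"fingers": 0.006},{"linear": [0.003,0,0.004],"delta_rot": [0,0,0],"fingers": 0.006},{"linear": [0.002,0,0.003],"delta_rot": [0,0,0],"fingers": 0.006}])

```text
clock: 45.4
position: [0.5193, 0.2013, 0.1638]
ee_rot: [-0.011, 0.724, -0.69, -0.005]
contact_force: [-2.5, 4.2, 11.6]
width: 0.009
```

Call:
send_rows(plan=[{"linear": [0.001,0,0.002],"delta_rot": [0,0,0],"fingers": 0.006},{"linear": [0.001,0,0.002],"delta_rot": [0,0,0],"fingers": 0.006}])

```text
clock: 45.57
position: [0.5194, 0.2013, 0.1637]
ee_rot: [-0.013, 0.724, -0.69, -0.007]
contact_force: [-2.3, 3.0, 9.6]
width: 0.0091
```

```bash
python3 - <<'E'
from h import *
th()
for t in(.13,): to(arcg(t))
E
```

```text
theta(y) 0.12649156692503294 theta(z) 0.16898720479876628
t 45.57 tcp [0.5194 0.2013 0.1637] toolx yaw -1.523 tilt [-0.028 -0.01  -1.   ] w 0.0091 F [-2.3  3.   9.6] -> d_tool [-0.0001  0.0022  0.0035]
```

The contact halted the arm at +11 N with holder ≈0.13–0.15, which fits 4 rings. I'll let go, lift off and go to view the tally.

Call:
send_rows(plan=[{"linear": [0,0,0],"delta_rot": [0,0,0],"fingers": 0.03},{"linear": [0,0,0],"delta_rot": [0,0,0],"fingers": 0.03},{"linear": [0,0,0],"delta_rot": [0,0,0],"fingers": 0.03},{"linear": [0,0,-0.02],"delta_rot": [-0.4,1.3,-1.2],"fingers": 0.03},{"linear": [0,0,-0.03],"delta_rot": [0,0,0],"fingers": 0.03},{"linear": [0.01,0.003,-0.02],"delta_rot": [0,0,0],"fingers": 0.03},{"linear": [0.037,0.0095,0],"delta_rot": [0,0,0],"fingers": 0},{"linear": [0.037,0.0095,0],"delta_rot": [0,0,0],"fingers": 0},{"linear": [0.037,0.0095,0],"delta_rot": [0,0,0],"fingers": 0},{"linear": [0.037,0.0095,0],"delta_rot": [0,0,0],"fingers": 0},{"linear": [0.037,0.0095,0],"delta_rot": [0,0,0],"fingers": 0},{"linear": [0.037,0.0095,0],"delta_rot": [0,0,0],"fingers": 0}])

```text
clock: 46.57
position: [0.4751, -0.0404, 0.2374]
ee_rot: [0.0, 0.737, -0.676, 0.002]
contact_force: [0.5, -0.0, -0.4]
width: -0.0002
```

Call:
send_rows(plan=[{"linear": [0.037,0.0095,0],"delta_rot": [0,0,0],"fingers": 0},{"linear": [0.037,0.0095,0],"delta_rot": [0,0,0],"fingers": 0},{"linear": [0.037,0.0095,0],"delta_rot": [0,0,0],"fingers": 0},{"linear": [0.037,0.0095,0.005],"delta_rot": [0,0,0],"fingers": 0},{"linear": [0.037,0.0095,0.01],"delta_rot": [0,0,0],"fingers": 0},{"linear": [0.037,0.0095,0.01],"delta_rot": [0,0,0],"fingers": 0},{"linear": [0.015,0.005,0.01],"delta_rot": [0,0,0],"fingers": 0},{"linear": [0,0,0],"delta_rot": [0,0,0],"fingers": 0},{"linear": [0,0,0],"delta_rot": [0,0,0],"fingers": 0},{"linear": [0,0,0],"delta_rot": [0,0,0],"fingers": 0}])

```text
clock: 47.4
position: [0.425, -0.3035, 0.2022]
ee_rot: [0.005, 0.733, -0.68, 0.004]
contact_force: [0.3, -0.5, -0.4]
width: 0.0001
```

```bash
cat >> h.py <<'E'
TAL=np.array([.4848,-.285]); TY=.07
def tal(x,y,z): return [TAL[0]+x*np.cos(TY)-y*np.sin(TY),TAL[1]+x*np.sin(TY)+y*np.cos(TY),z]
E
python3 - <<'E'
from h import *
to(tal(0,.029,.12));lev(-1.501)
c=cam('wrist'); im=save('wrist','w18.png')
L=proj('wrist',[tal(0,.029,.064),tal(0,-.029,.064)],c).round(0); print('tops',L, 'corners',proj('wrist',[tal(a,b,.02) for a,b in((.045,.065),(.045,-.065),(-.045,-.065),(-.045,.065))],c).round(0).tolist())
x,y=L.mean(0).astype(int); x0,y0=max(0,x-130),max(0,y-90)
cr=im[y0:y0+180,x0:x0+260]; print('crop origin',x0,y0)
k=cam('scene'); sc=manip.get_image('scene')[160:260,370:500]
cv2.imwrite('pics/v15.png',np.vstack([cv2.resize(cr,(780,540*cr.shape[0]//180))[:,:,::-1]])); cv2.imwrite('pics/sc6.png',sc[:,:,::-1])
E
```

```text
t 47.4 tcp [ 0.425  -0.3035  0.2022] toolx yaw -1.495 tilt [ 0.012  0.002 -1.   ] w 0.0001 F [ 0.3 -0.5 -0.4] -> d_tool [-0.0439 -0.0614  0.0816]
rot deg [ 0.08 -0.68  0.35]
tops [[263. 155.]
 [336. 155.]] corners [[228.0, 102.0], [374.0, 103.0], [370.0, 203.0], [234.0, 202.0]]
crop origin 169 65
```

View pics/v15.png

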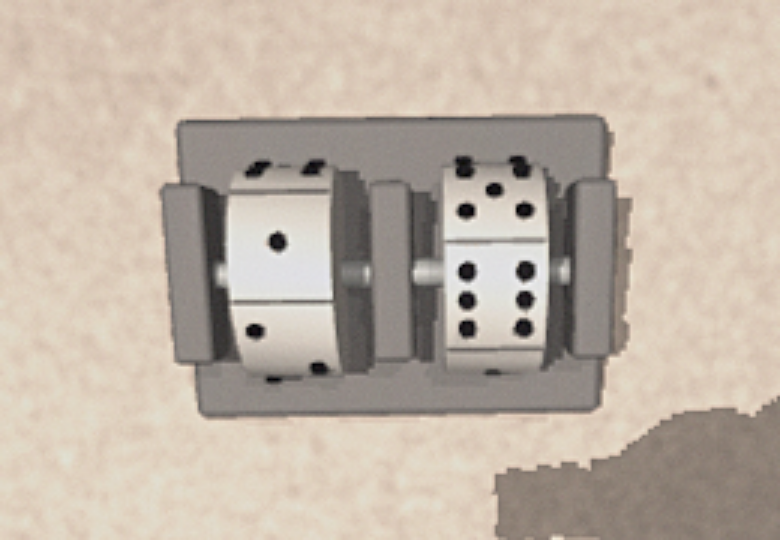

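Left drum: face 1, pip at crop (278,242), tipped about 0.27 rad away, so angle ≈0.27; needs +2.87 rad (86 mm away). Right drum: face 6, centred at (496,298), about 0.29 toward the robot, so angle ≈4.95; needs −3.90 rad (117 mm toward the robot).

Call:
send_rows(plan=[{"linear": [-0.0145,-0.0155,0.02],"delta_rot": [0,-0.7,0.3],"fingers": 0},{"linear": [-0.0145,-0.0155,0.025],"delta_rot": [0,0,0],"fingers": 0},{"linear": [-0.0145,-0.0155,0.025],"delta_rot": [0,0,0],"fingers": 0},{"linear": [0,0,0.025],"delta_rot": [0,0,0],"fingers": 0},{"linear": [0,0,0.01],"delta_rot": [0,0,0],"fingers": 0},{"linear": [0,0,0],"delta_rot": [0,0,0],"fingers": 0},{"linear": [0,0,0],"delta_rot": [0,0,0],"fingers": 0},{"linear": [0,0,0],"delta_rot": [0,0,0],"fingers": 0}])

```text
clock: 48.17
position: [0.477, -0.2465, 0.1015]
ee_rot: [-0.001, 0.737, -0.676, 0.007]
contact_force: [1.1, 1.0, 0.3]
width: 0.0001
```

```bash
python3 - <<'E'
from h import *
to(tal(-.014,.029,.066));lev(-1.501)
E
```

```text
t 48.17 tcp [ 0.477  -0.2465  0.1015] toolx yaw -1.485 tilt [ 0.008 -0.011 -1.   ] w 0.0001 F [1.1 1.  0.3] -> d_tool [0.0095 0.0094 0.0355]
rot deg [-0.61 -0.48  0.94]
```

Call:
send_rows(plan=[{"linear": [0.009,0.009,0],"delta_rot": [-0.6,-0.4,0.8],"fingers": 0},{"linear": [0,0,0],"delta_rot": [0,0,0],"fingers": 0},{"linear": [0,0,0.01],"delta_rot": [0,0,0],"fingers": 0},{"linear": [0,0,0.01],"delta_rot": [0,0,0],"fingers": 0},{"linear": [0,0,0.005],"delta_rot": [0,0,0],"fingers": 0},{"linear": [0,0,0],"delta_rot": [0,0,0],"fingers": 0},{"linear": [0,0,0],"delta_rot": [0,0,0],"fingers": 0}])

```text
clock: 48.75
position: [0.4698, -0.2599, 0.0786]
ee_rot: [0.0, 0.731, -0.682, 0.004]
contact_force: [0.4, -0.3, -0.3]
width: 0.0
```

Call:
send_rows(plan=[{"linear": [0,0,0.003],"delta_rot": [0,0,0],"fingers": 0},{"linear": [0,0,0.003],"delta_rot": [0,0,0],"fingers": 0}])

```text
clock: 48.92
position: [0.47, -0.2601, 0.0723]
ee_rot: [0.0, 0.731, -0.682, 0.005]
contact_force: [-0.5, 0.2, -0.8]
width: 0.0001
```

Call:
send_rows(plan=[{"linear": [0,0,0.002],"delta_rot": [0,0,0],"fingers": 0},{"linear": [0,0,0.002],"delta_rot": [0,0,0],"fingers": 0}])

```text
clock: 49.08
position: [0.47, -0.2601, 0.0678]
ee_rot: [0.0, 0.731, -0.682, 0.005]
contact_force: [-2.2, 0.4, 12.9]
width: 0.0
```

```bash
python3 - <<'E'
from h import *
to(tal(-.014,.029,.066));lev(-1.501)
E
```

```text
t 49.08 tcp [ 0.47   -0.2601  0.0678] toolx yaw -1.502 tilt [ 0.007 -0.006 -1.   ] w 0.0 F [-2.2  0.4 12.9] -> d_tool [-0.0031  0.001   0.0017]
rot deg [-0.35 -0.39 -0.03]
```

Call:
send_rows(plan=[{"linear": [-0.0005,-0.005,0.0015],"delta_rot": [0,0,0],"fingers": 0},{"linear": [-0.0005,-0.005,0.0015],"delta_rot": [0,0,0],"fingers": 0},{"linear": [-0.0005,-0.005,0.0015],"delta_rot": [0,0,0],"fingers": 0},{"linear": [-0.0005,-0.005,0.0015],"delta_rot": [0,0,0],"fingers": 0}])

```text
clock: 49.42
position: [0.4917, -0.2581, 0.0685]
ee_rot: [0.0, 0.731, -0.682, 0.008]
contact_force: [-1.2, 0.2, 4.9]
width: 0.0001
```

```bash
cat >> h.py <<'E'
def drum(f,x0=None):
    s=st(); d=np.array(s['position'])[:2]-TAL; print('tally x,y',(d[0]*np.cos(TY)+d[1]*np.sin(TY)).round(4),(-d[0]*np.sin(TY)+d[1]*np.cos(TY)).round(4),'z',s['position'][2].round(4),'F',s['contact_force'].round(1))
E
python3 - <<'E'
from h import *
drum(0)
E
```

```text
tally x,y 0.0087 0.0263 z 0.0685 F [-1.2  0.2  4.9]
```

Call:
send_rows(plan=[{"linear": [0,-0.0045,0.0015],"delta_rot": [0,0,0],"fingers": 0},{"linear": [0,0,-0.006],"delta_rot": [-0.2,-0.4,0],"fingers": 0},{"linear": [0,0,-0.005],"delta_rot": [0,0,0],"fingers": 0},{"linear": [-0.001,0.012,0],"delta_rot": [0,0,0],"fingers": 0},{"linear": [-0.001,0.012,0],"delta_rot": [0,0,0],"fingers": 0},{"linear": [0,0.004,0],"delta_rot": [0,0,0],"fingers": 0},{"linear": [0,0,0],"delta_rot": [0,0,0],"fingers": 0},{"linear": [0,0,0],"delta_rot": [0,0,0],"fingers": 0},{"linear": [0,0,0.004],"delta_rot": [0,0,0],"fingers": 0}])

```text
clock: 50.17
position: [0.4643, -0.2574, 0.0754]
ee_rot: [-0.001, 0.731, -0.682, 0.004]
contact_force: [0.1, -0.3, 0.3]
width: -0.0001
```

```bash
python3 - <<'E'
from h import *
drum(0);lev(-1.501); im=save('wrist','w19.png'); c=cam('wrist'); L=proj('wrist',[tal(0,.029,.064),tal(0,.029,.02),tal(0,-.029,.064)],c).round(0); print(L)
E
```

```text
tally x,y -0.0185 0.0289 z 0.0754 F [ 0.1 -0.3  0.3]
rot deg [-0.41 -0.27 -0.04]
[[320. 254.]
 [320. 232.]
 [445. 254.]]
```

Call:
send_rows(plan=[{"linear": [0,0,0.004],"delta_rot": [-0.4,0,0],"fingers": 0},{"linear": [0,0,0.003],"delta_rot": [0,0,0],"fingers": 0},{"linear": [0,0,0.002],"delta_rot": [0,0,0],"fingers": 0},{"linear": [0,-0.005,0.0015],"delta_rot": [0,0,0],"fingers": 0},{"linear": [0,-0.005,0.0015],"delta_rot": [0,0,0],"fingers": 0},{"linear": [0,-0.005,0.0015],"delta_rot": [0,0,0],"fingers": 0},{"linear": [0,-0.005,0.0015],"delta_rot": [0,0,0],"fingers": 0},{"linear": [0,-0.005,0.0015],"delta_rot": [0,0,0],"fingers": 0},{"linear": [0,-0.005,0.0015],"delta_rot": [0,0,0],"fingers": 0}])

```text
clock: 50.97
position: [0.4871, -0.2554, 0.0684]
ee_rot: [0.008, 0.733, -0.68, -0.004]
contact_force: [-1.1, 1.7, 10.6]
width: -0.0001
```

Call:
send_rows(plan=[{"linear": [0,0,-0.006],"delta_rot": [0,0,0],"fingers": 0},{"linear": [0,0,-0.005],"delta_rot": [0,0,0],"fingers": 0},{"linear": [0,0.02,0],"delta_rot": [0,0,0],"fingers": 0},{"linear": [0,0.03,-0.02],"delta_rot": [0,0,0],"fingers": 0},{"linear": [0,0.02,-0.02],"delta_rot": [0,0,0],"fingers": 0},{"linear": [0,0,0],"delta_rot": [0,0,0],"fingers": 0},{"linear": [0,0,0],"delta_rot": [0,0,0],"fingers": 0}])

```text
clock: 51.55
position: [0.4181, -0.2602, 0.121]
ee_rot: [0.008, 0.735, -0.678, -0.004]
contact_force: [-0.1, 0.1, -0.6]
width: 0.0001
```

```bash
python3 - <<'E'
from h import *
drum(0);lev(-1.501); c=cam('wrist'); im=save('wrist','w20.png')
g=im.min(2)
# angle of each drum's strip (deg, + = away): sample the rim surface, average over width
for n,y in(('L',.029),('R',-.029)):
    out=''
    for a in range(-60,61,5):
        r=np.radians(a); v=[]
        for w in np.linspace(-.011,.011,12):
            q=proj('wrist',tal(.03*np.sin(r),y+w,.034+.03*np.cos(r)),c)[0]; u,vv=q.round().astype(int)
            v.append(g[vv,u] if 0<=vv<480 and 0<=u<640 else -1)
        out+='%4d: '%a+''.join('#' if t<90 else ('+' if t<165 else '.') for t in v)+'\n'
    print(n);print(out)
E
```

```text
tally x,y -0.0648 0.0294 z 0.121 F [-0.1  0.1 -0.6]
rot deg [ 1.02 -0.33  0.54]
L
 -60: .###.++++###
 -55: .###.....+++
 -50: ............
 -45: ............
 -40: ++++++++++++
 -35: ............
 -30: ............
 -25: .+##........
 -20: ..##........
 -15: ............
 -10: ......##....
  -5: ......##....
   0: ............
   5: ..........##
  10: ..........##
  15: ............
  20: ............
  25: ............
  30: ............
  35: ..+#........
  40: ..##........
  45: ............
  50: ............
  55: +++++.++...+
  60: +++++++++###

R
 -60: ++++++++++++
 -55: .+++.++.++++
 -50: ............
 -45: ++++++++++++
 -40: ............
 -35: ..++.....##.
 -30: .###+....###
 -25: ..#+......#.
 -20: ............
 -15: ..##.....###
 -10: ..##......#+
  -5: ..........+.
   0: .+##.....+##
   5: ..##........
  10: ............
  15: ++++++++++++
  20: ............
  25: ............
  30: ..##.....+##
  35: .+##......##
  40: .......+....
  45: ......##....
  50: ......#+....
  55: +.++......+#
  60: ++##++++++##
```

The strip map shows left face 3 at −7.5°, so angle ≈1.96 (needs +35 mm more); right face 6 at −15° is unchanged.

Call:
send_rows(plan=[{"linear": [0,-0.015,0.012],"delta_rot": [1.0,-0.3,0.5],"fingers": 0},{"linear": [0,-0.016,0.015],"delta_rot": [0,0,0],"fingers": 0},{"linear": [0,-0.012,0.012],"delta_rot": [0,0,0],"fingers": 0},{"linear": [0,0,0.005],"delta_rot": [0,0,0],"fingers": 0},{"linear": [0,0,0],"delta_rot": [0,0,0],"fingers": 0},{"linear": [0,0,0],"delta_rot": [0,0,0],"fingers": 0}])

```text
clock: 52.1
position: [0.4655, -0.2568, 0.0715]
ee_rot: [-0.0, 0.732, -0.681, -0.0]
contact_force: [1.3, -0.3, -0.0]
width: -0.0001
```

```bash
python3 - <<'E'
from h import *
drum(0);lev(-1.501)
E
```

```text
tally x,y -0.0172 0.0295 z 0.0715 F [ 1.3 -0.3 -0. ]
rot deg [0.02 0.05 0.13]
```

Call:
send_rows(plan=[{"linear": [0,0,0.003],"delta_rot": [0,0,0],"fingers": 0},{"linear": [0,0,0.002],"delta_rot": [0,0,0],"fingers": 0},{"linear": [0,-0.005,0.0015],"delta_rot": [0,0,0],"fingers": 0},{"linear": [0,-0.005,0.0015],"delta_rot": [0,0,0],"fingers": 0},{"linear": [0,-0.005,0.0015],"delta_rot": [0,0,0],"fingers": 0},{"linear": [0,-0.005,0.0015],"delta_rot": [0,0,0],"fingers": 0},{"linear": [0,-0.005,0.0015],"delta_rot": [0,0,0],"fingers": 0},{"linear": [0,-0.005,0.0015],"delta_rot": [0,0,0],"fingers": 0},{"linear": [0,-0.005,0.0015],"delta_rot": [0,0,0],"fingers": 0}])

```text
clock: 52.85
position: [0.4966, -0.2541, 0.0678]
ee_rot: [0.001, 0.732, -0.682, 0.0]
contact_force: [-0.7, 1.3, 2.0]
width: -0.0001
```

Call:
send_rows(plan=[{"linear": [0,-0.0035,0.0015],"delta_rot": [0,0,0],"fingers": 0},{"linear": [0,0,-0.007],"delta_rot": [0,0,0],"fingers": 0},{"linear": [0,0,-0.01],"delta_rot": [0,0,0],"fingers": 0},{"linear": [0.018,0,0],"delta_rot": [0,0,0],"fingers": 0},{"linear": [0.02,0,0],"delta_rot": [0,0,0],"fingers": 0},{"linear": [0.016,0,0],"delta_rot": [0,0,0],"fingers": 0},{"linear": [0,0,0.004],"delta_rot": [0,0,0],"fingers": 0},{"linear": [0,0,0],"delta_rot": [0,0,0],"fingers": 0},{"linear": [0,0,0],"delta_rot": [0,0,0],"fingers": 0}])

```text
clock: 53.6
position: [0.5044, -0.3101, 0.0826]
ee_rot: [0.001, 0.732, -0.682, 0.001]
contact_force: [-0.4, -0.4, 0.6]
width: 0.0001
```

```bash
python3 - <<'E'
from h import *
drum(0);lev(-1.501)
E
```

```text
tally x,y 0.0178 -0.0264 z 0.0826 F [-0.4 -0.4  0.6]
rot deg [-0.02 -0.19  0.04]
```

Call:
send_rows(plan=[{"linear": [0.002,0,0.005],"delta_rot": [0,0,0],"fingers": 0},{"linear": [0,0,0.005],"delta_rot": [0,0,0],"fingers": 0},{"linear": [0,0,0.003],"delta_rot": [0,0,0],"fingers": 0},{"linear": [0,0,0.002],"delta_rot": [0,0,0],"fingers": 0},{"linear": [0,0.005,0.0015],"delta_rot": [0,0,0],"fingers": 0},{"linear": [0,0.005,0.0015],"delta_rot": [0,0,0],"fingers": 0},{"linear": [0,0.005,0.0015],"delta_rot": [0,0,0],"fingers": 0},{"linear": [0,0.005,0.0015],"delta_rot": [0,0,0],"fingers": 0},{"linear": [0,0.005,0.0015],"delta_rot": [0,0,0],"fingers": 0},{"linear": [0,0.005,0.0015],"delta_rot": [0,0,0],"fingers": 0},{"linear": [0,0.004,0.0015],"delta_rot": [0,0,0],"fingers": 0}])

```text
clock: 54.52
position: [0.489, -0.3113, 0.0687]
ee_rot: [-0.011, 0.731, -0.682, 0.019]
contact_force: [1.1, 1.3, 5.8]
width: -0.0003
```

Call:
send_rows(plan=[{"linear": [0,0,-0.007],"delta_rot": [0,0,0],"fingers": 0},{"linear": [0,0,-0.007],"delta_rot": [0,0,0],"fingers": 0},{"linear": [0,-0.0135,0],"delta_rot": [0,0,0],"fingers": 0},{"linear": [0,-0.0135,0],"delta_rot": [0,0,0],"fingers": 0},{"linear": [0,-0.004,0],"delta_rot": [0,0,0],"fingers": 0},{"linear": [0,0,0],"delta_rot": [0,0,0],"fingers": 0},{"linear": [0,0,0],"delta_rot": [0,0,0],"fingers": 0}])

```text
clock: 55.1
position: [0.5206, -0.307, 0.0859]
ee_rot: [-0.01, 0.731, -0.682, 0.018]
contact_force: [0.4, -0.4, 0.2]
width: -0.0005
```

```bash
python3 - <<'E'
from h import *
drum(0);lev(-1.501)
E
```

```text
tally x,y 0.0342 -0.0245 z 0.0859 F [ 0.4 -0.4  0.2]
rot deg [-2.28 -0.7   0.04]
```

Call:
send_rows(plan=[{"linear": [0.0035,0.014,0],"delta_rot": [-2.3,-0.7,0],"fingers": 0},{"linear": [0,0,0],"delta_rot": [0,0,0],"fingers": 0},{"linear": [0,0,0],"delta_rot": [0,0,0],"fingers": 0},{"linear": [0,0,0.006],"delta_rot": [0,0,0],"fingers": 0},{"linear": [0,0,0.006],"delta_rot": [0,0,0],"fingers": 0},{"linear": [0,0,0.004],"delta_rot": [0,0,0],"fingers": 0},{"linear": [0,0,0.002],"delta_rot": [0,0,0],"fingers": 0}])

```text
clock: 55.68
position: [0.5068, -0.3105, 0.0655]
ee_rot: [-0.001, 0.732, -0.682, -0.0]
contact_force: [3.7, 1.7, 11.2]
width: 0.0003
```

Call:
send_rows(plan=[{"linear": [0,0.0055,0.0015],"delta_rot": [-0.3,0,0],"fingers": 0},{"linear": [0,0.0055,0.0015],"delta_rot": [-0.3,0,0],"fingers": 0},{"linear": [0,0.0055,0.0015],"delta_rot": [-0.3,0,0],"fingers": 0},{"linear": [0,0.0055,0.0015],"delta_rot": [-0.3,0,0],"fingers": 0},{"linear": [0,0.0055,0.0015],"delta_rot": [-0.3,0,0],"fingers": 0},{"linear": [0,0.0055,0.0015],"delta_rot": [-0.3,0,0],"fingers": 0},{"linear": [0,0.0055,0.0015],"delta_rot": [-0.3,0,0],"fingers": 0}])

```text
clock: 56.27
position: [0.4897, -0.3121, 0.0686]
ee_rot: [-0.002, 0.729, -0.685, 0.007]
contact_force: [0.0, 1.5, 7.0]
width: 0.0002
```

Call:
send_rows(plan=[{"linear": [0,0,-0.006],"delta_rot": [0,0,0],"fingers": 0},{"linear": [0,0,-0.006],"delta_rot": [0,0,0],"fingers": 0},{"linear": [0,-0.014,0],"delta_rot": [0,0,0],"fingers": 0},{"linear": [0,-0.014,0],"delta_rot": [0,0,0],"fingers": 0},{"linear": [0,0,0],"delta_rot": [0,0,0],"fingers": 0},{"linear": [0,0,0],"delta_rot": [0,0,0],"fingers": 0},{"linear": [0,0,0.006],"delta_rot": [0,0,0],"fingers": 0},{"linear": [0,0,0.005],"delta_rot": [0,0,0],"fingers": 0},{"linear": [0,0,0.003],"delta_rot": [0,0,0],"fingers": 0},{"linear": [0,0,0.002],"delta_rot": [0,0,0],"fingers": 0}])

```text
clock: 57.1
position: [0.5155, -0.3096, 0.0649]
ee_rot: [-0.001, 0.729, -0.685, 0.006]
contact_force: [-0.1, 0.7, -0.3]
width: 0.0001
```

Call:
send_rows(plan=[{"linear": [0,0.0055,0.0015],"delta_rot": [-0.3,0,0],"fingers": 0},{"linear": [0,0.0055,0.0015],"delta_rot": [-0.3,0,0],"fingers": 0},{"linear": [0,0.0055,0.0015],"delta_rot": [-0.3,0,0],"fingers": 0},{"linear": [0,0.0055,0.0015],"delta_rot": [-0.3,0,0],"fingers": 0},{"linear": [0,0.0055,0.0015],"delta_rot": [-0.3,0,0],"fingers": 0},{"linear": [0,0.0055,0.0015],"delta_rot": [-0.3,0,0],"fingers": 0},{"linear": [0,0.0055,0.0015],"delta_rot": [-0.3,0,0],"fingers": 0}])

```text
clock: 57.68
position: [0.4985, -0.3115, 0.0681]
ee_rot: [-0.004, 0.724, -0.69, 0.014]
contact_force: [2.1, 4.2, 10.0]
width: 0.0001
```

Call:
send_rows(plan=[{"linear": [0,0,-0.007],"delta_rot": [0,0,0],"fingers": 0},{"linear": [0,0,-0.01],"delta_rot": [0,0,0],"fingers": 0},{"linear": [0,0.025,-0.01],"delta_rot": [0,0,0],"fingers": 0},{"linear": [0,0.025,-0.015],"delta_rot": [0,0,0],"fingers": 0},{"linear": [0,0,0],"delta_rot": [0,0,0],"fingers": 0},{"linear": [0,0,0],"delta_rot": [0,0,0],"fingers": 0},{"linear": [0,0,0],"delta_rot": [0,0,0],"fingers": 0}])

```text
clock: 58.27
position: [0.4442, -0.3141, 0.1134]
ee_rot: [-0.003, 0.724, -0.69, 0.014]
contact_force: [0.1, 1.1, 0.5]
width: 0.0002
```

```bash
cat >> h.py <<'E'
def dmap(f):
    c=cam('wrist'); im=save('wrist',f); g=im.min(2)
    for n,y in(('L',.029),('R',-.029)):
        out=''
        for a in range(-60,61,5):
            r=np.radians(a); v=[]
            for w in np.linspace(-.011,.011,12):
                q=proj('wrist',tal(.03*np.sin(r),y+w,.034+.03*np.cos(r)),c)[0]; u,vv=q.round().astype(int)
                v.append(g[vv,u] if 0<=vv<480 and 0<=u<640 else -1)
            out+='%4d: '%a+''.join('#' if t<90 else ('+' if t<165 else '.') for t in v)+'\n'
        print(n);print(out)
E
python3 - <<'E'
from h import *
drum(0);lev(-1.501);dmap('w21.png')
E
```

```text
tally x,y -0.0425 -0.0261 z 0.1134 F [0.1 1.1 0.5]
rot deg [-1.34 -0.96 -1.2 ]
L
 -60: +.##+++++.##
 -55: ..##++++++##
 -50: ..++........
 -45: ............
 -40: ..++++++++++
 -35: ............
 -30: .........++.
 -25: .+##.....+##
 -20: ..##.....+##
 -15: ............
 -10: ............
  -5: ............
   0: ............
   5: ..##......##
  10: ..##.....+##
  15: ............
  20: ............
  25: ............
  30: ............
  35: ..+#........
  40: ..##........
  45: ............
  50: .....+##....
  55: ++++++##++.+
  60: ++++++++++#+

R
 -60: +###+++++###
 -55: +++++++.++#+
 -50: .....##+++.+
 -45: .....###....
 -40: ......+.....
 -35: .+##.....+##
 -30: .+##.....+##
 -25: ............
 -20: ............
 -15: +++++##++++.
 -10: ............
  -5: ..++......#+
   0: .+##+....+##
   5: ..+.........
  10: ............
  15: ............
  20: ............
  25: ..+#......#+
  30: .+##.....+##
  35: ..#+......+.
  40: ............
  45: ++++++#+++++
  50: ............
  55: +++.+..+....
  60: ++##++++++++
```

Left: face 4 (pips at −22°/+8°), so angle ≈3.02, inside the band. Right: face 4 at +15°, so angle ≈3.40; it needs about −71 mm more. Two longer strokes.

Call:
send_rows(plan=[{"linear": [0.001,-0.02,0],"delta_rot": [-1.3,-0.9,-1.2],"fingers": 0},{"linear": [0.001,-0.021,0.005],"delta_rot": [0,0,0],"fingers": 0},{"linear": [0.001,-0.019,0.005],"delta_rot": [0,0,0],"fingers": 0},{"linear": [0,0,0],"delta_rot": [0,0,0],"fingers": 0},{"linear": [0,0,0],"delta_rot": [0,0,0],"fingers": 0},{"linear": [0,0,0.01],"delta_rot": [0,0,0],"fingers": 0},{"linear": [0,0,0.011],"delta_rot": [0,0,0],"fingers": 0},{"linear": [0,0,0.008],"delta_rot": [0,0,0],"fingers": 0},{"linear": [0,0,0.004],"delta_rot": [0,0,0],"fingers": 0},{"linear": [0,0,0.003],"delta_rot": [0,0,0],"fingers": 0},{"linear": [0,0,0.002],"delta_rot": [0,0,0],"fingers": 0}])

```text
clock: 59.23
position: [0.5122, -0.3118, 0.063]
ee_rot: [-0.004, 0.731, -0.683, 0.003]
contact_force: [2.4, 2.9, 4.5]
width: 0.0002
```

Call:
send_rows(plan=[{"linear": [0,0.006,0.0015],"delta_rot": [-0.2,0,0],"fingers": 0},{"linear": [0,0.006,0.0015],"delta_rot": [-0.2,0,0],"fingers": 0},{"linear": [0,0.006,0.0015],"delta_rot": [-0.2,0,0],"fingers": 0},{"linear": [0,0.006,0.0015],"delta_rot": [-0.2,0,0],"fingers": 0},{"linear": [0,0.006,0.0015],"delta_rot": [-0.2,0,0],"fingers": 0},{"linear": [0,0.006,0.0015],"delta_rot": [-0.2,0,0],"fingers": 0},{"linear": [0,0.006,0.0015],"delta_rot": [-0.2,0,0],"fingers": 0},{"linear": [0,0.006,0.0015],"delta_rot": [-0.2,0,0],"fingers": 0},{"linear": [0,0.006,0.0015],"delta_rot": [-0.2,0,0],"fingers": 0},{"linear": [0,0.006,0.0015],"delta_rot": [-0.2,0,0],"fingers": 0},{"linear": [0,0.006,0.0015],"delta_rot": [-0.2,0,0],"fingers": 0},{"linear": [0,0.006,0.0015],"delta_rot": [-0.2,0,0],"fingers": 0}])

```text
clock: 60.23
position: [0.4656, -0.3159, 0.066]
ee_rot: [-0.008, 0.725, -0.689, 0.018]
contact_force: [-0.6, 0.6, -0.4]
width: 0.0004
```

Call:
send_rows(plan=[{"linear": [0,0,-0.006],"delta_rot": [0,0,0],"fingers": 0},{"linear": [0,0,-0.006],"delta_rot": [0,0,0],"fingers": 0},{"linear": [0,-0.015,0],"delta_rot": [0,0,0],"fingers": 0},{"linear": [0,-0.014,0],"delta_rot": [0,0,0],"fingers": 0},{"linear": [0,0,0],"delta_rot": [0,0,0],"fingers": 0},{"linear": [0,0,0],"delta_rot": [0,0,0],"fingers": 0},{"linear": [0,0,0.006],"delta_rot": [0,0,0],"fingers": 0},{"linear": [0,0,0.005],"delta_rot": [0,0,0],"fingers": 0},{"linear": [0,0,0.003],"delta_rot": [0,0,0],"fingers": 0},{"linear": [0,0,0.002],"delta_rot": [0,0,0],"fingers": 0}])

```text
clock: 61.07
position: [0.4959, -0.3142, 0.0685]
ee_rot: [-0.01, 0.724, -0.689, 0.019]
contact_force: [-0.9, 4.9, 14.8]
width: -0.0001
```

Call:
send_rows(plan=[{"linear": [0,0.006,0.0015],"delta_rot": [-0.2,0,0],"fingers": 0},{"linear": [0,0.006,0.0015],"delta_rot": [-0.2,0,0],"fingers": 0},{"linear": [0,0.006,0.0015],"delta_rot": [-0.2,0,0],"fingers": 0},{"linear": [0,0.006,0.0015],"delta_rot": [-0.2,0,0],"fingers": 0},{"linear": [0,0.006,0.0015],"delta_rot": [-0.2,0,0],"fingers": 0},{"linear": [0,0.006,0.0015],"delta_rot": [-0.2,0,0],"fingers": 0},{"linear": [0,0.006,0.0015],"delta_rot": [-0.2,0,0],"fingers": 0},{"linear": [0,0.006,0.0015],"delta_rot": [-0.2,0,0],"fingers": 0},{"linear": [0,0.006,0.0015],"delta_rot": [-0.2,0,0],"fingers": 0},{"linear": [0,0.006,0.0015],"delta_rot": [-0.2,0,0],"fingers": 0}])

```text
clock: 61.9
position: [0.4375, -0.3168, 0.0563]
ee_rot: [-0.0, 0.723, -0.69, 0.012]
contact_force: [-0.9, -0.5, -0.2]
width: -0.0004
```

Call:
send_rows(plan=[{"linear": [0,0,-0.007],"delta_rot": [0,0,0],"fingers": 0},{"linear": [0,0,-0.01],"delta_rot": [0,0,0],"fingers": 0},{"linear": [0,0.02,-0.01],"delta_rot": [0,0,0],"fingers": 0},{"linear": [0,0.02,-0.015],"delta_rot": [0,0,0],"fingers": 0},{"linear": [0,0,0],"delta_rot": [0,0,0],"fingers": 0},{"linear": [0,0,0],"delta_rot": [0,0,0],"fingers": 0},{"linear": [0,0,0],"delta_rot": [0,0,0],"fingers": 0}])

```text
clock: 62.48
position: [0.3955, -0.3188, 0.1013]
ee_rot: [-0.0, 0.723, -0.691, 0.013]
contact_force: [-0.1, -0.4, -0.7]
width: -0.0001
```

```bash
python3 - <<'E'
from h import *
drum(0);lev(-1.501);dmap('w22.png')
E
```

```text
tally x,y -0.0914 -0.0274 z 0.1013 F [-0.1 -0.4 -0.7]
rot deg [-1.   -1.04 -1.4 ]
L
 -60: ..##++++++##
 -55: .+##+...++##
 -50: ...+........
 -45: ............
 -40: ......++....
 -35: ............
 -30: ............
 -25: .+##.....###
 -20: .###......##
 -15: ............
 -10: ............
  -5: ............
   0: ............
   5: .+##.....###
  10: ..##......##
  15: ............
  20: ....+++..+++
  25: ............
  30: ............
  35: .+##........
  40: ..##........
  45: ......+.....
  50: ++.++###+.++
  55: ++++++#++##+
  60: +++++++++###

R
 -60: ++#+++++++++
 -55: ++##.+++++++
 -50: .+##........
 -45: ............
 -40: .....+##....
 -35: .....###....
 -30: ............
 -25: .........+##
 -20: .........+##
 -15: ............
 -10: ............
  -5: ............
   0: ............
   5: ............
  10: ..##........
  15: ............
  20: ............
  25: ............
  30: ............
  35: ..........##
  40: .........+##
  45: ..........##
  50: ..++++++++++
  55: ++++++++++++
  60: ++++++++++++
```

Right drum: face 2 at about +24°, so angle ≈1.47, about 12.6 mm of roll still to go toward the robot. One short stroke near the top.

Call:
send_rows(plan=[{"linear": [0,-0.02,-0.004],"delta_rot": [-1.0,-1.0,-1.4],"fingers": 0},{"linear": [0,-0.03,0],"delta_rot": [0,0,0],"fingers": 0},{"linear": [0,-0.028,0],"delta_rot": [0,0,0],"fingers": 0},{"linear": [0,-0.009,0],"delta_rot": [0,0,0],"fingers": 0},{"linear": [0,0,0],"delta_rot": [0,0,0],"fingers": 0},{"linear": [0,0,0],"delta_rot": [0,0,0],"fingers": 0},{"linear": [0,0,0.01],"delta_rot": [0,0,0],"fingers": 0},{"linear": [0,0,0.01],"delta_rot": [0,0,0],"fingers": 0},{"linear": [0,0,0.006],"delta_rot": [0,0,0],"fingers": 0},{"linear": [0,0,0.003],"delta_rot": [0,0,0],"fingers": 0},{"linear": [0,0,0.002],"delta_rot": [0,0,0],"fingers": 0},{"linear": [0,0,0.002],"delta_rot": [0,0,0],"fingers": 0}])

```text
clock: 63.53
position: [0.4834, -0.3101, 0.0683]
ee_rot: [-0.0, 0.731, -0.682, -0.004]
contact_force: [-2.3, 5.1, 25.4]
width: -0.0
```

Call:
send_rows(plan=[{"linear": [0,0.0054,0.0015],"delta_rot": [-0.2,0,0],"fingers": 0},{"linear": [0,0.0054,0.0015],"delta_rot": [-0.2,0,0],"fingers": 0},{"linear": [0,0.0054,0.0015],"delta_rot": [-0.2,0,0],"fingers": 0},{"linear": [0,0.0054,0.0015],"delta_rot": [-0.2,0,0],"fingers": 0},{"linear": [0,0.0054,0.0015],"delta_rot": [-0.2,0,0],"fingers": 0},{"linear": [0,0.0054,0.0015],"delta_rot": [-0.2,0,0],"fingers": 0}])

```text
clock: 64.03
position: [0.4499, -0.3126, 0.0622]
ee_rot: [0.006, 0.731, -0.683, -0.009]
contact_force: [-0.3, -0.9, 0.3]
width: 0.0
```

Call:
send_rows(plan=[{"linear": [0,0,-0.007],"delta_rot": [0,0,0],"fingers": 0},{"linear": [0,0,-0.01],"delta_rot": [0,0,0],"fingers": 0},{"linear": [0,0.025,-0.015],"delta_rot": [0,0,0],"fingers": 0},{"linear": [0,0.025,-0.025],"delta_rot": [0,0,0],"fingers": 0},{"linear": [0,0,-0.02],"delta_rot": [0,0,0],"fingers": 0},{"linear": [0,0,0],"delta_rot": [0,0,0],"fingers": 0},{"linear": [0,0,0],"delta_rot": [0,0,0],"fingers": 0}])

```text
clock: 64.62
position: [0.3984, -0.3167, 0.1448]
ee_rot: [0.007, 0.73, -0.683, -0.01]
contact_force: [0.4, -0.5, -0.2]
width: 0.0002
```

```bash
python3 - <<'E'
from h import *
drum(0);lev(-1.501);dmap('w23.png')
w=cv2.imread('pics/w23.png'); u=proj('wrist',tal(0,0,.05))[0].astype(int); x,y=max(0,u[0]-130),max(0,u[1]-90); s=manip.get_image('scene')[150:260,390:500][:,:,::-1]
cv2.imwrite('pics/v16.png',np.hstack([cv2.resize(w[y:y+180,x:x+260],(433,300)),cv2.resize(s,(300,300),interpolation=cv2.INTER_CUBIC)]))
E
```

```text
tally x,y -0.0884 -0.0255 z 0.1448 F [ 0.4 -0.5 -0.2]
rot deg [ 1.38  0.31 -0.16]
L
 -60: ..##+.++++##
 -55: .+##.....+##
 -50: ..++.....++.
 -45: ............
 -40: ...........+
 -35: +++.........
 -30: ............
 -25: .+##.....###
 -20: .###.....###
 -15: ............
 -10: ............
  -5: ............
   0: ............
   5: ..##.....###
  10: ..##.....+##
  15: ............
  20: ............
  25: ............
  30: ............
  35: ..++........
  40: .+##........
  45: ............
  50: .....###....
  55: ++++++++.+++
  60: ++++++++++#+

R
 -60: ++++++++++++
 -55: ++...###++++
 -50: .....##+....
 -45: .........++.
 -40: .........###
 -35: ............
 -30: ............
 -25: ............
 -20: ............
 -15: ............
 -10: ..#+........
  -5: ..##........
   0: ............
   5: ............
  10: ............
  15: ............
  20: .........###
  25: .........+##
  30: ............
  35: .........+++
  40: ............
  45: ............
  50: ............
  55: ............
  60: +++++.++++++
```

View pics/v16.png

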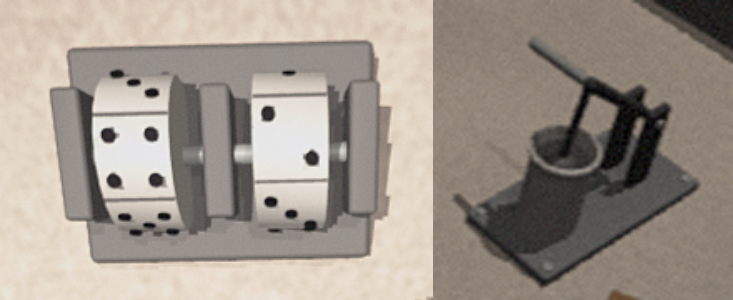

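Left drum shows 4 (pips at (108–155,134–181)) at −7°, right drum shows 2 (pips (268,113), (312,157)) at +7°. The holder is down with its ball in the tube, and the robot is clear of everything. Handing in.

```bash
python3 -c "
from rig import manip
print(manip.get_state()['clock']); print(manip.sign_off())"
```

```text
64.7167
the job is handed in; nothing more can be done
None
```

The job is handed in at 64.7 s. Four small rings are in the tube, the hold-down arm is down on them, and the drums show 4 and 2. No verdict was reported.

- **Holder opened:** The first try slid off the rod, because the fingertips really stand near the TCP plane rather than 25 mm ahead of it. Gripping deeper worked, and a picture showed the arm standing open.
- **Rings:** The first ring landed on edge in the tube, and I toppled it flat with a tilted fingertip. The other three dropped in flat. The wrist camera showed a flat ring face after each drop, and no small ring was left on the counter in either overview.
- **Holder closed:** The arm stopped on about 11 N of contact at 0.13–0.17 rad by the gripper's position, which fits 4 rings at about 0.13. The z estimate of 0.169 sits right at the upper limit of 0.171. I did not measure the angle again after letting go; the last picture shows the ball in the tube.
- **Drums:** The left drum shows 4 at about 3.01 rad (target 3.14) and the right shows 2 at about 1.18 rad (target 1.05). Both are inside ±0.25, by roughly 0.12 rad each.
- **Other things:** The wider rings had not moved when last checked, before the holder was closed. I did not measure the tape, stapler, mug or carton again, but the robot did not work near them.

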